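Set up clamp blanks for slitting on the bench lathe

ROBOT

A 6-joint arm with a two-finger parallel gripper is mounted at the origin on the work surface. World frame = base frame: x ahead of the robot, y to its left, z up, the work surface at z = 0. Lengths are in mm, angles in rad, forces in N, time in s.
With the tool pointing down it reaches from about 275 to 725 mm from the base axis. Payload 15.9 kg.
Tool frame: the origin (TCP) lies midway between the tips of the shut fingers; the grasp point (between the pads) lies robot.tcp_to_grasp behind it (robot.tcp_to_grasp is the distance from the TCP to the grasp point, in mm); z points along the fingers, y is the line along which they close (so a half turn about z gives the same grasp; the last joint's range is limited). The gripper opens to 85 mm and grips with 20 to 120 N. Pads are 22 mm wide; open, the fingers measure 114 mm over their backs; the gripper's body (76 mm by 85 mm) begins 54 mm behind the grasp point. The pads swing forward as they close: fully open they stand 13 mm farther back than shut.
Start: joints at [1.278, 0.213, -0.034, 1.323, 0, 1.571], TCP at [144.311, 478.706, 231.306] pointing down, gripper open.
Joint ranges: [-2.98, 2.98], [-0.74, 1.72], [-1.14, 1.35], [-2.1, 2.04], [-1.57, 1.44], [-3.14, 3.14]. Speed limits (rad/s): [1.89, 1.89, 2.39, 2.57, 3.14, 3.14].

INTERFACE

Orientations are given as a 3x3 rotation matrix whose columns are the frame's x, y, z axes.
In Python, from station import robot gives the robot as it stands.
- The arm moves only by the tool move_arm, never from a script. Its argument "targets" is a list of rows, each a list of 3 entries, a list of its own where there are three numbers: the shift along the tool's x, y, z as a fraction of full scale, then the turn, a rotation vector about the tool's x, y, z as a fraction of full scale, then the opening, from -1 (shut) to 1 (fully open). A call has 1 to 8 rows; each row shifts and turns the commanded pose from where the row before left it, along the tool's axes as they then stand; what a row does not reach is not made up. Full scale, the value 1, is 0.05 m for a shift and pi/2 rad for a turn. A row lasts 1/12 s, in which the tool goes at most 41.7 mm and 7.16 degrees, less where a joint would pass 70% of its speed; a pose out of reach is approached as far as the arm can. A call with a number of a shift or a turn outside -1 to 1 is refused whole. A call with a gripper value outside its range is refused whole. The fingers move at their own pace and stop on an object; "squeeze" is the grip in N (left out, the last holds). Time passes only in rows, so rows that do not move let the fingers close. It gives the time, the measured TCP pose, the force, the opening and the grip force at its end, in the units of the state.
- robot.observe(): the state, without advancing time (a new reading comes with each control period).
- robot.get_image(name): name is "scene" or "top" or "wrist"; returns (picture, depth): 480x640x3 uint8, blue, green, red; 480x640 float32, mm along the optical axis (not along the pixel's ray), 0 where there is no reading.
- robot.camera_params(name): a dict with "intrinsics" (3x3 intrinsics, pixels), "extrinsics" (4x4, takes a point from world to camera coordinates); the wrist camera has in their place "hand_eye" (4x4, takes a point from camera to tool coordinates, whose origin is the TCP and whose axes are the flange's). Camera axes: x right, y up, looking along -z (the intrinsics and any distortion apply to the point x, -y, -z); pixel columns grow to the right and rows downward; lengths in mm; the calibration is good to about 2 mm. A picture is of the moment at which its call begins: read the wrist's pose just before it. camera_params takes no time and is no camera call.
- robot.sign_off(): hands the job in; it is judged then, once.
Trained networks look in the newest picture that a camera, given by its name, has taken for a name from the list of things; names that differ only in an ending like _2 or _b are one class to them, and where a whole thing is asked for, a point or a joint stands for the part that bears it (a point fixed in the world has none). Each returns a list of dicts, best first, with "conf" (0 to 1); they miss things now and then, are a little off and sometimes report something else, mostly with a low value. They report only what shows in the picture. A call takes as long as a camera call. They do not tell look-alikes from the thing itself.
- robot.silhouettes(camera, thing): "pixels" (480x640 bool, what is visible of it).
- robot.pinpoint(camera, thing): "xyz" ([x, y, z] in mm, in world coordinates, good to about 4 mm: a listed point, or the origin of a listed thing).
The state is a dict: "clock": time; "q": joint angles; "qd": joint speeds; "effort": joint torques, N m; "tool_pos": TCP position; "tcp_rot": TCP orientation; "ft_force": force on the tool from outside, world axes, zero at the start; "moment": the same for the moment, N m; "gripper_width": finger opening in mm; "finger_force": force on a finger pad.
Only numpy, scipy, OpenCV 4.12 (cv2) and the standard library are available. Lean on these libraries where they do the work, as an engineer would, in place of code of your own. Each camera call takes 0.05 s, during which the arm holds its last target. There are 200 camera calls.

TASK

Set up the lathe for slitting: first put every loose clamp blank flat into a pocket of its own in the nest on the carriage. Then take the brush from its holder, dip its bristles well into the oil pot, lightly dab them on the teeth at the top of the slitting saw and stand the brush back in its holder; only after that crank the handwheel anticlockwise until the carriage's brass pointer stands in line with the index blade on the bed. Leave the pot standing and the other tools on the bench alone.

Things in the scene. Friction and masses are not known exactly. Their poses are not given: they have to be found in the camera images.
- lathe: Green bench lathe, fixed. Origin on the bench below the spindle axis; +y along the bed to the headstock (left), +x away from the robot. Bed top 105 mm high; spindle axis 195 mm high; chip tray (12 mm high) out to x -85 mm, carriage to -88, wheel to -129, handle to -203. Headstock y 230 to 460, 280 high; chuck 100 diameter, y 155 to 230; tailstock y -435 to -255, 250 high
- saw_top (a point): Topmost point of the teeth of the slitting saw: a steel disc, 76 mm diameter, 4 mm thick, upright in the lathe's x-z plane on a short arbor in the chuck; it does not turn. The chuck begins 40 mm to its +y side and rises 12 mm higher than the teeth
- pocket1 (a point): Middle of the floor of the nest's left-hand pocket. The nest is a dark steel comb on top of the carriage, floor 150 mm above the bench, with four alike pockets in a row along the lathe's y, 40 mm apart, each 41 mm (lathe x) by 28 mm (lathe y). Walls between pockets stand 14 mm above the floor; the x ends have only a lip 5 mm high, 6 mm thick. Axes as the lathe's; travels with the carriage
- pocket2 (a point): The same for the second pocket from the left
- pocket3 (a point): The same for the third pocket from the left
- pocket4 (a point): The same for the right-hand pocket
- handwheel (a joint): Turn of the carriage handwheel (96 mm diameter, axis along lathe x, 75 mm above the bench), rad. 0 with the handle at the top, starts within 0.9 of it; grows anticlockwise seen from the robot (top goes to lathe +y). A full turn moves the carriage, with wheel and nest, 25 mm to lathe +y. Stays where it is left; about 4 N at the handle turns it; range -1 to 21.4
- handle_grip (a point): Best grip point, on the axis of the crank handle, 22 mm from its free end and 52 mm in front of the wheel's face. The handle is a freely spinning black sleeve, 16 mm diameter, 72 mm long, parallel to the wheel's axis, pointing to lathe -x. At handwheel angle q it stands 36 mm * sin q to lathe +y of, and 36 mm * cos q above, the wheel's axis
- pointer (a point): Lower edge of the brass pointer blade, 3 mm thick, on an arm at the front left of the carriage; travels with it
- index_mark (a point): Top edge of the upright brass blade, 3 mm thick, on the index clamp, a small dark block fixed to the front of the bed. Axes as the lathe's. The pointer stands at the index when both blades are in line, one above the other (same place along the bed, the lathe's y; the pointer's edge is then 2 mm higher)
- pot: Small open aluminium oil pot, loose on the bench, 68 mm diameter, 46 mm high, wall 3 mm, floor 4 mm thick. Origin under its centre, z up
- holder: Brush holder, fixed to the bench: a steel tube on a 68 mm round foot. The bore is 28 mm wide, its floor 11 mm above the bench, the slightly flared mouth 70 mm above the bench. Origin under its centre, z up
- brush: Round oil brush, 60 g, 166 mm long, standing bristles down in the holder: bristles 14 mm diameter, 26 mm long, giving up to 10 mm lengthwise (0.4 N per mm); steel ferrule 16 mm diameter from 26 to 56 mm; wooden handle 14 mm diameter above. Origin at the middle of the bristles' end face when unpressed, z along the handle. Best gripped 125 mm above it (41 mm below the handle's top)
- blank1: Steel clamp blank, 150 g, loose on the bench, absent in some starts; all are alike: a block 34 mm (own x) by 22 mm (own y) by 22 mm high with a round-topped hub along own y on it (26 mm wide), 35 mm high over all, with a dark cross bore. Origin under its centre, z up; a half turn makes no difference. In a pocket its 34 mm side lies along the lathe's x
- blank2: Steel clamp blank, 150 g, loose on the bench, absent in some starts; all are alike: a block 34 mm (own x) by 22 mm (own y) by 22 mm high with a round-topped hub along own y on it (26 mm wide), 35 mm high over all, with a dark cross bore. Origin under its centre, z up; a half turn makes no difference. In a pocket its 34 mm side lies along the lathe's x
- blank3: Steel clamp blank, 150 g, loose on the bench, absent in some starts; all are alike: a block 34 mm (own x) by 22 mm (own y) by 22 mm high with a round-topped hub along own y on it (26 mm wide), 35 mm high over all, with a dark cross bore. Origin under its centre, z up; a half turn makes no difference. In a pocket its 34 mm side lies along the lathe's x
- blank4: Steel clamp blank, 150 g, loose on the bench, absent in some starts; all are alike: a block 34 mm (own x) by 22 mm (own y) by 22 mm high with a round-topped hub along own y on it (26 mm wide), 35 mm high over all, with a dark cross bore. Origin under its centre, z up; a half turn makes no difference. In a pocket its 34 mm side lies along the lathe's x
- mug: White mug, 82 mm wide, 95 mm high: bystander, leave it alone. Origin under its middle
- caliper: Dial caliper lying flat, 200 mm: bystander, leave it alone. Origin under its middle
- pliers: Red-handled pliers lying flat, 135 mm: bystander, leave it alone. Origin under its middle
- screwdriver: Screwdriver lying flat, 190 mm: bystander, leave it alone. Origin under its middle
- oilbottle: White plastic bottle with a red cap, 52 mm wide, 120 mm high: bystander, leave it alone. Origin under its middle
- parallel: Ground steel bar, 140 x 12 x 25 mm: bystander, leave it alone. Origin under its middle
- tin: Round steel tin, 66 mm wide, 36 mm high: bystander, leave it alone. Origin under its middle
Mind the look-alikes: they are no part of the job. Leave any orange or pink look-alike of the blank2 alone.

How it is judged:
By the outcome, as a careful person would: the job done as asked, in the order asked, and still so for the second after the job is handed in, with the robot touching nothing.
Of blank1, blank2, blank3, blank4 only 2 to 4 are there at a start; the rules pass over those that are not, and their reading is None.
At some moment in a run one of blank1, blank2, blank3, blank4, pot may be knocked a few centimetres aside while the robot is not near it.
It also fails if it takes over 210 s, if anything falls off the work surface, if the arm or the gripper's body presses on something with over 40 N, if the wrist force passes 120 N, or if a joint passes its speed limit or range.

## Working session

There is one attempt and no reset: what is moved stays moved. The work goes in short steps, Python scripts to look and compute and a tool call to move; the robot and the scene stay as the last step left them, time stands still between calls to the robot, and variables do not carry over. Pictures are saved under pics/ and viewed, at most 14 in all, crops included, and the job is handed in when it is done.

Besides the shell and the picture viewer there is one more tool, called as name(argument=value, ...), one argument or row to a line, values as JSON. move_arm: Moves the arm, as the interface text tells. Its arguments: {"type":"object","properties":{"targets":{"type":"array"},"squeeze":{"type":"number"}},"required":["targets"]}

```bash
ls; mkdir -p pics; cat > h.py <<'E'
import numpy as np, cv2
from station import robot
def st():
    s=robot.observe(); return s
def snap(c,fn=None):
    im,d=robot.get_image(c)
    if fn: cv2.imwrite('pics/'+fn,im)
    return im,d
def T(c):
    p=robot.camera_params(c); K=np.array(p['intrinsics'])
    if 'extrinsics' in p: return K,np.linalg.inv(np.array(p['extrinsics']))
    s=robot.observe(); M=np.eye(4); M[:3,:3]=np.array(s['tcp_rot']); M[:3,3]=s['tool_pos']
    return K,M@np.array(p['hand_eye'])
def unproj(K,C,u,v,d):
    u,v,d=map(np.asarray,(u,v,d))
    X=(u-K[0,2])/K[0,0]*d; Y=(v-K[1,2])/K[1,1]*d
    return np.stack([X,-Y,-d,np.ones_like(X)],-1)@C.T[:,:3]
def proj(K,C,P):
    P=np.atleast_2d(P); c=(np.c_[P,np.ones(len(P))]@np.linalg.inv(C).T)
    return np.c_[K[0,0]*c[:,0]/-c[:,2]+K[0,2], K[1,1]*c[:,1]/c[:,2]+K[1,2]]
E
python3 - <<'E'
from h import *
s=st(); print({k:np.round(v,3).tolist() for k,v in s.items()}); print(robot.tcp_to_grasp)
for c in('scene','top','wrist'):
    snap(c,c+'0.png'); p=robot.camera_params(c); print(c,{k:np.round(v,3).tolist() for k,v in p.items()})
for c in('scene','top'):
    for t in 'lathe saw_top pocket1 pocket2 pocket3 pocket4 handle_grip pointer index_mark pot holder brush blank1 mug caliper pliers screwdriver oilbottle parallel tin'.split():
        print(c,t,[(np.round(r['xyz']).astype(int).tolist(),round(r['conf'],2)) for r in robot.pinpoint(c,t)])
E
```

```text
pics
{'clock': 0.0, 'q': [1.278, 0.213, -0.035, 1.324, -0.0, 1.571], 'qd': [-0.003, 0.001, -0.002, -0.0, 0.001, 0.0], 'effort': [0.001, -68.616, 48.712, 0.018, 0.0, -0.0], 'tool_pos': [144.215, 478.389, 230.816], 'tcp_rot': [[-0.957, 0.289, -0.0], [0.289, 0.957, -0.001], [-0.0, -0.001, -1.0]], 'ft_force': [0.432, 0.25, 0.599], 'moment': [0.003, -0.002, -0.034], 'finger_force': 0.0, 'gripper_width': 85.452}
18.700000000000003
scene {'intrinsics': [[443.405, 0.0, 316.993], [0.0, 443.405, 239.565], [0.0, 0.0, 1.0]], 'extrinsics': [[0.764, 0.645, 0.015, -360.869], [-0.434, 0.497, 0.752, 86.414], [0.477, -0.581, 0.659, -1292.655], [0.0, 0.0, 0.0, 1.0]]}
top {'intrinsics': [[442.199, 0.0, 323.206], [0.0, 442.199, 238.004], [0.0, 0.0, 1.0]], 'extrinsics': [[-0.022, -1.0, -0.003, 11.397], [0.979, -0.022, 0.205, -518.611], [-0.205, 0.002, 0.979, -1064.997], [0.0, 0.0, 0.0, 1.0]]}
wrist {'intrinsics': [[359.014, 0.0, 315.045], [0.0, 359.014, 235.781], [0.0, 0.0, 1.0]], 'hand_eye': [[-0.001, 0.947, 0.322, 83.415], [1.0, 0.001, 0.0, -0.676], [0.0, 0.322, -0.947, -141.953], [0.0, 0.0, 0.0, 1.0]]}
[... 2109 characters left out ...]
p pot [([454, 218, -1], 0.84), ([372, 66, 1], 0.38)]
top holder [([630, -22, 152], 0.73), ([429, 357, 1], 0.7)]
top brush [([432, 355, 7], 0.48)]
top blank1 [([432, -312, -3], 0.72), ([346, -130, -2], 0.67), ([423, -190, 0], 0.64), ([514, -252, -1], 0.59), ([514, -359, 1], 0.51), ([416, -74, 0], 0.48), ([315, 235, 4], 0.16)]
top mug [([332, 417, 1], 0.73), ([616, 89, 106], 0.56)]
top caliper [([279, -236, -1], 0.92)]
top pliers [([374, 68, 0], 0.56)]
top screwdriver [([316, 235, 1], 0.61), ([630, -22, 152], 0.19)]
top oilbottle [([493, 455, -2], 0.71), ([681, -26, 0], 0.24)]
top parallel [([470, -454, 1], 0.6)]
top tin [([509, 289, -3], 0.64), ([516, -248, -1], 0.51), ([616, 86, 106], 0.37)]
```

View pics/scene0.png

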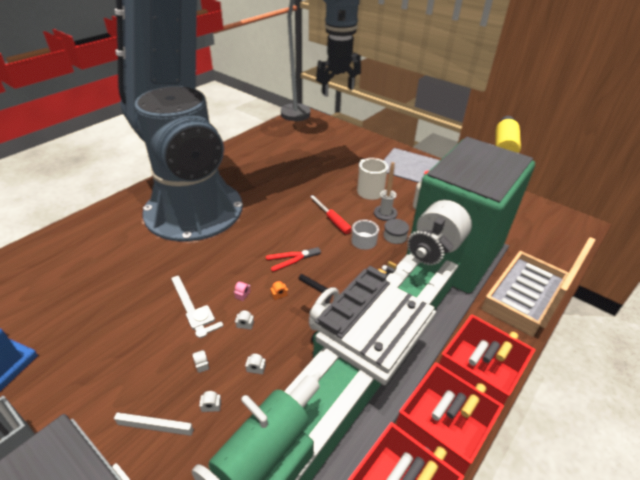

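View pics/top0.png

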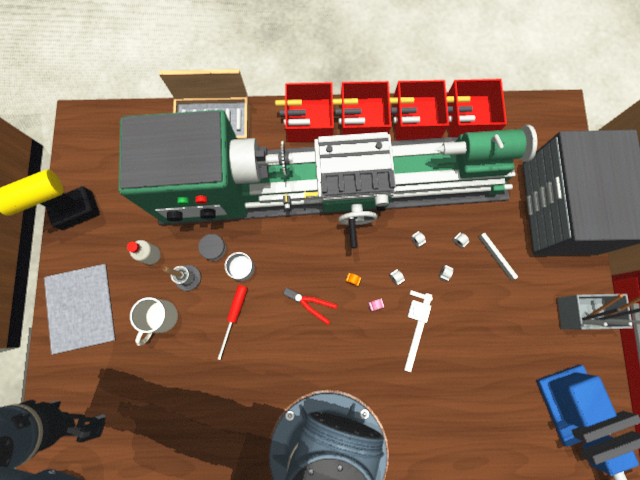

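The scene shows four silver blanks, at top-image pixels (419,239), (461,240), (397,277) and (447,272). It also shows an orange look-alike (354,279) and a pink one (376,305). Only the silver ones fit "steel", so I'm moving the wrist camera over the blanks to check.

move_arm(
  targets=[
    [[0, 0, -0.2], [0, 0, -0.0625], 1],
    [[0, 0, -0.2], [0, 0, -0.0625], 1],
    [[0, 0, -0.2], [0, 0, -0.0625], 1],
    [[-0.25, -0.63, 0], [0, 0, 0], 1],
    [[-0.25, -0.63, 0], [0, 0, 0], 1],
    [[-0.25, -0.63, 0], [0, 0, 0], 1],
    [[-0.25, -0.63, 0], [0, 0, 0], 1],
    [[-0.25, -0.63, 0], [0, 0, 0], 1],
  ],
)

```text
clock: 2.82
tool_pos: [207.2, 319.9, 261.3]
tcp_rot: [[-1.0, -0.002, 0.0], [-0.002, 1.0, 0.0], [-0.0, 0.0, -1.0]]
ft_force: [2.0, 0.3, 0.2]
gripper_width: 86.1
finger_force: 0.0
```

move_arm(
  targets=[
    [[-0.25, -0.63, 0], [0, 0, 0], 1],
    [[-0.25, -0.63, 0], [0, 0, 0], 1],
    [[-0.25, -0.63, 0], [0, 0, 0], 1],
    [[-0.25, -0.63, 0], [0, 0, 0], 1],
    [[-0.25, -0.63, 0], [0, 0, 0], 1],
    [[-0.25, -0.63, 0], [0, 0, 0], 1],
    [[-0.25, -0.63, 0], [0, 0, 0], 1],
    [[-0.25, -0.63, 0], [0, 0, 0], 1],
  ],
)

```text
clock: 3.48
tool_pos: [307.7, 67.9, 261.6]
tcp_rot: [[-1.0, -0.002, 0.001], [-0.002, 1.0, 0.0], [-0.001, 0.0, -1.0]]
ft_force: [1.2, 0.6, 0.4]
gripper_width: 85.4
finger_force: 0.0
```

move_arm(
  targets=[
    [[-0.25, -0.63, 0], [0, 0, 0], 1],
    [[-0.25, -0.63, 0], [0, 0, 0], 1],
    [[-0.25, -0.63, 0], [0, 0, 0], 1],
    [[-0.25, -0.63, 0], [0, 0, 0], 1],
    [[-0.25, -0.63, 0], [0, 0, 0], 1],
    [[-0.25, -0.63, 0], [0, 0, 0], 1],
    [[-0.25, -0.63, 0], [0, 0, 0], 1],
    [[-0.25, -0.63, 0], [0, 0, 0], 1],
  ],
)

```text
clock: 4.15
tool_pos: [408.2, -184.2, 261.3]
tcp_rot: [[-1.0, -0.001, 0.0], [-0.001, 1.0, -0.0], [-0.0, -0.0, -1.0]]
ft_force: [1.1, 1.2, -0.5]
gripper_width: 85.4
finger_force: 0.0
```

move_arm(
  targets=[
    [[-0.25, -0.5, 0], [0, 0, 0], 1],
    [[0, 0, 0], [0, 0, 0], 1],
    [[0, 0, 0], [0, 0, 0], 1],
    [[0, 0, 0], [0, 0, 0], 1],
  ],
)

```text
clock: 4.48
tool_pos: [420.3, -207.1, 261.2]
tcp_rot: [[-1.0, -0.001, -0.0], [-0.001, 1.0, 0.0], [0.0, 0.0, -1.0]]
ft_force: [-1.1, 0.4, -0.5]
gripper_width: 85.2
finger_force: 0.0
```

```bash
cat >> h.py <<'E'
def blanks(c='wrist',box=(380,560,-400,-150)):
    K,C=T(c); im,d=robot.get_image(c)
    out=[]
    for r in robot.silhouettes(c,'blank1'):
        m=r['pixels']&(d>0)
        if r['conf']<.2 or m.sum()<60: continue
        v,u=np.nonzero(m); P=unproj(K,C,u,v,d[v,u]); 
        P0=P
        P=P[(P[:,2]>4)&(P[:,2]<45)]
        if len(P)<40: continue
        (cx,cy),(w,h),a=cv2.minAreaRect(P[:,:2].astype(np.float32))
        if w<h: w,h,a=h,w,a+90
        col=cv2.mean(im,m.astype(np.uint8))[:3]
        out.append((round(r['conf'],2),round(cx,1),round(cy,1),round(w,1),round(h,1),round((a+90)%180-90,1),round(float(np.percentile(P[:,2],98)),1),np.round(col).astype(int).tolist(),(int(u.mean()),int(v.mean()))))
    return im,d,out
E
python3 - <<'E'
from h import *
im,d,o=blanks(); cv2.imwrite('pics/w1.png',im)
for r in o: print(r)
for t in('pocket1','blank1','handle_grip'): print(t,[(np.round(r['xyz'],1).tolist(),round(r['conf'],2)) for r in robot.pinpoint('wrist',t)])
E
```

```text
(0.94, 416.1, -74.9, 34.7, 22.4, 65.7, 34.8, [12, 162, 232], (435, 190))
(0.86, 419.5, -187.4, 34.5, 21.9, 33.2, 35.1, [154, 160, 164], (332, 192))
(0.81, 350.3, -131.2, 34.4, 22.4, -73.5, 34.9, [135, 112, 202], (389, 127))
(0.79, 427.3, -314.4, 34.3, 22.3, -25.6, 34.8, [210, 214, 217], (218, 199))
(0.64, 518.1, -249.0, 34.9, 22.7, 31.0, 34.8, [186, 191, 196], (279, 274))
(0.56, 512.7, -360.7, 33.5, 23.7, 43.4, 34.9, [185, 189, 193], (184, 271))
pocket1 [([628.1, -23.9, 149.1], 0.93), ([504.4, -70.0, 103.5], 0.47)]
blank1 [([422.1, -190.4, 2.3], 0.87), ([511.5, -361.6, 0.5], 0.78), ([419.6, -74.7, -1.7], 0.77), ([427.2, -314.3, 0.5], 0.61), ([520.7, -247.0, 1.8], 0.55)]
handle_grip [([502.7, -71.4, 101.8], 0.89)]
```

View pics/w1.png

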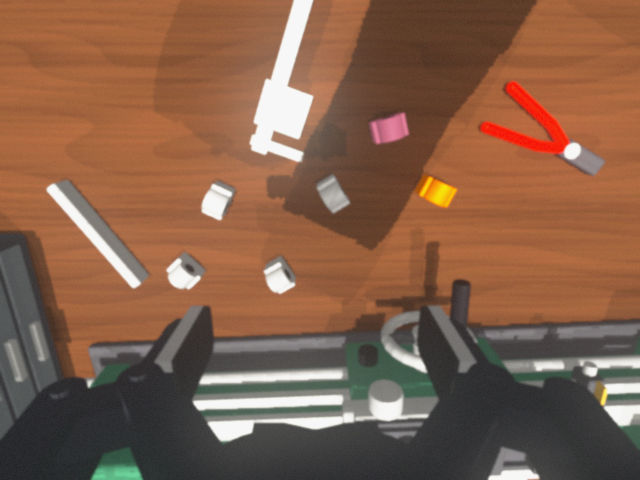

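The picture shows the four silver blanks at wrist pixels (332,192), (218,199), (279,274) and (184,271). The pink (389,127) and orange (435,190) look-alikes stay where they are. Next I'll look at the nest and get a second view of the blanks.

move_arm(
  targets=[
    [[-0.64, 0.31, -0.28], [0, 0, 0], 1],
    [[-0.64, 0.31, -0.28], [0, 0, 0], 1],
    [[-0.64, 0.31, -0.28], [0, 0, 0], 1],
    [[-0.64, 0.31, -0.28], [0, 0, 0], 1],
    [[-0.64, 0.31, -0.28], [0, 0, 0], 1],
    [[0, 0, 0], [0, 0, 0], 1],
    [[0, 0, 0], [0, 0, 0], 1],
    [[0, 0, 0], [0, 0, 0], 1],
  ],
)

```text
clock: 5.4
tool_pos: [577.7, -130.6, 330.0]
tcp_rot: [[-1.0, -0.002, -0.001], [-0.002, 1.0, 0.0], [0.001, 0.0, -1.0]]
ft_force: [0.0, -0.4, -0.7]
gripper_width: 85.6
finger_force: 0.0
```

```bash
python3 - <<'E'
from h import *
print(st()['tool_pos'])
im,d,o=blanks(); cv2.imwrite('pics/w2.png',im); np.savez('w2.npz',im=im,d=d,C=T('wrist')[1],K=T('wrist')[0])
for r in o: print(r)
for t in('pocket1','blank1','handle_grip','pointer','index_mark','saw_top','lathe'): print(t,[(np.round(r['xyz'],1).tolist(),round(r['conf'],2)) for r in robot.pinpoint('wrist',t)])
K,C=T('wrist')
v,u=np.nonzero(d>0); P=unproj(K,C,u,v,d[v,u])
# height map of nest
g=np.full((140,400),np.nan)
sel=(P[:,0]>590)&(P[:,0]<680)&(P[:,1]>-180)&(P[:,1]<20)&(P[:,2]>140)&(P[:,2]<175)
Q=P[sel]; print('z hist',np.histogram(Q[:,2],bins=np.arange(140,176,2)))
F=Q[(Q[:,2]>148)&(Q[:,2]<152)]
W=Q[(Q[:,2]>161)&(Q[:,2]<168)]; print(len(F),len(W))
for n,S in(('walltop',W),):
    H,e=np.histogram(S[:,1],bins=np.arange(-180,20,2)); print([(int(b),int(h)) for b,h in zip(e,H)])
    r=cv2.minAreaRect(S[:,:2].astype(np.float32)); print(r)
E
```

```text
[ 577.69627985 -130.55322911  329.95420153]
(0.89, 420.0, -187.3, 34.2, 22.0, 33.0, 35.0, [179, 185, 188], (265, 45))
(0.79, 427.7, -314.3, 33.4, 23.4, -25.3, 34.8, [160, 166, 170], (154, 51))
(0.79, 512.7, -359.5, 34.0, 22.8, 42.4, 34.8, [155, 161, 164], (127, 130))
(0.78, 518.3, -248.8, 33.9, 23.1, 30.7, 35.0, [164, 171, 174], (218, 134))
(0.61, 416.5, -75.1, 33.5, 22.5, 67.4, 34.6, [11, 75, 151], (365, 41))
pocket1 [([626.0, -66.0, 151.5], 0.73), ([631.3, -142.2, 145.5], 0.65), ([627.2, -21.6, 147.1], 0.63), ([633.0, -104.1, 153.9], 0.61)]
blank1 [([421.9, -190.5, 2.7], 0.82), ([512.4, -359.6, 2.2], 0.8), ([523.0, -246.1, 0.5], 0.75), ([427.0, -318.1, 0.4], 0.7), ([416.7, -70.9, -0.7], 0.61)]
handle_grip [([504.0, -71.7, 103.4], 0.75)]
pointer [([614.7, 41.2, 111.2], 0.63)]
index_mark [([612.2, 90.6, 107.5], 0.91)]
saw_top [([681.4, 88.3, 233.6], 0.86)]
lathe [([371.6, 62.8, 2.1], 0.45)]
z hist (array([ 141, 1300, 1494,  216, 2620, 2943,  414, 1639,  286,  107,  114,
       1277, 1393,    5,    0,    0,    0]), array([140, 142, 144, 146, 148, 150, 152, 154, 156, 158, 160, 162, 164
[... 499 characters left out ...]
), (-100, 0), (-98, 0), (-96, 0), (-94, 0), (-92, 47), (-90, 90), (-88, 85), (-86, 88), (-84, 92), (-82, 91), (-80, 49), (-78, 0), (-76, 0), (-74, 0), (-72, 0), (-70, 0), (-68, 0), (-66, 0), (-64, 0), (-62, 0), (-60, 0), (-58, 0), (-56, 0), (-54, 0), (-52, 52), (-50, 96), (-48, 88), (-46, 91), (-44, 88), (-42, 94), (-40, 45), (-38, 0), (-36, 0), (-34, 0), (-32, 0), (-30, 0), (-28, 0), (-26, 0), (-24, 0), (-22, 0), (-20, 0), (-18, 0), (-16, 0), (-14, 1), (-12, 70), (-10, 99), (-8, 90), (-6, 92), (-4, 85), (-2, 94), (0, 38), (2, 1), (4, 0), (6, 0), (8, 0), (10, 0), (12, 0), (14, 0), (16, 0)]
((630.7237548828125, -84.51519012451172), (43.270790100097656, 172.04708862304688), 3.0116984844207764)
```

View pics/w2.png

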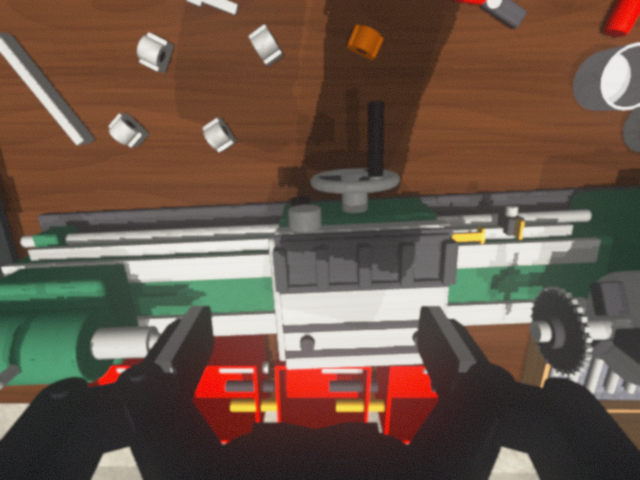

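```bash
cat >> h.py <<'E'
def plan(wps, start=None, vmax=34., wmax=6.5):
    """wps: (x,y,z,yaw_x deg,grip[,vmax]); tool pointing down; prints rows in batches of 8"""
    if start is None:
        s=robot.observe(); R=np.array(s['tcp_rot']); p=np.array(s['tool_pos']); yaw=np.degrees(np.arctan2(R[1,0],R[0,0]))
    else: p=np.array(start[:3],float); yaw=start[3]
    rows=[]
    for w in wps:
        tp=np.array(w[:3],float); g=w[4]; vm=w[5] if len(w)>5 else vmax
        dy=(w[3]-yaw+180)%360-180
        n=max(1,int(np.ceil(np.linalg.norm(tp-p)/vm)),int(np.ceil(abs(dy)/wmax)))
        p0,y0=p.copy(),yaw
        for i in range(1,n+1):
            q=p0+(tp-p0)*i/n; yq=y0+dy*i/n; c,s_=np.cos(np.radians(yaw)),np.sin(np.radians(yaw))
            B=np.array([[c,s_,0],[s_,-c,0],[0,0,-1]])  # columns x,y,z
            l=np.round(B.T@(q-p)/50,2); t=np.round(-np.radians(yq-yaw)/(np.pi/2),4)
            p=p+B@l*50; yaw=yaw-np.degrees(t*np.pi/2)
            rows.append([[*(float(a)+0 for a in l)],[0,0,float(t)],g])
    print('end',np.round(p,1),round(yaw,2))
    for i in range(0,len(rows),8): print(str(rows[i:i+8]).replace('-0.0,','0,').replace('0.0,','0,').replace('0.0]','0]'))
E
python3 - <<'E'
from h import *
z=np.load('w2.npz'); K,C,d=z['K'],z['C'],z['d']
v,u=np.nonzero(d>0); P=unproj(K,C,u,v,d[v,u])
W=P[(P[:,0]>590)&(P[:,0]<670)&(P[:,1]>-180)&(P[:,1]<10)&(P[:,2]>161)&(P[:,2]<168)]
a=np.radians(3.0)
# refine yaw: fit wall centres edges
best=min(np.arange(1,5,.1),key=lambda g:np.mean(np.abs(np.sort((lambda w:w-np.round((w-w.mean())/40)*40)(W[:,1]*np.cos(np.radians(g))-W[:,0]*np.sin(np.radians(g)))) -np.median(W[:,1]*0))) if 0 else 0)
for g in np.arange(1.5,4.6,.5):
    t=W[:,1]*np.cos(np.radians(g))-W[:,0]*np.sin(np.radians(g)); H,_=np.histogram(t,np.arange(t.min()-1,t.max()+1,.5)); print(g,round(np.ptp(t),1),np.sum(H**2))
X=np.array([np.cos(a),np.sin(a)]);Y=np.array([-np.sin(a),np.cos(a)])
c=np.array([630.7,-84.5])
L=np.c_[(P[:,:2]-c)@X,(P[:,:2]-c)@Y,P[:,2]]
for k,o in enumerate((60,20,-20,-60)):
    Q=L[(abs(L[:,1]-o)<10)&(abs(L[:,0])<45)&(L[:,2]>125)]
    prof=[(int(b),round(float(np.median(Q[(Q[:,0]>=b)&(Q[:,0]<b+3),2])),1)) for b in range(-42,45,3) if ((Q[:,0]>=b)&(Q[:,0]<b+3)).any()]
    print(k+1,np.round(c+Y*o,1),prof)
E
```

```text
1.5 172.6 61688
2.0 172.4 64418
2.5 172.2 67316
3.0 172.0 65830
3.5 172.0 62870
4.0 172.1 61790
4.5 172.3 62386
1 [627.6 -24.6] [(-36, 136.5), (-33, 146.0), (-30, 149.9), (-27, 154.6), (-24, 154.7), (-21, 150.0), (-18, 149.8), (-15, 149.8), (-12, 149.7), (-9, 149.8), (-6, 149.8), (-3, 149.8), (0, 149.6), (3, 149.9), (6, 149.8), (9, 150.0), (12, 150.0), (15, 150.1), (18, 151.6), (21, 155.0), (24, 154.9), (27, 149.7), (30, 148.4), (33, 144.1), (36, 143.8), (39, 143.7), (42, 143.6)]
2 [629.7 -64.5] [(-42, 396.5), (-36, 137.1), (-33, 146.4), (-30, 150.3), (-27, 154.8), (-24, 154.8), (-21, 150.0), (-18, 149.9), (-15, 149.9), (-12, 149.7), (-9, 149.9), (-6, 149.8), (-3, 149.9), (0, 149.8), (3, 149.8), (6, 150.0), (9, 149.6), (12, 149.7), (15, 149.8), (18, 151.8), (21, 155.0), (24, 154.7), (27, 149.8), (30, 146.9), (33, 143.7), (36, 143.9), (39, 143.8), (42, 143.7)]
3 [ 631.7 -104.5] [(-36, 137.2), (-33, 147.6), (-30, 150.4), (-27, 154.6), (-24, 154.7), (-21, 149.8), (-18, 149.9), (-15, 149.9), (-12, 149.9), (-9, 150.0), (-6, 150.0), (-3, 149.9), (0, 149.9), (3, 149.9), (6, 150.0), (9, 149.8), (12, 150.0), (15, 149.8), (18, 152.0), (21, 155.0), (24, 154.8), (27, 149.7), (30, 144.9), (33, 143.8), (36, 143.8), (39, 143.9), (42, 143.9)]
4 [ 633.8 -144.4] [(-42, 147.3), (-39, 147.7), (-36, 146.3), (-33, 148.1), (-30, 150.2), (-27, 154.6), (-24, 154.9), (-21, 150.1), (-18, 149.9), (-15, 149.7), (-12, 149.8), (-9, 149.9), (-6, 149.8), (-3, 149.9), (0, 149.8), (3, 149.9), (6, 149.9), (9, 149.9), (12, 149.8), (15, 149.9), (18, 152.6), (21, 154.9), (24, 154.5), (27, 149.7), (30, 144.4), (33, 143.9), (36, 144.0), (39, 143.9), (42, 143.7)]
```

```bash
python3 - <<'E'
from h import *
for c in('top','scene'):
    im,d,o=blanks(c)
    for r in o: print(c,r[:7],r[8])
# wall-top measure of nest from each
for c in('top','scene'):
    K,C=T(c); im,d=robot.get_image(c); v,u=np.nonzero(d>0); P=unproj(K,C,u,v,d[v,u])
    W=P[(P[:,0]>595)&(P[:,0]<665)&(P[:,1]>-185)&(P[:,1]<15)&(P[:,2]>160.5)&(P[:,2]<170)]
    print(c,len(W),cv2.minAreaRect(W[:,:2].astype(np.float32)),np.median(W[:,2]))
plan([(420,-187.3,80,123,1),(420,-187.3,80,123,.4)])
E
```

```text
scene (0.88, 513.6, -361.0, 35.1, 22.8, 42.4, 36.8) (208, 402)
scene (0.85, 518.3, -249.2, 34.0, 24.0, 30.4, 35.9) (254, 363)
scene (0.82, 419.9, -188.4, 34.4, 23.8, 32.9, 36.4) (243, 320)
scene (0.8, 431.0, -316.5, 28.6, 22.0, -24.7, 36.7) (199, 360)
scene (0.54, 415.9, -75.5, 33.8, 24.7, 64.6, 36.5) (278, 290)
scene (0.27, 504.2, 298.2, 87.6, 64.0, -72.7, 38.5) (394, 230)
top 172 ((627.412109375, -23.867277145385742), (43.241973876953125, 51.663150787353516), 3.3676669597625732) 163.52833295130688
scene 652 ((630.3302001953125, -84.15521240234375), (42.71414566040039, 174.33645629882812), 3.009638547897339) 163.97802942844254
end [ 419.9 -187.4   79.8] -237.0
[[[0.35, -0.12, 0.56], [0, 0, 0.0705], 1], [[0.34, -0.17, 0.55], [0, 0, 0.0705], 1], [[0.31, -0.2, 0.56], [0, 0, 0.0705], 1], [[0.29, -0.23, 0.56], [0, 0, 0.0705], 1], [[0.27, -0.26, 0.55], [0, 0, 0.0705], 1], [[0.23, -0.29, 0.56], [0, 0, 0.0704], 1], [[0.2, -0.32, 0.55], [0, 0, 0.0705], 1], [[0.16, -0.34, 0.56], [0, 0, 0.0705], 1]]
[[[0.13, -0.35, 0.56], [0, 0, 0.0705], 1], [[0, 0, 0], [0, 0, 0], 0.4]]
```

move_arm(
  targets=[
    [[0.35, -0.12, 0.56], [0, 0, 0.0705], 1],
    [[0.34, -0.17, 0.55], [0, 0, 0.0705], 1],
    [[0.31, -0.2, 0.56], [0, 0, 0.0705], 1],
    [[0.29, -0.23, 0.56], [0, 0, 0.0705], 1],
    [[0.27, -0.26, 0.55], [0, 0, 0.0705], 1],
    [[0.23, -0.29, 0.56], [0, 0, 0.0704], 1],
    [[0.2, -0.32, 0.55], [0, 0, 0.0705], 1],
    [[0.16, -0.34, 0.56], [0, 0, 0.0705], 1],
  ],
)

```text
clock: 6.82
tool_pos: [438.7, -182.1, 109.4]
tcp_rot: [[-0.637, 0.771, 0.001], [0.771, 0.637, -0.0], [-0.001, 0.0, -1.0]]
ft_force: [-0.1, -0.4, 0.0]
gripper_width: 85.3
finger_force: 0.0
```

move_arm(
  targets=[
    [[0.13, -0.35, 0.56], [0, 0, 0.0705], 0.4],
    [[0, 0, 0], [0, 0, 0], 0.4],
    [[0, 0, 0], [0, 0, 0], 0.4],
    [[0, 0, 0], [0, 0, 0], 0.4],
  ],
)

```text
clock: 7.15
tool_pos: [423.1, -188.6, 83.3]
tcp_rot: [[-0.554, 0.832, 0.001], [0.832, 0.554, -0.0], [-0.001, 0.001, -1.0]]
ft_force: [0.9, -0.7, -0.2]
gripper_width: 60.2
finger_force: 0.0
```

```bash
python3 - <<'E'
from h import *
s=st(); print(np.round(s['tool_pos'],1),np.round(s['tcp_rot'],3).tolist(),s['gripper_width'],np.round(s['q'],2))
im,d,o=blanks('scene')
for r in o: print(r[:7],r[8])
E
```

```text
[ 423.1 -188.6   83.3] [[-0.554, 0.832, 0.001], [0.832, 0.554, -0.0], [-0.001, 0.001, -1.0]] 60.17369379469357 [-0.42  0.22 -0.41  0.94  0.    0.56]
(0.91, 513.0, -360.3, 34.3, 24.5, 41.6, 36.8) (209, 401)
(0.67, 517.9, -248.9, 34.7, 24.7, 30.3, 36.5) (254, 363)
(0.6, 350.4, -131.4, 35.6, 24.3, -74.7, 36.3) (241, 290)
(0.5, 416.6, -75.8, 34.7, 24.4, 69.1, 36.5) (277, 290)
(0.47, 430.5, -316.3, 29.4, 20.9, -24.6, 36.6) (199, 360)
```

```bash
python3 - <<'E'
from h import *
plan([(420,-187.4,60,123,.4,12),(420,-187.4,8,123,.4,20)])
plan([(420,-187.4,80,123,-1,25),(580,-160,260,96,-1,25),(633.8,-144.6,200,92.8,-1,20),(633.8,-144.6,200,92.8,-1,20)],start=(420,-187.4,8,123))
E
```

```text
end [ 420.  -187.5    8.1] 123.0
[[[0.03, -0.02, 0.24], [0, 0, 0.0036], 0.4], [[0.03, -0.03, 0.23], [0, 0, 0.0037], 0.4], [[0, 0, 0.35], [0, 0, -0], 0.4], [[0, 0, 0.35], [0, 0, -0], 0.4], [[0, 0, 0.34], [0, 0, -0], 0.4]]
end [ 633.6 -144.5  200. ] 92.8
[[[0, 0, -0.48], [0, 0, -0], -1], [[0, 0, -0.48], [0, 0, -0], -1], [[0, 0, -0.48], [0, 0, -0], -1], [[-0.13, 0.3, -0.36], [0, 0, 0.03], -1], [[-0.11, 0.3, -0.36], [0, 0, 0.03], -1], [[-0.1, 0.31, -0.36], [0, 0, 0.03], -1], [[-0.09, 0.31, -0.36], [0, 0, 0.03], -1], [[-0.07, 0.32, -0.36], [0, 0, 0.03], -1]]
[[[-0.05, 0.32, -0.36], [0, 0, 0.03], -1], [[-0.04, 0.32, -0.36], [0, 0, 0.03], -1], [[-0.03, 0.33, -0.36], [0, 0, 0.03], -1], [[-0.01, 0.32, -0.36], [0, 0, 0.03], -1], [[0.01, 0.33, -0.36], [0, 0, 0.03], -1], [[0.04, 0.22, 0.24], [0, 0, 0.0071], -1], [[0.04, 0.22, 0.24], [0, 0, 0.0071], -1], [[0.04, 0.22, 0.24], [0, 0, 0.0071], -1]]
[[[0.05, 0.22, 0.24], [0, 0, 0.0071], -1], [[0.05, 0.21, 0.24], [0, 0, 0.0072], -1], [[0, 0, 0], [0, 0, -0], -1]]
```

move_arm(
  targets=[
    [[0.03, -0.02, 0.24], [0, 0, 0.0036], 0.4],
    [[0.03, -0.03, 0.23], [0, 0, 0.0037], 0.4],
    [[0, 0, 0.35], [0, 0, 0], 0.4],
    [[0, 0, 0.35], [0, 0, 0], 0.4],
    [[0, 0, 0.34], [0, 0, 0], 0.4],
    [[0, 0, 0], [0, 0, 0], 0.4],
    [[0, 0, 0], [0, 0, 0], -1],
    [[0, 0, 0], [0, 0, 0], -1],
  ],
  squeeze=50,
)

```text
clock: 7.92
tool_pos: [419.5, -187.4, 8.1]
tcp_rot: [[-0.544, 0.839, 0.001], [0.839, 0.544, -0.001], [-0.001, 0.001, -1.0]]
ft_force: [0.4, -0.3, -0.3]
gripper_width: 36.9
finger_force: 0.0
```

move_arm(
  targets=[
    [[0, 0, 0], [0, 0, 0], -1],
    [[0, 0, 0], [0, 0, 0], -1],
    [[0, 0, 0], [0, 0, 0], -1],
    [[0, 0, -0.1], [0, 0, 0], -1],
  ],
)

```text
clock: 8.25
tool_pos: [418.8, -187.3, 12.7]
tcp_rot: [[-0.543, 0.839, 0.001], [0.839, 0.543, -0.0], [-0.001, 0.0, -1.0]]
ft_force: [-0.1, -0.1, -2.0]
gripper_width: 32.6
finger_force: 50.3
```

move_arm(
  targets=[
    [[0, 0, -0.48], [0, 0, 0], -1],
    [[0, 0, -0.48], [0, 0, 0], -1],
    [[0, 0, -0.4], [0, 0, 0], -1],
    [[-0.13, 0.3, -0.36], [0, 0, 0.03], -1],
    [[-0.11, 0.3, -0.36], [0, 0, 0.03], -1],
    [[-0.1, 0.31, -0.36], [0, 0, 0.03], -1],
    [[-0.09, 0.31, -0.36], [0, 0, 0.03], -1],
    [[-0.07, 0.32, -0.36], [0, 0, 0.03], -1],
  ],
)

```text
clock: 8.92
tool_pos: [499.1, -173.6, 172.1]
tcp_rot: [[-0.33, 0.944, 0.001], [0.944, 0.33, -0.0], [-0.001, 0.001, -1.0]]
ft_force: [0.7, -0.9, -2.0]
gripper_width: 32.6
finger_force: 50.3
```

move_arm(
  targets=[
    [[-0.05, 0.32, -0.36], [0, 0, 0.03], -1],
    [[-0.04, 0.32, -0.36], [0, 0, 0.03], -1],
    [[-0.03, 0.33, -0.36], [0, 0, 0.03], -1],
    [[-0.01, 0.32, -0.36], [0, 0, 0.03], -1],
    [[0.01, 0.33, -0.36], [0, 0, 0.03], -1],
    [[0.04, 0.22, 0.24], [0, 0, 0.0071], -1],
    [[0.04, 0.22, 0.24], [0, 0, 0.0071], -1],
    [[0.04, 0.22, 0.24], [0, 0, 0.0071], -1],
  ],
)

```text
clock: 9.58
tool_pos: [611.4, -150.7, 223.0]
tcp_rot: [[-0.069, 0.998, -0.0], [0.998, 0.069, -0.0], [0.0, -0.0, -1.0]]
ft_force: [-1.3, -0.5, -2.0]
gripper_width: 32.9
finger_force: 50.4
```

move_arm(
  targets=[
    [[0.05, 0.22, 0.24], [0, 0, 0.0071], -1],
    [[0.05, 0.21, 0.24], [0, 0, 0.0072], -1],
    [[0, 0, 0], [0, 0, 0], -1],
    [[0, 0, 0], [0, 0, 0], -1],
    [[0, 0, 0], [0, 0, 0], -1],
  ],
)

```text
clock: 10.0
tool_pos: [631.8, -144.7, 200.0]
tcp_rot: [[-0.047, 0.999, -0.0], [0.999, 0.047, -0.0], [-0.0, -0.0, -1.0]]
ft_force: [-0.2, -0.1, -1.5]
gripper_width: 32.9
finger_force: 50.3
```

```bash
python3 - <<'E'
from h import *
s=st(); print(s['gripper_width'],np.round(s['q'],2))
for c in('scene','top'):
    im,d=snap(c); print(c,[(np.round(r['xyz'],1).tolist(),round(r['conf'],2)) for r in robot.pinpoint(c,'blank1')])
    K,C=T(c); v,u=np.nonzero(d>0); P=unproj(K,C,u,v,d[v,u])
    # blank block in gripper: low points under fingers
    Q=P[(abs(P[:,0]-634)<30)&(abs(P[:,1]+144)<25)&(P[:,2]>188)&(P[:,2]<200)]; print(len(Q),Q.min(0) if len(Q) else '',Q.max(0) if len(Q) else '')
    if c=='scene':
        q=proj(K,C,[633,-144,190])[0].astype(int); cr=im[q[1]-80:q[1]+70,q[0]-100:q[0]+100]; cv2.imwrite('pics/s_place.png',cv2.resize(cr,None,fx=4,fy=4,interpolation=cv2.INTER_CUBIC))
plan([(633.8,-144.5,190,92.8,-1,12),(633.8,-144.5,158.5,92.8,-1,12)])
E
```

```text
32.90316192330357 [-0.23  0.54  0.36  1.39 -0.    1.3 ]
scene [([631.1, -144.7, 190.0], 0.8), ([511.9, -361.4, -1.2], 0.69), ([425.8, -312.5, -1.3], 0.64), ([516.6, -250.2, 3.7], 0.51), ([413.2, -76.8, -0.6], 0.48), ([350.3, -128.5, 0.7], 0.47), ([679.4, 87.3, 232.0], 0.37)]
49 [ 617.01314607 -157.56069     190.96310176] [ 648.29651858 -148.4212691   199.95623039]
top []
0  
end [ 634.  -144.3  158.7] 92.8
[[[0.01, 0.04, 0.21], [0, 0, -0.0013], -1], [[0, 0, 0.21], [0, 0, -0], -1], [[0, 0, 0.21], [0, 0, -0], -1], [[0, 0, 0.21], [0, 0, -0], -1]]
```

View pics/s_place.png

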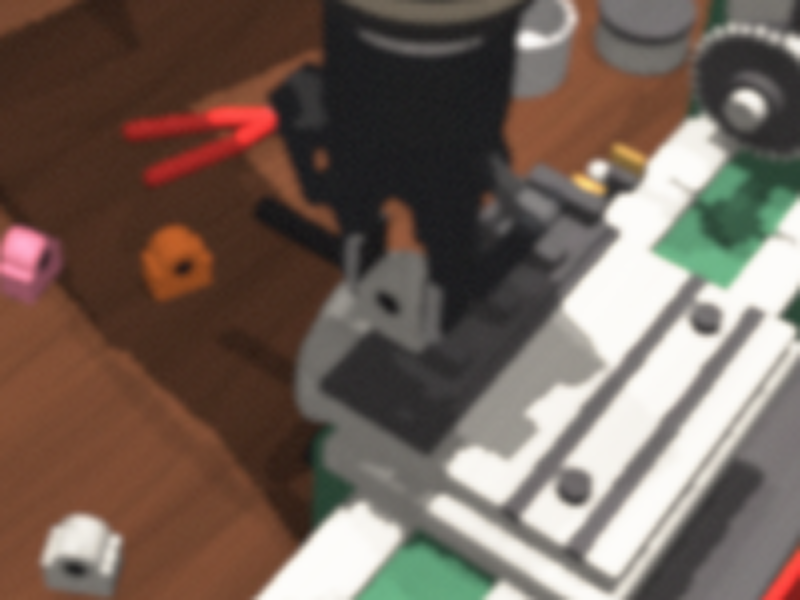

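The crop shows the blank held level between the fingers just above the right-hand pocket, around (395,300) in the crop. I'll lower it.

move_arm(
  targets=[
    [[0.01, 0.04, 0.21], [0, 0, -0.0013], -1],
    [[0, 0, 0.21], [0, 0, 0], -1],
    [[0, 0, 0.21], [0, 0, 0], -1],
    [[0, 0, 0.2], [0, 0, 0], -1],
    [[0, 0, 0], [0, 0, 0], -1],
    [[0, 0, 0], [0, 0, 0], -1],
    [[0, 0, 0], [0, 0, 0], -1],
  ],
)

```text
clock: 10.78
tool_pos: [633.9, -144.1, 158.0]
tcp_rot: [[-0.049, 0.999, -0.0], [0.999, 0.049, 0.0], [0.0, -0.0, -1.0]]
ft_force: [-1.1, -0.7, -1.3]
gripper_width: 32.6
finger_force: 53.4
```

move_arm(
  targets=[
    [[0, 0, 0.01], [0, 0, 0], -1],
    [[0, 0, 0], [0, 0, 0], 0.2],
    [[0, 0, 0], [0, 0, 0], 0.2],
    [[0, 0, 0], [0, 0, 0], 0.2],
    [[0, 0, -0.2], [0, 0, 0], 0.2],
    [[0, 0, -0.4], [0, 0, 0], 0.4],
    [[0, 0, -0.6], [0, 0, 0], 0.4],
    [[0, 0, -0.6], [0, 0, 0], 0.4],
  ],
)

```text
clock: 11.45
tool_pos: [633.4, -143.9, 249.4]
tcp_rot: [[-0.049, 0.999, -0.001], [0.999, 0.049, 0.0], [0.0, -0.001, -1.0]]
ft_force: [0.4, 0.2, 1.5]
gripper_width: 59.5
finger_force: 0.0
```

```bash
python3 - <<'E'
from h import *
s=st(); print(np.round(s['tool_pos'],1))
for c in('scene','wrist'):
    im,d,o=blanks(c)
    for r in o: print(c,r[:7],r[8])
    K,C=T(c); v,u=np.nonzero(d>0); P=unproj(K,C,u,v,d[v,u])
    Q=P[(abs(P[:,0]-633.8)<26)&(abs(P[:,1]+144.4)<15)&(P[:,2]>168)&(P[:,2]<200)]; print(len(Q),cv2.minAreaRect(Q[:,:2].astype(np.float32)) if len(Q) else '',np.percentile(Q[:,2],95) if len(Q) else '')
yx=30.7+90
plan([(540,-230,240,yx,.4,28),(518.3,-248.9,70,yx,.4,25),(518.3,-248.9,40,yx,.4,20)])
E
```

```text
[ 633.4 -143.9  249.4]
scene (0.85, 518.7, -250.2, 36.0, 25.2, 35.2, 36.5) (254, 364)
scene (0.64, 348.9, -124.8, 49.7, 23.3, -73.8, 36.5) (241, 290)
scene (0.62, 513.1, -360.4, 34.2, 23.8, 42.9, 36.2) (209, 401)
scene (0.55, 431.4, -316.7, 27.5, 22.9, -29.0, 37.0) (199, 361)
scene (0.52, 416.7, -75.7, 33.9, 24.0, 64.3, 36.5) (277, 290)
255 ((633.3082275390625, -145.08477783203125), (34.74916458129883, 23.813119888305664), 4.765626907348633) 185.84956322866827
wrist (0.82, 428.6, -314.1, 34.2, 23.7, -26.7, 34.3) (136, 324)
wrist (0.77, 351.8, -130.6, 33.6, 24.8, -71.9, 34.2) (42, 168)
wrist (0.68, 417.4, -74.7, 34.5, 23.6, 65.8, 34.4) (97, 114)
wrist (0.62, 518.9, -248.8, 34.9, 22.8, 31.8, 34.7) (210, 277)
1382 ((632.0840454101562, -144.48976135253906), (31.62537384033203, 22.824329376220703), 3.8552329540252686) 179.80155520300318
end [ 518.4 -248.7   40.2] 120.7
[[[-0.32, -0.39, 0.04], [0, 0, -0.062], 0.4], [[-0.29, -0.43, 0.03], [0, 0, -0.0619], 0.4], [[-0.24, -0.45, 0.04], [0, 0, -0.062], 0.4], [[-0.2, -0.47, 0.04], [0, 0, -0.062], 0.4], [[-0.15, -0.49, 0.03], [0, 0, -0.062], 0.4], [[-0.01, -0.08, 0.49], [0, 0, 0], 0.4], [[-0.02, -0.08, 0.48], [0, 0, 0], 0.4], [[-0.01, -0.08, 0.49], [0, 0, 0], 0.4]]
[[[-0.02, -0.08, 0.49], [0, 0, 0], 0.4], [[-0.01, -0.08, 0.48], [0, 0, 0], 0.4], [[-0.02, -0.08, 0.49], [0, 0, 0], 0.4], [[-0.01, -0.08, 0.48], [0, 0, 0], 0.4], [[0, 0, 0.3], [0, 0, 0], 0.4], [[0, 0, 0.3], [0, 0, 0], 0.4]]
```

move_arm(
  targets=[
    [[-0.32, -0.39, 0.04], [0, 0, -0.062], 0.4],
    [[-0.29, -0.43, 0.03], [0, 0, -0.0619], 0.4],
    [[-0.24, -0.45, 0.04], [0, 0, -0.062], 0.4],
    [[-0.2, -0.47, 0.04], [0, 0, -0.062], 0.4],
    [[-0.15, -0.49, 0.03], [0, 0, -0.062], 0.4],
    [[-0.01, -0.08, 0.49], [0, 0, 0], 0.4],
    [[-0.02, -0.08, 0.48], [0, 0, 0], 0.4],
    [[-0.01, -0.08, 0.49], [0, 0, 0], 0.4],
  ],
)

```text
clock: 12.32
tool_pos: [529.2, -238.2, 164.6]
tcp_rot: [[-0.51, 0.86, -0.0], [0.86, 0.51, 0.0], [0.0, -0.0, -1.0]]
ft_force: [0.4, -0.6, -0.3]
gripper_width: 59.6
finger_force: 0.0
```

move_arm(
  targets=[
    [[-0.02, -0.08, 0.49], [0, 0, 0], 0.4],
    [[-0.01, -0.08, 0.48], [0, 0, 0], 0.4],
    [[-0.02, -0.08, 0.49], [0, 0, 0], 0.4],
    [[-0.01, -0.08, 0.48], [0, 0, 0], 0.4],
    [[0, 0, 0], [0, 0, 0], 0.4],
    [[0, 0, 0], [0, 0, 0], 0.4],
    [[0, 0, 0], [0, 0, 0], 0.4],
    [[0, 0, 0], [0, 0, 0], 0.4],
  ],
)

```text
clock: 12.98
tool_pos: [518.9, -248.8, 70.5]
tcp_rot: [[-0.511, 0.86, 0.002], [0.86, 0.511, -0.001], [-0.002, 0.001, -1.0]]
ft_force: [0.7, -0.6, 0.6]
gripper_width: 59.9
finger_force: 0.0
```

```bash
python3 - <<'E'
from h import *
s=st(); print(np.round(s['tool_pos'],1))
im,d,o=blanks('scene')
for r in o: print(r[:7],r[8])
yx=30.8+90
plan([(518.5,-248.9,40,yx,.4,20),(518.5,-248.9,8,yx,.4,16)])
plan([(518.5,-248.9,80,yx,-1,20),(560,-200,240,yx-8,-1,20),(631.8,-104.6,220,92.8,-1,20)],start=(518.5,-248.9,8,yx),wmax=4)
E
```

```text
[ 518.9 -248.8   70.5]
(0.72, 432.4, -316.4, 26.7, 21.0, -27.2, 36.1) (200, 361)
(0.69, 417.6, -77.1, 31.6, 23.3, 61.4, 36.9) (277, 289)
(0.57, 353.8, 41.2, 140.1, 48.8, 70.7, 14.4) (292, 256)
(0.56, 513.9, -360.2, 33.3, 23.3, 47.0, 36.9) (209, 401)
end [ 518.3 -249.1    8.2] 120.8
[[[0, 0, 0.3], [0, 0, -0.0005], 0.4], [[0, -0.01, 0.3], [0, 0, -0.0005], 0.4], [[0, 0, 0.21], [0, 0, 0], 0.4], [[0, 0, 0.22], [0, 0, 0], 0.4], [[0, 0, 0.21], [0, 0, 0], 0.4]]
end [ 632.  -104.5  220. ] 92.8
[[[0, 0, -0.36], [0, 0, -0], -1], [[0, 0, -0.36], [0, 0, -0], -1], [[0, 0, -0.36], [0, 0, -0], -1], [[0, 0, -0.36], [0, 0, -0], -1], [[0.05, 0.13, -0.36], [0, 0, 0.0099], -1], [[0.04, 0.14, -0.35], [0, 0, 0.0099], -1], [[0.05, 0.13, -0.36], [0, 0, 0.0098], -1], [[0.06, 0.13, -0.35], [0, 0, 0.0099], -1]]
[[[0.05, 0.14, -0.36], [0, 0, 0.0099], -1], [[0.06, 0.13, -0.35], [0, 0, 0.0099], -1], [[0.06, 0.13, -0.36], [0, 0, 0.0098], -1], [[0.06, 0.13, -0.35], [0, 0, 0.0099], -1], [[0.06, 0.12, -0.36], [0, 0, 0.0099], -1], [[0.17, 0.3, 0.06], [0, 0, 0.0317], -1], [[0.19, 0.28, 0.05], [0, 0, 0.0318], -1], [[0.2, 0.28, 0.06], [0, 0, 0.0317], -1]]
[[[0.21, 0.27, 0.06], [0, 0, 0.0318], -1], [[0.23, 0.25, 0.06], [0, 0, 0.0317], -1], [[0.24, 0.24, 0.05], [0, 0, 0.0318], -1], [[0.25, 0.24, 0.06], [0, 0, 0.0317], -1]]
```

move_arm(
  targets=[
    [[0, 0, 0.3], [0, 0, -0.0005], 0.4],
    [[0, -0.01, 0.3], [0, 0, -0.0005], 0.4],
    [[0, 0, 0.21], [0, 0, 0], 0.4],
    [[0, 0, 0.22], [0, 0, 0], 0.4],
    [[0, 0, 0.21], [0, 0, 0], 0.4],
    [[0, 0, 0], [0, 0, 0], 0.4],
    [[0, 0, 0], [0, 0, 0], 0.4],
    [[0, 0, 0], [0, 0, 0], -1],
  ],
)

```text
clock: 13.75
tool_pos: [517.8, -249.0, 7.4]
tcp_rot: [[-0.512, 0.859, 0.001], [0.859, 0.512, -0.0], [-0.001, 0.0, -1.0]]
ft_force: [0.1, -0.0, -1.1]
gripper_width: 49.3
finger_force: 0.0
```

move_arm(
  targets=[
    [[0, 0, 0], [0, 0, 0], -1],
    [[0, 0, 0], [0, 0, 0], -1],
    [[0, 0, 0], [0, 0, 0], -1],
    [[0, 0, 0], [0, 0, 0], -1],
    [[0, 0, 0], [0, 0, 0], -1],
  ],
)

```text
clock: 14.17
tool_pos: [518.0, -249.1, 7.8]
tcp_rot: [[-0.512, 0.859, 0.001], [0.859, 0.512, -0.001], [-0.001, 0.001, -1.0]]
ft_force: [-1.3, 0.5, 5.5]
gripper_width: 32.9
finger_force: 50.2
```

move_arm(
  targets=[
    [[0, 0, -0.36], [0, 0, 0], -1],
    [[0, 0, -0.36], [0, 0, 0], -1],
    [[0, 0, -0.36], [0, 0, 0], -1],
    [[0, 0, -0.36], [0, 0, 0], -1],
    [[0.05, 0.13, -0.36], [0, 0, 0.0099], -1],
    [[0.04, 0.14, -0.35], [0, 0, 0.0099], -1],
    [[0.05, 0.13, -0.36], [0, 0, 0.0098], -1],
    [[0.06, 0.13, -0.35], [0, 0, 0.0099], -1],
  ],
)

```text
clock: 14.83
tool_pos: [535.9, -227.0, 151.4]
tcp_rot: [[-0.457, 0.89, 0.001], [0.89, 0.457, -0.0], [-0.001, 0.0, -1.0]]
ft_force: [0.2, -0.3, -2.5]
gripper_width: 32.6
finger_force: 50.3
```

move_arm(
  targets=[
    [[0.05, 0.14, -0.36], [0, 0, 0.0099], -1],
    [[0.06, 0.13, -0.35], [0, 0, 0.0099], -1],
    [[0.06, 0.13, -0.36], [0, 0, 0.0098], -1],
    [[0.06, 0.13, -0.35], [0, 0, 0.0099], -1],
    [[0.06, 0.12, -0.36], [0, 0, 0.0099], -1],
    [[0.17, 0.3, 0.06], [0, 0, 0.0317], -1],
    [[0.19, 0.28, 0.05], [0, 0, 0.0318], -1],
    [[0.2, 0.28, 0.06], [0, 0, 0.0317], -1],
  ],
)

```text
clock: 15.5
tool_pos: [590.2, -158.5, 231.2]
tcp_rot: [[-0.243, 0.97, 0.001], [0.97, 0.243, -0.0], [-0.001, 0.001, -1.0]]
ft_force: [-0.1, -0.5, -1.5]
gripper_width: 32.6
finger_force: 50.3
```

move_arm(
  targets=[
    [[0.21, 0.27, 0.06], [0, 0, 0.0318], -1],
    [[0.23, 0.25, 0.06], [0, 0, 0.0317], -1],
    [[0.24, 0.24, 0.05], [0, 0, 0.0318], -1],
    [[0.25, 0.24, 0.06], [0, 0, 0.0317], -1],
    [[0, 0, 0], [0, 0, 0], -1],
    [[0, 0, 0], [0, 0, 0], -1],
    [[0, 0, 0], [0, 0, 0], -1],
    [[0, 0, 0], [0, 0, 0], -1],
  ],
)

```text
clock: 16.17
tool_pos: [630.6, -105.1, 219.3]
tcp_rot: [[-0.049, 0.999, 0.0], [0.999, 0.049, -0.0], [-0.0, 0.0, -1.0]]
ft_force: [0.5, 0.7, -2.3]
gripper_width: 32.7
finger_force: 50.3
```

```bash
cat >> h.py <<'E'
def held(x,y,z0):
    s=st(); print(np.round(s['tool_pos'],1),round(s['gripper_width'],1))
    K,C=T('scene'); im,d=robot.get_image('scene'); v,u=np.nonzero(d>0); P=unproj(K,C,u,v,d[v,u])
    Q=P[(abs(P[:,0]-x)<30)&(abs(P[:,1]-y)<25)&(P[:,2]>z0)&(P[:,2]<z0+10)]
    print('held',len(Q),Q.min(0).round(1),Q.max(0).round(1)) if len(Q) else print('none')
E
python3 - <<'E'
from h import *
held(632,-104.5,211)
plan([(631.8,-104.6,190,92.8,-1,12),(631.8,-104.6,158,92.8,-1,12)])
plan([(428.2,-314.4,240,154.5-90,.4,25),(428.2,-314.4,70,154.5-90,.4,22)],start=(631.8,-104.6,248,92.8),wmax=5)
E
```

```text
[ 630.6 -105.1  219.3] 32.7
held 61 [ 614.7 -117.6  211.5] [ 651.8 -106.9  221. ]
end [ 631.6 -104.6  157.8] 92.8
[[[0, 0.01, 0.2], [0, 0, -0.0001], -1], [[0.01, 0.01, 0.19], [0, 0, -0.0001], -1], [[0, 0, 0.2], [0, 0, -0], -1], [[0, 0, 0.21], [0, 0, -0], -1], [[0, 0, 0.21], [0, 0, -0], -1], [[0, 0, 0.22], [0, 0, -0], -1]]
end [ 428.4 -314.5   70. ] 64.5
[[[-0.33, -0.36, 0.01], [0, 0, 0.0262], 0.4], [[-0.35, -0.34, 0.02], [0, 0, 0.0262], 0.4], [[-0.36, -0.33, 0.01], [0, 0, 0.0262], 0.4], [[-0.37, -0.31, 0.01], [0, 0, 0.0262], 0.4], [[-0.39, -0.29, 0.02], [0, 0, 0.0262], 0.4], [[-0.4, -0.28, 0.01], [0, 0, 0.0262], 0.4], [[-0.41, -0.27, 0.01], [0, 0, 0.0262], 0.4], [[-0.42, -0.25, 0.02], [0, 0, 0.0262], 0.4]]
[[[-0.43, -0.22, 0.01], [0, 0, 0.0262], 0.4], [[-0.44, -0.22, 0.01], [0, 0, 0.0262], 0.4], [[-0.44, -0.19, 0.02], [0, 0, 0.0262], 0.4], [[-0.46, -0.17, 0.01], [0, 0, 0.0262], 0.4], [[0, 0, 0.42], [0, 0, 0], 0.4], [[0, 0, 0.43], [0, 0, 0], 0.4], [[0, 0, 0.42], [0, 0, 0], 0.4], [[0, 0, 0.43], [0, 0, 0], 0.4]]
[[[0, 0, 0.42], [0, 0, 0], 0.4], [[0, 0, 0.43], [0, 0, 0], 0.4], [[0, 0, 0.42], [0, 0, 0], 0.4], [[0, 0, 0.43], [0, 0, 0], 0.4]]
```

move_arm(
  targets=[
    [[0, 0.01, 0.2], [0, 0, 0], -1],
    [[0.01, 0.01, 0.19], [0, 0, 0], -1],
    [[0, 0, 0.2], [0, 0, 0], -1],
    [[0, 0, 0.21], [0, 0, 0], -1],
    [[0, 0, 0.21], [0, 0, 0], -1],
    [[0, 0, 0.22], [0, 0, 0], -1],
    [[0, 0, 0], [0, 0, 0], -1],
    [[0, 0, 0], [0, 0, 0], -1],
  ],
)

```text
clock: 16.88
tool_pos: [631.3, -104.0, 156.2]
tcp_rot: [[-0.049, 0.999, -0.001], [0.999, 0.049, 0.0], [0.0, -0.001, -1.0]]
ft_force: [0.6, 0.7, -1.6]
gripper_width: 32.8
finger_force: 54.9
```

move_arm(
  targets=[
    [[0, 0, 0], [0, 0, 0], 0.2],
    [[0, 0, 0], [0, 0, 0], 0.2],
    [[0, 0, 0], [0, 0, 0], 0.2],
    [[0, 0, -0.2], [0, 0, 0], 0.2],
    [[0, 0, -0.4], [0, 0, 0], 0.4],
    [[0, 0, -0.6], [0, 0, 0], 0.4],
    [[0, 0, -0.6], [0, 0, 0], 0.4],
    [[0, 0, 0], [0, 0, 0], 0.4],
  ],
)

```text
clock: 17.55
tool_pos: [633.5, -104.2, 254.1]
tcp_rot: [[-0.049, 0.999, 0.008], [0.999, 0.049, -0.001], [-0.002, 0.008, -1.0]]
ft_force: [-0.0, -0.4, -0.2]
gripper_width: 59.8
finger_force: 0.0
```

move_arm(
  targets=[
    [[-0.33, -0.36, 0.01], [0, 0, 0.0262], 0.4],
    [[-0.35, -0.34, 0.02], [0, 0, 0.0262], 0.4],
    [[-0.36, -0.33, 0.01], [0, 0, 0.0262], 0.4],
    [[-0.37, -0.31, 0.01], [0, 0, 0.0262], 0.4],
    [[-0.39, -0.29, 0.02], [0, 0, 0.0262], 0.4],
    [[-0.4, -0.28, 0.01], [0, 0, 0.0262], 0.4],
    [[-0.41, -0.27, 0.01], [0, 0, 0.0262], 0.4],
    [[-0.42, -0.25, 0.02], [0, 0, 0.0262], 0.4],
  ],
)

```text
clock: 18.22
tool_pos: [495.2, -244.6, 242.8]
tcp_rot: [[0.279, 0.96, 0.001], [0.96, -0.279, -0.0], [-0.0, 0.001, -1.0]]
ft_force: [0.4, -0.7, 0.6]
gripper_width: 59.8
finger_force: 0.0
```

move_arm(
  targets=[
    [[-0.43, -0.22, 0.01], [0, 0, 0.0262], 0.4],
    [[-0.44, -0.22, 0.01], [0, 0, 0.0262], 0.4],
    [[-0.44, -0.19, 0.02], [0, 0, 0.0262], 0.4],
    [[-0.46, -0.17, 0.01], [0, 0, 0.0262], 0.4],
    [[0, 0, 0.42], [0, 0, 0], 0.4],
    [[0, 0, 0.43], [0, 0, 0], 0.4],
    [[0, 0, 0.42], [0, 0, 0], 0.4],
    [[0, 0, 0.43], [0, 0, 0], 0.4],
  ],
)

```text
clock: 18.88
tool_pos: [428.6, -314.2, 154.4]
tcp_rot: [[0.431, 0.902, 0.001], [0.902, -0.431, -0.001], [-0.0, 0.001, -1.0]]
ft_force: [-0.1, -0.1, -0.1]
gripper_width: 59.7
finger_force: 0.0
```

move_arm(
  targets=[
    [[0, 0, 0.42], [0, 0, 0], 0.4],
    [[0, 0, 0.43], [0, 0, 0], 0.4],
    [[0, 0, 0.42], [0, 0, 0], 0.4],
    [[0, 0, 0], [0, 0, 0], 0.4],
    [[0, 0, 0], [0, 0, 0], 0.4],
  ],
)

```text
clock: 19.3
tool_pos: [428.2, -313.6, 91.2]
tcp_rot: [[0.431, 0.903, -0.001], [0.903, -0.431, 0.001], [0.0, -0.001, -1.0]]
ft_force: [-0.0, -0.7, 1.0]
gripper_width: 59.9
finger_force: 0.0
```

```bash
cat >> h.py <<'E'
def nest(pk,c='scene'):
    K,C=T(c); im,d=robot.get_image(c); v,u=np.nonzero(d>0); P=unproj(K,C,u,v,d[v,u])
    for i,(x,y) in pk.items():
        Q=P[(abs(P[:,0]-x)<26)&(abs(P[:,1]-y)<15)&(P[:,2]>167)&(P[:,2]<200)]
        if len(Q)>20: r=cv2.minAreaRect(Q[:,:2].astype(np.float32)); print('pocket',i,(x,y),np.round(r[0],1),np.round(r[1],1),round(r[2],1),'top',np.percentile(Q[:,2],97).round(1))
        else: print('pocket',i,'empty')
PK={1:(627.6,-24.6),2:(629.7,-64.5),3:(631.7,-104.5),4:(633.8,-144.4)}
E
python3 - <<'E'
from h import *
s=st(); print(np.round(s['tool_pos'],1)); nest(PK); nest(PK,'top')
im,d,o=blanks('scene')
for r in o: print(r[:7],r[8])
im,d,o=blanks('wrist')
for r in o: print(r[:7],r[8])
yx=64.5
plan([(428.2,-314.4,40,yx,.4,20),(428.2,-314.4,8,yx,.4,16)])
plan([(428.2,-314.4,90,yx,-1,20),(520,-200,240,yx+8,-1,20),(629.7,-64.5,220,92.8,-1,20)],start=(428.2,-314.4,8,yx),wmax=4)
E
```

```text
[ 428.2 -313.6   91.2]
pocket 1 empty
pocket 2 empty
pocket 3 (631.7, -104.5) [ 630.9 -104.2] [33.9 24. ] 2.4 top 185.6
pocket 4 (633.8, -144.4) [ 633.5 -145.7] [34.5 23.7] 1.5 top 185.9
pocket 1 empty
pocket 2 empty
pocket 3 (631.7, -104.5) [ 630.2 -104. ] [34.5 22.7] 2.0 top 186.0
pocket 4 (633.8, -144.4) [ 633.  -144.3] [33.7 23. ] 5.5 top 185.6
(0.93, 513.2, -360.7, 34.3, 24.4, 42.0, 36.6) (209, 401)
(0.69, 430.0, -315.9, 29.6, 22.4, -24.6, 37.1) (199, 360)
(0.62, 351.3, -130.8, 38.2, 23.4, -76.0, 36.5) (240, 290)
(0.79, 513.3, -360.6, 34.5, 23.3, 41.5, 34.7) (462, 254)
(0.78, 428.1, -314.7, 33.8, 22.7, -25.5, 34.7) (314, 249)
(0.72, 353.1, -137.8, 23.3, 22.3, 14.5, 34.4) (42, 26)
end [ 428.3 -314.5    8. ] 64.5
[[[0, 0, 0.35], [0, 0, -0], 0.4], [[-0.01, -0.01, 0.34], [0, 0, -0], 0.4], [[0, 0, 0.35], [0, 0, -0.0001], 0.4], [[0, 0, 0.32], [0, 0, 0], 0.4], [[0, 0, 0.32], [0, 0, 0], 0.4]]
end [629.6 -64.7 220. ] 92.8
[[[0, 0, -0.33], [0, 0, -0], -1], [[0, 0, -0.33], [0, 0, -0], -1], [[0, 0, -0.32], [0, 0, -0], -1], [[0, 0, -0.33], [0, 0, -0], -1], [[0, 0, -0.33], [0, 0, -0], -1], [[
[... 164 characters left out ...]
81], -1], [[0.26, 0.08, -0.27], [0, 0, -0.0081], -1], [[0.25, 0.08, -0.28], [0, 0, -0.0081], -1], [[0.26, 0.08, -0.27], [0, 0, -0.0081], -1], [[0.25, 0.08, -0.27], [0, 0, -0.008], -1], [[0.25, 0.09, -0.27], [0, 0, -0.0081], -1], [[0.26, 0.09, -0.28], [0, 0, -0.0081], -1], [[0.25, 0.09, -0.27], [0, 0, -0.0081], -1]]
[[[0.36, 0.14, 0.04], [0, 0, -0.0251], -1], [[0.35, 0.16, 0.05], [0, 0, -0.025], -1], [[0.35, 0.17, 0.04], [0, 0, -0.0251], -1], [[0.34, 0.18, 0.05], [0, 0, -0.025], -1], [[0.34, 0.2, 0.04], [0, 0, -0.0251], -1], [[0.32, 0.21, 0.05], [0, 0, -0.0251], -1], [[0.32, 0.22, 0.04], [0, 0, -0.025], -1], [[0.31, 0.24, 0.05], [0, 0, -0.0251], -1]]
[[[0.29, 0.24, 0.04], [0, 0, -0.025], -1]]
```

move_arm(
  targets=[
    [[0, 0, 0.35], [0, 0, 0], 0.4],
    [[-0.01, -0.01, 0.34], [0, 0, 0], 0.4],
    [[0, 0, 0.35], [0, 0, 0], 0.4],
    [[0, 0, 0.32], [0, 0, 0], 0.4],
    [[0, 0, 0.32], [0, 0, 0], 0.4],
    [[0, 0, 0], [0, 0, 0], 0.4],
    [[0, 0, 0], [0, 0, 0], 0.4],
    [[0, 0, 0], [0, 0, 0], -1],
  ],
)

```text
clock: 20.27
tool_pos: [428.3, -314.5, 8.0]
tcp_rot: [[0.431, 0.903, 0.001], [0.903, -0.431, -0.001], [-0.0, 0.001, -1.0]]
ft_force: [-0.1, 0.1, 0.5]
gripper_width: 49.1
finger_force: 0.0
```

move_arm(
  targets=[
    [[0, 0, 0], [0, 0, 0], -1],
    [[0, 0, 0], [0, 0, 0], -1],
    [[0, 0, 0], [0, 0, 0], -1],
    [[0, 0, 0], [0, 0, 0], -1],
    [[0, 0, 0], [0, 0, 0], -1],
  ],
)

```text
clock: 20.68
tool_pos: [428.5, -314.6, 8.4]
tcp_rot: [[0.431, 0.903, 0.002], [0.903, -0.431, -0.001], [-0.0, 0.002, -1.0]]
ft_force: [-1.7, 2.0, 9.4]
gripper_width: 32.7
finger_force: 49.6
```

move_arm(
  targets=[
    [[0, 0, -0.33], [0, 0, 0], -1],
    [[0, 0, -0.33], [0, 0, 0], -1],
    [[0, 0, -0.32], [0, 0, 0], -1],
    [[0, 0, -0.33], [0, 0, 0], -1],
    [[0, 0, -0.33], [0, 0, 0], -1],
    [[0.26, 0.06, -0.27], [0, 0, -0.0081], -1],
    [[0.26, 0.07, -0.28], [0, 0, -0.0081], -1],
    [[0.26, 0.06, -0.27], [0, 0, -0.008], -1],
  ],
)

```text
clock: 21.35
tool_pos: [453.2, -282.5, 131.6]
tcp_rot: [[0.396, 0.918, 0.001], [0.918, -0.396, -0.001], [-0.0, 0.001, -1.0]]
ft_force: [0.5, -0.1, -1.3]
gripper_width: 32.7
finger_force: 50.8
```

move_arm(
  targets=[
    [[0.25, 0.07, -0.27], [0, 0, -0.0081], -1],
    [[0.26, 0.08, -0.27], [0, 0, -0.0081], -1],
    [[0.25, 0.08, -0.28], [0, 0, -0.0081], -1],
    [[0.26, 0.08, -0.27], [0, 0, -0.0081], -1],
    [[0.25, 0.08, -0.27], [0, 0, -0.008], -1],
    [[0.25, 0.09, -0.27], [0, 0, -0.0081], -1],
    [[0.26, 0.09, -0.28], [0, 0, -0.0081], -1],
    [[0.25, 0.09, -0.27], [0, 0, -0.0081], -1],
  ],
)

```text
clock: 22.02
tool_pos: [520.0, -198.8, 240.5]
tcp_rot: [[0.3, 0.954, 0.001], [0.954, -0.3, -0.0], [-0.0, 0.001, -1.0]]
ft_force: [0.3, 0.2, -0.9]
gripper_width: 33.3
finger_force: 50.8
```

move_arm(
  targets=[
    [[0.36, 0.14, 0.04], [0, 0, -0.0251], -1],
    [[0.35, 0.16, 0.05], [0, 0, -0.025], -1],
    [[0.35, 0.17, 0.04], [0, 0, -0.0251], -1],
    [[0.34, 0.18, 0.05], [0, 0, -0.025], -1],
    [[0.34, 0.2, 0.04], [0, 0, -0.0251], -1],
    [[0.32, 0.21, 0.05], [0, 0, -0.0251], -1],
    [[0.32, 0.22, 0.04], [0, 0, -0.025], -1],
    [[0.31, 0.24, 0.05], [0, 0, -0.0251], -1],
  ],
)

```text
clock: 22.68
tool_pos: [617.9, -78.1, 221.7]
tcp_rot: [[-0.011, 1.0, 0.001], [1.0, 0.011, -0.0], [-0.0, 0.001, -1.0]]
ft_force: [-0.3, 0.1, -2.2]
gripper_width: 32.5
finger_force: 50.9
```

move_arm(
  targets=[
    [[0.29, 0.24, 0.04], [0, 0, -0.025], -1],
    [[0, 0, 0], [0, 0, 0], -1],
    [[0, 0, 0], [0, 0, 0], -1],
    [[0, 0, 0], [0, 0, 0], -1],
    [[0, 0, 0], [0, 0, 0], -1],
  ],
)

```text
clock: 23.1
tool_pos: [629.0, -64.9, 219.4]
tcp_rot: [[-0.048, 0.999, 0.001], [0.999, 0.048, -0.0], [-0.0, 0.001, -1.0]]
ft_force: [0.2, -0.2, -0.7]
gripper_width: 32.4
finger_force: 50.8
```

```bash
python3 - <<'E'
from h import *
held(629.7,-64.5,211)
plan([(629.7,-64.5,190,92.8,-1,12),(629.7,-64.5,158,92.8,-1,12)])
plan([(513,-360.3,240,132,.4,25),(513,-360.3,90,132,.4,22)],start=(629.7,-64.5,248,92.8),wmax=5)
E
```

```text
[629.  -64.9 219.4] 32.4
held 59 [611.7 -77.1 211.7] [645.1 -69.2 220.9]
end [629.9 -64.4 157.9] 92.8
[[[0, 0.01, 0.2], [0, 0, -0.0003], -1], [[0.01, 0, 0.19], [0, 0, -0.0002], -1], [[0, 0.01, 0.2], [0, 0, -0.0003], -1], [[0, 0, 0.21], [0, 0, 0], -1], [[0, 0, 0.22], [0, 0, 0], -1], [[0, 0, 0.21], [0, 0, 0], -1]]
end [ 512.8 -360.2   90. ] 132.0
[[[-0.45, -0.2, 0.01], [0, 0, -0.0335], 0.4], [[-0.43, -0.23, 0.01], [0, 0, -0.0335], 0.4], [[-0.42, -0.24, 0.02], [0, 0, -0.0335], 0.4], [[-0.41, -0.27, 0.01], [0, 0, -0.0335], 0.4], [[-0.39, -0.29, 0.01], [0, 0, -0.0335], 0.4], [[-0.38, -0.31, 0.01], [0, 0, -0.0335], 0.4], [[-0.36, -0.33, 0.02], [0, 0, -0.0335], 0.4], [[-0.35, -0.35, 0.01], [0, 0, -0.0335], 0.4]]
[[[-0.32, -0.37, 0.01], [0, 0, -0.0335], 0.4], [[-0.31, -0.38, 0.01], [0, 0, -0.0335], 0.4], [[-0.28, -0.4, 0.02], [0, 0, -0.0335], 0.4], [[-0.26, -0.41, 0.01], [0, 0, -0.0336], 0.4], [[-0.24, -0.43, 0.01], [0, 0, -0.0335], 0.4], [[0, 0, 0.43], [0, 0, 0], 0.4], [[0, 0, 0.43], [0, 0, 0], 0.4], [[0, 0, 0.43], [0, 0, 0], 0.4]]
[[[0, 0, 0.42], [0, 0, 0], 0.4], [[0, 0, 0.43], [0, 0, 0], 0.4], [[0, 0, 0.43], [0, 0, 0], 0.4], [[0, 0, 0.43], [0, 0, 0], 0.4]]
```

move_arm(
  targets=[
    [[0, 0.01, 0.2], [0, 0, 0], -1],
    [[0.01, 0, 0.19], [0, 0, 0], -1],
    [[0, 0.01, 0.2], [0, 0, 0], -1],
    [[0, 0, 0.21], [0, 0, 0], -1],
    [[0, 0, 0.22], [0, 0, 0], -1],
    [[0, 0, 0.21], [0, 0, 0], -1],
    [[0, 0, 0], [0, 0, 0], -1],
    [[0, 0, 0], [0, 0, 0], -1],
  ],
)

```text
clock: 23.82
tool_pos: [629.7, -63.8, 156.4]
tcp_rot: [[-0.049, 0.999, -0.001], [0.999, 0.049, 0.0], [0.0, -0.001, -1.0]]
ft_force: [-0.6, 0.0, -2.0]
gripper_width: 32.8
finger_force: 56.0
```

move_arm(
  targets=[
    [[0, 0, 0], [0, 0, 0], 0.2],
    [[0, 0, 0], [0, 0, 0], 0.2],
    [[0, 0, 0], [0, 0, 0], 0.2],
    [[0, 0, -0.2], [0, 0, 0], 0.2],
    [[0, 0, -0.4], [0, 0, 0], 0.4],
    [[0, 0, -0.6], [0, 0, 0], 0.4],
    [[0, 0, -0.6], [0, 0, 0], 0.4],
    [[0, 0, 0], [0, 0, 0], 0.4],
  ],
)

```text
clock: 24.48
tool_pos: [631.8, -63.9, 254.1]
tcp_rot: [[-0.049, 0.999, 0.008], [0.999, 0.049, -0.001], [-0.001, 0.008, -1.0]]
ft_force: [1.3, 0.1, 0.5]
gripper_width: 59.3
finger_force: 0.0
```

move_arm(
  targets=[
    [[-0.45, -0.2, 0.01], [0, 0, -0.0335], 0.4],
    [[-0.43, -0.23, 0.01], [0, 0, -0.0335], 0.4],
    [[-0.42, -0.24, 0.02], [0, 0, -0.0335], 0.4],
    [[-0.41, -0.27, 0.01], [0, 0, -0.0335], 0.4],
    [[-0.39, -0.29, 0.01], [0, 0, -0.0335], 0.4],
    [[-0.38, -0.31, 0.01], [0, 0, -0.0335], 0.4],
    [[-0.36, -0.33, 0.02], [0, 0, -0.0335], 0.4],
    [[-0.35, -0.35, 0.01], [0, 0, -0.0335], 0.4],
  ],
)

```text
clock: 25.15
tool_pos: [558.1, -247.0, 243.2]
tcp_rot: [[-0.455, 0.89, 0.001], [0.89, 0.455, -0.0], [-0.001, 0.001, -1.0]]
ft_force: [0.7, -0.7, 0.1]
gripper_width: 60.4
finger_force: 0.0
```

move_arm(
  targets=[
    [[-0.32, -0.37, 0.01], [0, 0, -0.0335], 0.4],
    [[-0.31, -0.38, 0.01], [0, 0, -0.0335], 0.4],
    [[-0.28, -0.4, 0.02], [0, 0, -0.0335], 0.4],
    [[-0.26, -0.41, 0.01], [0, 0, -0.0336], 0.4],
    [[-0.24, -0.43, 0.01], [0, 0, -0.0335], 0.4],
    [[0, 0, 0.43], [0, 0, 0], 0.4],
    [[0, 0, 0.43], [0, 0, 0], 0.4],
    [[0, 0, 0.43], [0, 0, 0], 0.4],
  ],
)

```text
clock: 25.82
tool_pos: [513.3, -360.3, 175.0]
tcp_rot: [[-0.668, 0.744, 0.001], [0.744, 0.668, -0.001], [-0.001, 0.0, -1.0]]
ft_force: [0.1, -0.2, -0.5]
gripper_width: 59.8
finger_force: 0.0
```

move_arm(
  targets=[
    [[0, 0, 0.42], [0, 0, 0], 0.4],
    [[0, 0, 0.43], [0, 0, 0], 0.4],
    [[0, 0, 0.43], [0, 0, 0], 0.4],
    [[0, 0, 0.43], [0, 0, 0], 0.4],
    [[0, 0, 0], [0, 0, 0], 0.4],
    [[0, 0, 0], [0, 0, 0], 0.4],
    [[0, 0, 0], [0, 0, 0], 0.4],
  ],
)

```text
clock: 26.4
tool_pos: [513.9, -360.0, 91.1]
tcp_rot: [[-0.669, 0.743, 0.001], [0.743, 0.669, -0.001], [-0.002, 0.0, -1.0]]
ft_force: [1.0, -0.5, -0.1]
gripper_width: 60.0
finger_force: 0.0
```

```bash
python3 - <<'E'
from h import *
s=st(); print(np.round(s['tool_pos'],1)); nest(PK)
im,d,o=blanks('scene')
for r in o: print(r[:7],r[8])
im,d,o=blanks('wrist')
for r in o: print(r[:7],r[8])
yx=132
plan([(513.1,-360.4,40,yx,.4,20),(513.1,-360.4,8,yx,.4,16)])
plan([(513.1,-360.4,120,yx,-1,20),(540,-200,240,yx-15,-1,22),(627.6,-24.6,220,92.8,-1,20)],start=(513.1,-360.4,8,yx),wmax=4)
E
```

```text
[ 513.9 -360.    91.1]
pocket 1 empty
pocket 2 (629.7, -64.5) [629.1 -64.9] [34.4 23.4] 7.5 top 185.6
pocket 3 (631.7, -104.5) [ 630.7 -104.4] [33.9 24.9] 0.9 top 186.1
pocket 4 (633.8, -144.4) [ 633.2 -145.2] [34.1 23.9] 2.5 top 185.9
(0.69, 417.4, -76.2, 32.9, 22.0, 66.0, 35.6) (278, 290)
(0.58, 512.8, -360.4, 34.4, 23.9, 43.4, 36.1) (209, 401)
(0.51, 350.7, -130.7, 37.3, 24.3, -71.9, 37.7) (240, 290)
(0.25, 351.2, 397.0, 79.4, 36.3, 40.5, 44.0) (371, 177)
(0.86, 512.9, -360.6, 33.7, 22.8, 43.1, 34.7) (314, 249)
end [ 513.  -360.5    7.9] 132.0
[[[0, -0.01, 0.34], [0, 0, -0], 0.4], [[0, 0, 0.33], [0, 0, -0], 0.4], [[0, -0.01, 0.34], [0, 0, -0.0001], 0.4], [[0, 0, 0.32], [0, 0, 0], 0.4], [[0, 0, 0.32], [0, 0, 0], 0.4]]
end [627.6 -24.5 220. ] 92.8
[[[0, 0, -0.37], [0, 0, -0], -1], [[0, 0, -0.38], [0, 0, -0], -1], [[0, 0, -0.37], [0, 0, -0], -1], [[0, 0, -0.37], [0, 0, -0], -1], [[0, 0, -0.38], [0, 0, -0], -1], [[0, 0, -0.37], [0, 0, -0], -1], [[0.2, 0.25, -0.24], [0, 0, 0.0167], -1], [[0.21, 0.25, -0.24], [0, 0, 0.0166], -1]]
[[[0.22, 0.25, -0.24], [0, 0, 0.0167], -1], [[0.22, 0.24, -0.24], [0, 0, 0.0167], -1], [[0.23, 0.23, -0.24], [0, 0, 0.0166], -1], [[0.23, 0.22, -0.24], [0, 0, 0.0167], -1], [[0.24, 0.22, -0.24], [0, 0, 0.0167], -1], [[0.25, 0.22, -0.24], [0, 0, 0.0166], -1], [[0.25, 0.2, -0.24], [0, 0, 0.0167], -1], [[0.25, 0.2, -0.24], [0, 0, 0.0167], -1]]
[[[0.23, 0.32, 0.04], [0, 0, 0.0269], -1], [[0.25, 0.3, 0.04], [0, 0, 0.0269], -1], [[0.26, 0.3, 0.04], [0, 0, 0.0269], -1], [[0.27, 0.28, 0.04], [0, 0, 0.0268], -1], [[0.28, 0.27, 0.04], [0, 0, 0.0269], -1], [[0.3, 0.26, 0.04], [0, 0, 0.0269], -1], [[0.3, 0.25, 0.04], [0, 0, 0.0269], -1], [[0.32, 0.23, 0.04], [0, 0, 0.0269], -1]]
[[[0.32, 0.22, 0.04], [0, 0, 0.0269], -1], [[0.34, 0.21, 0.04], [0, 0, 0.0269], -1]]
```

move_arm(
  targets=[
    [[0, -0.01, 0.34], [0, 0, 0], 0.4],
    [[0, 0, 0.33], [0, 0, 0], 0.4],
    [[0, -0.01, 0.34], [0, 0, -0.005], 0.4],
    [[0, 0, 0.32], [0, 0, 0], 0.4],
    [[0, 0, 0.32], [0, 0, 0], 0.4],
    [[0, 0, 0], [0, 0, 0], 0.4],
    [[0, 0, 0], [0, 0, 0], 0.4],
    [[0, 0, 0], [0, 0, 0], -1],
  ],
)

```text
clock: 27.32
tool_pos: [513.1, -360.6, 8.1]
tcp_rot: [[-0.675, 0.738, 0.001], [0.738, 0.675, -0.001], [-0.001, 0.0, -1.0]]
ft_force: [-0.2, 0.3, 0.3]
gripper_width: 49.1
finger_force: 0.0
```

move_arm(
  targets=[
    [[0, 0, 0], [0, 0, 0], -1],
    [[0, 0, 0], [0, 0, 0], -1],
    [[0, 0, 0], [0, 0, 0], -1],
    [[0, 0, 0], [0, 0, 0], -1],
    [[0, 0, 0], [0, 0, 0.005], -1],
  ],
)

```text
clock: 27.73
tool_pos: [513.3, -360.8, 8.5]
tcp_rot: [[-0.669, 0.743, 0.002], [0.743, 0.669, -0.001], [-0.002, 0.0, -1.0]]
ft_force: [-0.7, 1.4, 6.2]
gripper_width: 33.0
finger_force: 49.9
```

move_arm(
  targets=[
    [[0, 0, -0.37], [0, 0, 0], -1],
    [[0, 0, -0.38], [0, 0, 0], -1],
    [[0, 0, -0.37], [0, 0, 0], -1],
    [[0, 0, -0.37], [0, 0, 0], -1],
    [[0, 0, -0.38], [0, 0, 0], -1],
    [[0, 0, -0.37], [0, 0, 0], -1],
    [[0.2, 0.25, -0.24], [0, 0, 0.0167], -1],
    [[0.21, 0.25, -0.24], [0, 0, 0.0166], -1],
  ],
)

```text
clock: 28.4
tool_pos: [518.1, -328.7, 144.7]
tcp_rot: [[-0.627, 0.779, 0.002], [0.779, 0.627, -0.001], [-0.002, 0.001, -1.0]]
ft_force: [0.4, -0.0, -1.5]
gripper_width: 32.9
finger_force: 50.6
```

move_arm(
  targets=[
    [[0.22, 0.25, -0.24], [0, 0, 0.0167], -1],
    [[0.22, 0.24, -0.24], [0, 0, 0.0167], -1],
    [[0.23, 0.23, -0.24], [0, 0, 0.0166], -1],
    [[0.23, 0.22, -0.24], [0, 0, 0.0167], -1],
    [[0.24, 0.22, -0.24], [0, 0, 0.0167], -1],
    [[0.25, 0.22, -0.24], [0, 0, 0.0166], -1],
    [[0.25, 0.2, -0.24], [0, 0, 0.0167], -1],
    [[0.25, 0.2, -0.24], [0, 0, 0.0167], -1],
  ],
)

```text
clock: 29.07
tool_pos: [539.3, -199.2, 240.4]
tcp_rot: [[-0.453, 0.892, 0.001], [0.892, 0.453, -0.0], [-0.001, 0.001, -1.0]]
ft_force: [0.4, 1.0, -0.8]
gripper_width: 32.6
finger_force: 50.6
```

move_arm(
  targets=[
    [[0.23, 0.32, 0.04], [0, 0, 0.0269], -1],
    [[0.25, 0.3, 0.04], [0, 0, 0.0269], -1],
    [[0.26, 0.3, 0.04], [0, 0, 0.0269], -1],
    [[0.27, 0.28, 0.04], [0, 0, 0.0268], -1],
    [[0.28, 0.27, 0.04], [0, 0, 0.0269], -1],
    [[0.3, 0.26, 0.04], [0, 0, 0.0269], -1],
    [[0.3, 0.25, 0.04], [0, 0, 0.0269], -1],
    [[0.32, 0.23, 0.04], [0, 0, 0.0269], -1],
  ],
)

```text
clock: 29.73
tool_pos: [609.7, -58.5, 223.7]
tcp_rot: [[-0.131, 0.991, 0.001], [0.991, 0.131, -0.0], [-0.0, 0.001, -1.0]]
ft_force: [0.4, -0.7, -2.0]
gripper_width: 32.4
finger_force: 50.6
```

move_arm(
  targets=[
    [[0.32, 0.22, 0.04], [0, 0, 0.0269], -1],
    [[0.34, 0.21, 0.04], [0, 0, 0.0269], -1],
    [[0, 0, 0], [0, 0, 0], -1],
    [[0, 0, 0], [0, 0, 0], -1],
    [[0, 0, 0], [0, 0, 0], -1],
    [[0, 0, 0], [0, 0, 0], -1],
  ],
)

```text
clock: 30.23
tool_pos: [626.8, -24.9, 219.4]
tcp_rot: [[-0.049, 0.999, 0.001], [0.999, 0.049, -0.0], [-0.0, 0.001, -1.0]]
ft_force: [-0.6, -0.6, -2.5]
gripper_width: 33.0
finger_force: 50.6
```

```bash
python3 - <<'E'
from h import *
held(627.6,-24.5,211)
plan([(627.6,-24.6,190,92.8,-1,12),(627.6,-24.6,158,92.8,-1,12)])
s=st();print(np.round(s['q'],2))
# brush + holder + pot, fused
for c in('scene','top'):
    snap(c)
    for t in('brush','holder','pot','saw_top'): print(c,t,[(np.round(r['xyz'],1).tolist(),round(r['conf'],2)) for r in robot.pinpoint(c,t)][:2])
E
```

```text
[626.8 -24.9 219.4] 33.0
held 67 [609.2 -37.9 211.1] [643.8 -27.7 221. ]
end [627.8 -24.5 157.9] 92.8
[[[0, 0.01, 0.2], [0, 0, -0.0001], -1], [[0.01, 0, 0.19], [0, 0, -0.0002], -1], [[0, 0.01, 0.2], [0, 0, -0.0001], -1], [[0, 0, 0.21], [0, 0, 0], -1], [[0, 0, 0.21], [0, 0, 0], -1], [[0, 0, 0.22], [0, 0, 0], -1]]
[-0.04  0.49  0.33  1.41 -0.    1.48]
scene brush [([677.4, 88.9, 233.9], 0.28)]
scene holder []
scene pot [([610.9, 37.2, 111.1], 0.74), ([458.2, 217.3, 1.2], 0.44)]
scene saw_top [([679.6, 89.1, 234.5], 0.65)]
top brush [([433.5, 354.5, 5.4], 0.67)]
top holder [([429.1, 358.3, -1.7], 0.59)]
top pot [([453.0, 214.6, -0.2], 0.64)]
top saw_top []
```

```bash
python3 - <<'E'
from h import *
plan([(500,60,310,140,.4,22),(420,290,310,180,.4,28)],start=(627.6,-24.6,248,92.8),wmax=5)
E
```

```text
end [419.8 289.8 310. ] 180.0
[[[0.18, -0.25, -0.12], [0, 0, -0.0524], 0.4], [[0.2, -0.23, -0.13], [0, 0, -0.0525], 0.4], [[0.22, -0.21, -0.12], [0, 0, -0.0524], 0.4], [[0.24, -0.2, -0.13], [0, 0, -0.0525], 0.4], [[0.25, -0.17, -0.12], [0, 0, -0.0524], 0.4], [[0.26, -0.15, -0.12], [0, 0, -0.0525], 0.4], [[0.28, -0.13, -0.13], [0, 0, -0.0524], 0.4], [[0.29, -0.11, -0.12], [0, 0, -0.0525], 0.4]]
[[[0.29, -0.09, -0.13], [0, 0, -0.0524], 0.4], [[0.3, -0.06, -0.12], [0, 0, -0.0524], 0.4], [[0.47, 0.28, 0], [0, 0, -0.0494], 0.4], [[0.44, 0.31, 0], [0, 0, -0.0494], 0.4], [[0.41, 0.35, 0], [0, 0, -0.0494], 0.4], [[0.39, 0.37, 0], [0, 0, -0.0494], 0.4], [[0.36, 0.41, 0], [0, 0, -0.0493], 0.4], [[0.33, 0.43, 0], [0, 0, -0.0494], 0.4]]
[[[0.29, 0.46, 0], [0, 0, -0.0494], 0.4], [[0.25, 0.48, 0], [0, 0, -0.0494], 0.4], [[0.22, 0.49, 0], [0, 0, -0.0494], 0.4]]
```

move_arm(
  targets=[
    [[0, 0.01, 0.2], [0, 0, 0], -1],
    [[0.01, 0, 0.19], [0, 0, 0], -1],
    [[0, 0.01, 0.2], [0, 0, 0], -1],
    [[0, 0, 0.21], [0, 0, 0], -1],
    [[0, 0, 0.22], [0, 0, 0], -1],
    [[0, 0, 0.21], [0, 0, 0], -1],
    [[0, 0, 0], [0, 0, 0], -1],
    [[0, 0, 0], [0, 0, 0], -1],
  ],
)

```text
clock: 31.45
tool_pos: [627.5, -23.7, 156.4]
tcp_rot: [[-0.049, 0.999, -0.001], [0.999, 0.049, 0.0], [0.0, -0.001, -1.0]]
ft_force: [1.2, -0.3, -2.3]
gripper_width: 32.7
finger_force: 55.9
```

move_arm(
  targets=[
    [[0, 0, 0], [0, 0, 0], 0.2],
    [[0, 0, 0], [0, 0, 0], 0.2],
    [[0, 0, 0], [0, 0, 0], 0.2],
    [[0, 0, -0.2], [0, 0, 0], 0.2],
    [[0, 0, -0.4], [0, 0, 0], 0.4],
    [[0, 0, -0.6], [0, 0, 0], 0.4],
    [[0, 0, -0.6], [0, 0, 0], 0.4],
    [[0, 0, 0], [0, 0, 0], 0.4],
  ],
)

```text
clock: 32.12
tool_pos: [629.6, -23.8, 254.1]
tcp_rot: [[-0.049, 0.999, 0.008], [0.999, 0.049, -0.0], [-0.001, 0.008, -1.0]]
ft_force: [0.4, 0.5, 0.5]
gripper_width: 60.1
finger_force: 0.0
```

move_arm(
  targets=[
    [[0.18, -0.25, -0.12], [0, 0, -0.0524], 0.4],
    [[0.2, -0.23, -0.13], [0, 0, -0.0525], 0.4],
    [[0.22, -0.21, -0.12], [0, 0, -0.0524], 0.4],
    [[0.24, -0.2, -0.13], [0, 0, -0.0525], 0.4],
    [[0.25, -0.17, -0.12], [0, 0, -0.0524], 0.4],
    [[0.26, -0.15, -0.12], [0, 0, -0.0525], 0.4],
    [[0.28, -0.13, -0.13], [0, 0, -0.0524], 0.4],
    [[0.29, -0.11, -0.12], [0, 0, -0.0525], 0.4],
  ],
)

```text
clock: 32.78
tool_pos: [525.4, 44.5, 298.1]
tcp_rot: [[-0.653, 0.757, 0.001], [0.757, 0.653, 0.0], [-0.001, 0.001, -1.0]]
ft_force: [0.2, -0.7, -0.3]
gripper_width: 60.2
finger_force: 0.0
```

move_arm(
  targets=[
    [[0.29, -0.09, -0.13], [0, 0, -0.0524], 0.4],
    [[0.3, -0.06, -0.12], [0, 0, -0.0524], 0.4],
    [[0.47, 0.28, 0], [0, 0, -0.0494], 0.4],
    [[0.44, 0.31, 0], [0, 0, -0.0494], 0.4],
    [[0.41, 0.35, 0], [0, 0, -0.0494], 0.4],
    [[0.39, 0.37, 0], [0, 0, -0.0494], 0.4],
    [[0.36, 0.41, 0], [0, 0, -0.0493], 0.4],
    [[0.33, 0.43, 0], [0, 0, -0.0494], 0.4],
  ],
)

```text
clock: 33.45
tool_pos: [446.2, 215.2, 310.3]
tcp_rot: [[-0.974, 0.227, 0.001], [0.227, 0.974, 0.001], [-0.001, 0.001, -1.0]]
ft_force: [0.4, 0.7, 0.5]
gripper_width: 59.5
finger_force: 0.0
```

move_arm(
  targets=[
    [[0.29, 0.46, 0], [0, 0, -0.0494], 0.4],
    [[0.25, 0.48, 0], [0, 0, -0.0494], 0.4],
    [[0.22, 0.49, 0], [0, 0, -0.0494], 0.4],
    [[0, 0, 0], [0, 0, 0], 0.4],
    [[0, 0, 0], [0, 0, 0], 0.4],
    [[0, 0, 0], [0, 0, 0], 0.4],
    [[0, 0, 0], [0, 0, 0], 0.4],
  ],
)

```text
clock: 34.03
tool_pos: [420.6, 290.0, 309.8]
tcp_rot: [[-1.0, 0.002, 0.0], [0.002, 1.0, 0.0], [-0.0, 0.0, -1.0]]
ft_force: [0.4, -0.5, -0.2]
gripper_width: 59.8
finger_force: 0.0
```

```bash
python3 - <<'E'
from h import *
s=st(); print(np.round(s['tool_pos'],1),np.round(s['tcp_rot'],3).tolist()); nest(PK)
for c in('wrist','scene','top'):
    K,C=T(c); im,d=snap(c,c+'_b.png'); np.savez(c+'_b.npz',K=K,C=C,im=im,d=d)
    for t in('brush','holder','pot'):
        print(c,t,[(np.round(r['xyz'],1).tolist(),round(r['conf'],2)) for r in robot.pinpoint(c,t)][:2])
    v,u=np.nonzero(d>0); P=unproj(K,C,u,v,d[v,u])
    N=P[(abs(P[:,0]-432)<45)&(abs(P[:,1]-355)<45)]
    for z in range(75,185,10):
        Q=N[(N[:,2]>=z)&(N[:,2]<z+10)]
        if len(Q)>3: print(z+5,len(Q),np.median(Q,0).round(1),np.ptp(Q[:,0]).round(1),np.ptp(Q[:,1]).round(1))
    p=P[(abs(P[:,0]-455)<45)&(abs(P[:,1]-216)<45)&(P[:,2]>42)&(P[:,2]<50)]
    if len(p): print('pot rim',cv2.minEnclosingCircle(p[:,:2].astype(np.float32)),np.median(p[:,2]))
    h=P[(abs(P[:,0]-432)<30)&(abs(P[:,1]-355)<30)&(P[:,2]>66)&(P[:,2]<74)]
    if len(h): print('tube',cv2.minEnclosingCircle(h[:,:2].astype(np.float32)),np.median(h[:,2]))
im=cv2.imread('pics/wrist_b.png'); cv2.imwrite('pics/wb.png',im)
E
```

```text
[420.6 290.  309.8] [[-1.0, 0.002, 0.0], [0.002, 1.0, 0.0], [-0.0, 0.0, -1.0]]
pocket 1 (627.6, -24.6) [626.6 -24.5] [34.4 25.1] 2.7 top 185.7
pocket 2 (629.7, -64.5) [629.4 -64.8] [34.8 23. ] 2.0 top 185.7
pocket 3 (631.7, -104.5) [ 630.4 -104.7] [34.3 23.9] 2.2 top 185.7
pocket 4 (633.8, -144.4) [ 634.6 -146.2] [37.4 25.2] 0.3 top 186.1
wrist brush [([433.9, 356.4, 9.6], 0.57)]
wrist holder [([430.9, 353.9, -1.4], 0.87), ([684.9, -30.4, 2.7], 0.38)]
wrist pot [([453.6, 218.8, -3.6], 0.88)]
80 25 [425.6 350.2  80.6] 7.5 9.8
90 36 [425.9 350.6  89.8] 10.8 12.4
100 44 [426.  350.1 100.7] 9.1 12.7
110 38 [425.8 350.4 110.4] 9.9 10.0
120 51 [426.1 350.3 120.2] 10.9 12.9
130 48 [425.8 350.2 130.4] 9.3 12.4
140 55 [425.8 350.  139.9] 10.4 11.8
150 70 [425.9 350.2 150.9] 10.7 12.5
160 78 [426.6 350.7 159.8] 10.2 12.1
170 123 [428.4 351.9 171.1] 10.7 11.2
180 7 [430.6 353.5 175.8] 6.1 5.6
pot rim ((454.4639892578125, 215.58580017089844), 34.08189010620117) 45.25203367822684
tube ((431.34375, 353.89593505859375), 21.6358699798584) 68.83511892113228
scene brush [([633.7, -145.1, 151.5], 0.37)
[... 596 characters left out ...]
307434082031), 23.244522094726562) 68.81038701297166
top brush [([434.5, 355.6, 6.2], 0.72)]
top holder [([631.1, -21.9, 153.1], 0.69), ([637.0, -67.1, 146.6], 0.66)]
top pot []
80 6 [429.4 348.6  77.9] 9.9 20.7
90 9 [429.8 348.   93.4] 12.0 5.5
100 9 [427.2 348.5  97.5] 8.9 9.1
110 6 [428.9 348.2 110.2] 10.2 5.0
120 10 [427.8 348.4 116.8] 12.2 10.0
130 12 [428.8 348.5 129.3] 12.5 6.7
140 7 [428.4 348.3 139.1] 10.9 8.4
150 12 [428.4 348.7 151.3] 11.6 8.7
160 13 [428.4 349.3 159.6] 9.5 7.2
170 15 [429.  350.6 171.4] 8.8 10.2
pot rim ((453.8479919433594, 215.19363403320312), 33.9467887878418) 45.848177786996075
tube ((430.8977355957031, 354.2546081542969), 21.428693771362305) 68.84289732571267
```

View pics/wb.png

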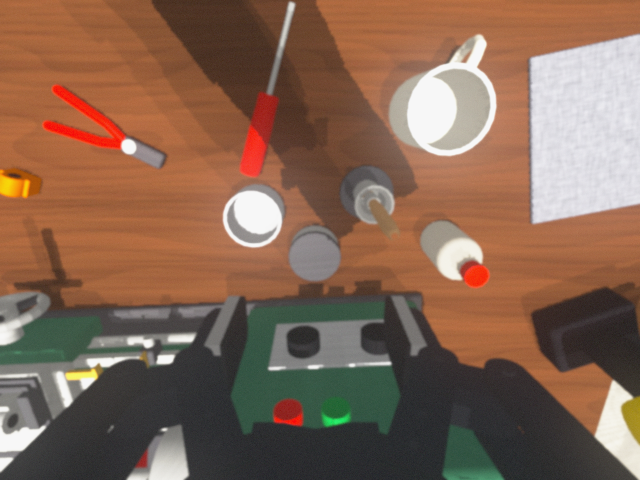

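All four blanks sit in their pockets, with tops about 35 mm above the floor. The wrist view shows the brush upright in its holder (370,190), the pot (254,215), the closed tin look-alike (315,252), the mug (445,105) and the bottle (455,250). I'll grasp the brush.

move_arm(
  targets=[
    [[-0.05, 0.32, 0.35], [0, 0, 0], 0.4],
    [[-0.05, 0.32, 0.35], [0, 0, 0], 0.4],
    [[-0.05, 0.32, 0.35], [0, 0, 0], 0.4],
    [[-0.05, 0.32, 0.35], [0, 0, 0], 0.4],
    [[0, 0, 0], [0, 0, 0], 0.4],
    [[0, 0, 0], [0, 0, 0], 0.4],
    [[0, 0, 0], [0, 0, 0], 0.4],
  ],
)

```text
clock: 35.27
tool_pos: [430.3, 354.4, 240.0]
tcp_rot: [[-1.0, 0.0, 0.0], [0.0, 1.0, 0.0], [-0.0, 0.0, -1.0]]
ft_force: [0.9, -0.3, 0.3]
gripper_width: 59.2
finger_force: 0.0
```

move_arm(
  targets=[
    [[0, 0, 0.4], [0, 0, 0], 0.4],
    [[0, 0, 0.4], [0, 0, 0], 0.4],
    [[0, 0, 0.4], [0, 0, 0], 0.4],
    [[0, 0, 0.4], [0, 0, 0], 0.4],
    [[0, 0, 0.4], [0, 0, 0], 0.4],
    [[0, 0, 0.15], [0, 0, 0], 0.4],
    [[0, 0, 0.15], [0, 0, 0], 0.4],
    [[0, 0, 0.15], [0, 0, 0], 0.4],
  ],
)

```text
clock: 35.93
tool_pos: [430.9, 354.8, 117.7]
tcp_rot: [[-1.0, 0.0, 0.001], [0.0, 1.0, 0.001], [-0.001, 0.001, -1.0]]
ft_force: [-0.3, 0.5, 0.1]
gripper_width: 59.9
finger_force: 0.0
```

move_arm(
  targets=[
    [[0, 0, 0], [0, 0, 0], 0.4],
    [[0, 0, 0], [0, 0, 0], 0.4],
    [[0, 0, 0], [0, 0, 0], -0.4],
    [[0, 0, 0], [0, 0, 0], -0.4],
    [[0, 0, 0], [0, 0, 0], -0.4],
  ],
  squeeze=30,
)

```text
clock: 36.35
tool_pos: [430.5, 354.9, 117.4]
tcp_rot: [[-1.0, 0.0, 0.001], [0.0, 1.0, 0.001], [-0.001, 0.001, -1.0]]
ft_force: [0.1, 0.3, -0.2]
gripper_width: 25.9
finger_force: 0.0
```

```bash
python3 - <<'E'
from h import *
s=st(); print(np.round(s['tool_pos'],1),s['gripper_width'],np.round(s['q'],2),s['ft_force'].round(1))
E
```

```text
[430.5 354.9 117.4] 25.929980771201517 [ 0.69  0.38 -0.1   1.09 -0.    0.69] [ 0.1  0.3 -0.2]
```

Now I'll close on the handle, lift, and check.

move_arm(
  targets=[
    [[0, 0, 0], [0, 0, 0], -1],
    [[0, 0, 0], [0, 0, 0], -1],
    [[0, 0, 0], [0, 0, 0], -1],
    [[0, 0, 0], [0, 0, 0], -1],
    [[0, 0, 0], [0, 0, 0], -1],
    [[0, 0, -0.1], [0, 0, 0], -1],
  ],
  squeeze=40,
)

```text
clock: 36.85
tool_pos: [429.8, 354.4, 121.2]
tcp_rot: [[-1.0, 0.0, -0.001], [0.0, 1.0, -0.001], [0.001, -0.001, -1.0]]
ft_force: [0.2, 0.3, -1.3]
gripper_width: 13.0
finger_force: 39.0
```

move_arm(
  targets=[
    [[0, 0, -0.3], [0, 0, 0], -1],
    [[0, 0, -0.4], [0, 0, 0], -1],
    [[0, 0, -0.4], [0, 0, 0], -1],
    [[0, 0, -0.4], [0, 0, 0], -1],
    [[0, 0, -0.4], [0, 0, 0], -1],
    [[0, 0, -0.4], [0, 0, 0], -1],
    [[0, 0, 0], [0, 0, 0], -1],
    [[0, 0, 0], [0, 0, 0], -1],
  ],
)

```text
clock: 37.52
tool_pos: [430.7, 355.0, 237.9]
tcp_rot: [[-1.0, 0.0, 0.002], [0.0, 1.0, 0.001], [-0.002, 0.001, -1.0]]
ft_force: [-0.3, 0.4, -0.8]
gripper_width: 12.9
finger_force: 39.0
```

```bash
cat >> h.py <<'E'
def brush(c='scene',fn=None):
    """centre-line of held brush below the fingers, relative to TCP"""
    p=np.array(st()['tool_pos']); K,C=T(c); im,d=robot.get_image(c); v,u=np.nonzero(d>0); P=unproj(K,C,u,v,d[v,u])-p
    N=P[(abs(P[:,0])<22)&(abs(P[:,1])<22)&(P[:,2]<-8)&(P[:,2]>-125)]
    print(c,'tcp',p.round(1))
    for z in range(-120,-8,10):
        Q=N[(N[:,2]>=z)&(N[:,2]<z+10)]
        if len(Q)>3: print(z+5,len(Q),np.median(Q,0).round(1))
    print('lowest',N[:,2].min().round(1),np.percentile(N[:,2],2).round(1)); return im
E
python3 - <<'E'
from h import *
im=brush(); brush('top')
K,C=T('scene'); q=proj(K,C,st()['tool_pos']-np.array([0,0,40]))[0].astype(int); print(q)
cv2.imwrite('pics/s_br.png',cv2.resize(im[q[1]-75:q[1]+75,q[0]-100:q[0]+100],None,fx=4,fy=4,interpolation=cv2.INTER_CUBIC))
for c in('scene','top'): print([(np.round(r['xyz'],1).tolist(),round(r['conf'],2)) for r in robot.pinpoint(c,'pot')][:2])
E
```

```text
scene tcp [430.7 355.  237.9]
-105 12 [   1.6   -5.7 -102.9]
-95 16 [  4.   -5.4 -94.7]
-85 16 [  2.8  -5.1 -85. ]
-75 20 [  4.1  -5.3 -74.5]
-65 18 [  3.5  -5.2 -65.3]
-55 22 [  4.4  -5.6 -54.5]
-45 18 [  1.8  -4.5 -45.3]
-35 18 [  4.5  -5.1 -34.1]
-25 17 [  2.6  -5.1 -24.4]
-15 21 [  4.8  -5.1 -15. ]
lowest -108.0 -103.8
top tcp [430.3 354.7 236.9]
-105 8 [  -2.3   -5.1 -101.3]
-95 8 [ -1.9  -5.5 -96. ]
-85 6 [ -2.1  -5.8 -86.3]
-75 12 [ -3.5  -6.1 -76.2]
-65 12 [ -1.5  -6.9 -65.6]
-55 17 [ -2.9  -6.  -54.1]
-45 8 [ -1.7  -6.  -46. ]
-35 5 [ -4.9  -4.  -34.8]
lowest -105.4 -102.2
[392 154]
[([459.9, 216.8, -0.0], 0.89)]
[([453.9, 217.3, 1.4], 0.83)]
```

View pics/s_br.png

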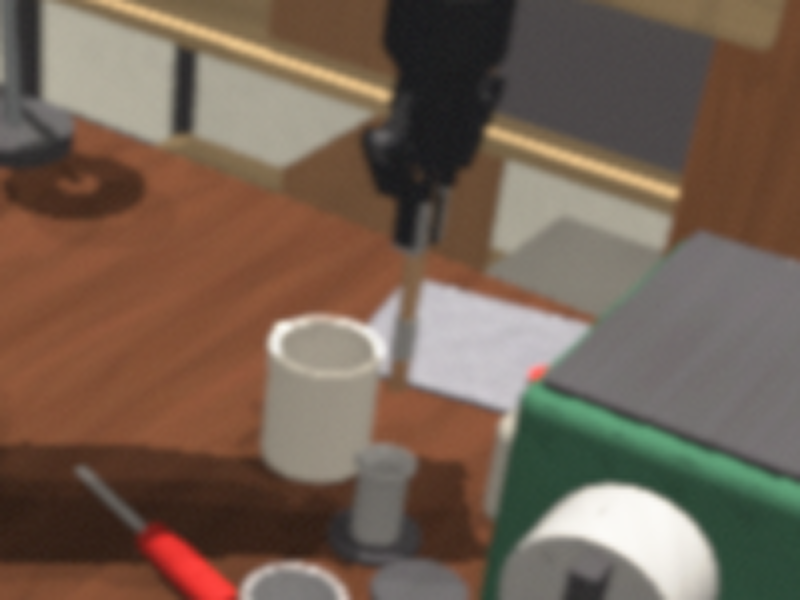

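The brush hangs straight down from the gripper, at crop (405,330), clear of the holder. I'll move over the pot and check its rim again.

move_arm(
  targets=[
    [[-0.067, -0.4, 0], [0, 0, 0], -1],
    [[-0.067, -0.4, 0], [0, 0, 0], -1],
    [[-0.067, -0.4, 0], [0, 0, 0], -1],
    [[-0.067, -0.4, 0], [0, 0, 0], -1],
    [[-0.067, -0.4, 0], [0, 0, 0], -1],
    [[-0.067, -0.4, 0], [0, 0, 0], -1],
    [[-0.067, -0.4, 0], [0, 0, 0], -1],
    [[0, 0, 0], [0, 0, 0], -1],
  ],
)

```text
clock: 38.38
tool_pos: [453.7, 211.9, 236.4]
tcp_rot: [[-1.0, 0.002, -0.001], [0.002, 1.0, -0.001], [0.001, -0.001, -1.0]]
ft_force: [-0.4, 0.3, -0.6]
gripper_width: 12.8
finger_force: 39.1
```

move_arm(
  targets=[
    [[0, 0, 0], [0, 0, 0], -1],
    [[0, 0, 0], [0, 0, 0], -1],
    [[0, 0, 0], [0, 0, 0], -1],
  ],
)

```text
clock: 38.63
tool_pos: [453.5, 215.3, 236.6]
tcp_rot: [[-1.0, -0.001, -0.001], [-0.001, 1.0, -0.0], [0.001, -0.0, -1.0]]
ft_force: [0.7, 0.5, -0.7]
gripper_width: 12.9
finger_force: 39.1
```

```bash
cat >> h.py <<'E'
def pot(x=454,y=215):
    for c in('scene','top','wrist'):
        K,C=T(c); im,d=robot.get_image(c); v,u=np.nonzero(d>0); P=unproj(K,C,u,v,d[v,u])
        p=P[(abs(P[:,0]-x)<50)&(abs(P[:,1]-y)<42)&(P[:,2]>41)&(P[:,2]<50)]
        if len(p)>20:
            A=np.c_[2*p[:,:2],np.ones(len(p))]; s=np.linalg.lstsq(A,(p[:,:2]**2).sum(1),rcond=None)[0]
            print(c,len(p),'mec',np.round(cv2.minEnclosingCircle(p[:,:2].astype(np.float32))[0],1),'fit',s[:2].round(1),np.sqrt(s[2]+s[0]**2+s[1]**2).round(1))
E
python3 - <<'E'
from h import *
pot(); s=st(); print(s['tool_pos'].round(1),s['gripper_width'],s['ft_force'].round(1))
E
```

```text
scene 124 mec [454.8 216.2] fit [454.6 214.6] 32.4
top 57 mec [454.7 210.8] fit [454.3 214.1] 31.6
wrist 663 mec [454.3 215.5] fit [454.  215.4] 32.1
[453.5 215.3 236.7] 13.214686035252484 [-0.8 -0.4 -1.2]
```

move_arm(
  targets=[
    [[0, 0, 0.4], [0, 0, 0], -1],
    [[0, 0, 0.4], [0, 0, 0], -1],
    [[0, 0, 0.4], [0, 0, 0], -1],
    [[0, 0, 0.4], [0, 0, 0], -1],
    [[0, 0, 0.3], [0, 0, 0], -1],
    [[0, 0, 0.2], [0, 0, 0], -1],
    [[0, 0, 0.15], [0, 0, 0], -1],
    [[0, 0, 0.1], [0, 0, 0], -1],
  ],
)

```text
clock: 39.45
tool_pos: [453.6, 214.9, 118.9]
tcp_rot: [[-1.0, -0.0, -0.0], [-0.0, 1.0, -0.0], [0.0, -0.0, -1.0]]
ft_force: [-0.6, 0.2, -1.1]
gripper_width: 13.3
finger_force: 39.1
```

move_arm(
  targets=[
    [[0, 0, 0.1], [0, 0, 0], -1],
    [[0, 0, 0.04], [0, 0, 0], -1],
    [[0, 0, 0], [0, 0, 0], -1],
    [[0, 0, 0], [0, 0, 0], -1],
    [[0, 0, 0], [0, 0, 0], -1],
    [[0, 0, 0], [0, 0, 0], -1],
    [[0, 0, 0], [0, 0, 0], -1],
    [[0, 0, 0], [0, 0, 0], -1],
  ],
)

```text
clock: 40.12
tool_pos: [453.8, 214.7, 112.5]
tcp_rot: [[-1.0, 0.0, 0.0], [0.0, 1.0, 0.0], [-0.0, 0.0, -1.0]]
ft_force: [0.0, -0.0, -0.4]
gripper_width: 12.6
finger_force: 39.1
```

```bash
python3 - <<'E'
from h import *
s=st(); print(s['tool_pos'].round(1),s['gripper_width'],s['ft_force'].round(1)); 
z=s['tool_pos'][2]
plan([(453.5,215.3,300,180,-1,20),(540,150,350,180,-1,22),(640,88.5,365,180,-1,20)])
K,C=T('scene'); im,d=robot.get_image('scene'); print([(np.round(r['xyz'],1).tolist(),round(r['conf'],2)) for r in robot.pinpoint('scene','saw_top')])
v,u=np.nonzero(d>0); P=unproj(K,C,u,v,d[v,u]); Q=P[(abs(P[:,0]-679)<42)&(abs(P[:,1]-88)<14)&(P[:,2]>180)&(P[:,2]<240)]
print(len(Q),Q[:,0].min(),Q[:,0].max(),Q[:,2].max(),np.percentile(Q[:,1],[5,50,95])); t=Q[Q[:,2]>228]; print(t.round(1)[:12])
E
```

```text
[453.8 214.7 112.5] 12.648800218271981 [ 0.  -0.  -0.4]
end [639.8  88.7 365. ] 180.0
[[[0, 0, -0.37], [0, 0, -0], -1], [[0, 0, -0.38], [0, 0, -0], -1], [[0, 0, -0.37], [0, 0, -0], -1], [[0, 0, -0.38], [0, 0, -0], -1], [[0, 0.01, -0.37], [0, 0, -0.0001], -1], [[0, 0, -0.38], [0, 0, 0], -1], [[0, 0, -0.37], [0, 0, 0], -1], [[0.01, 0, -0.38], [0, 0, 0], -1]]
[[[0, 0, -0.37], [0, 0, -0], -1], [[0, 0, -0.38], [0, 0, -0], -1], [[-0.29, -0.22, -0.17], [0, 0, -0], -1], [[-0.29, -0.21, -0.16], [0, 0, -0], -1], [[-0.29, -0.22, -0.17], [0, 0, -0], -1], [[-0.29, -0.22, -0.17], [0, 0, -0], -1], [[-0.28, -0.22, -0.16], [0, 0, -0], -1], [[-0.29, -0.21, -0.17], [0, 0, -0], -1]]
[[[-0.33, -0.21, -0.05], [0, 0, -0], -1], [[-0.34, -0.2, -0.05], [0, 0, -0], -1], [[-0.33, -0.21, -0.05], [0, 0, -0], -1], [[-0.34, -0.2, -0.05], [0, 0, -0], -1], [[-0.33, -0.21, -0.05], [0, 0, -0], -1], [[-0.33, -0.2, -0.05], [0, 0, -0], -1]]
[([677.8, 89.4, 234.6], 0.59)]
644 638.1447782784542 715.24083842174 233.80936403568296 [75.61232737 84.89912238 88.42766605]
[[654.8  85.8 228.5]
 [660.1  87.8 230.2]
 [661.   82.  231.8]
 [661.   86.8 228.7]
 [663.5  85.6 230.9]
 [664.6  87.9 230.1]
 [668.7  87.8 232.4]
 [663.3  82.3 230.3]
 [664.6  84.1 229.9]
 [665.5  86.9 228.6]
 [668.4  84.8 231.6]
 [670.7  84.  233.4]]
```

move_arm(
  targets=[
    [[0, 0, -0.37], [0, 0, 0], -1],
    [[0, 0, -0.38], [0, 0, 0], -1],
    [[0, 0, -0.37], [0, 0, 0], -1],
    [[0, 0, -0.38], [0, 0, 0], -1],
    [[0, 0.01, -0.37], [0, 0, 0], -1],
    [[0, 0, -0.38], [0, 0, 0], -1],
    [[0, 0, -0.37], [0, 0, 0], -1],
    [[0.01, 0, -0.38], [0, 0, 0], -1],
  ],
)

```text
clock: 40.88
tool_pos: [453.1, 215.1, 263.3]
tcp_rot: [[-1.0, 0.0, 0.0], [0.0, 1.0, -0.0], [-0.0, -0.0, -1.0]]
ft_force: [0.6, 0.9, -0.9]
gripper_width: 13.0
finger_force: 39.1
```

move_arm(
  targets=[
    [[0, 0, -0.37], [0, 0, 0], -1],
    [[0, 0, -0.38], [0, 0, 0], -1],
    [[-0.29, -0.22, -0.17], [0, 0, 0], -1],
    [[-0.29, -0.21, -0.16], [0, 0, 0], -1],
    [[-0.29, -0.22, -0.17], [0, 0, 0], -1],
    [[-0.29, -0.22, -0.17], [0, 0, 0], -1],
    [[-0.28, -0.22, -0.16], [0, 0, 0], -1],
    [[-0.29, -0.21, -0.17], [0, 0, 0], -1],
  ],
)

```text
clock: 41.55
tool_pos: [540.3, 149.5, 350.3]
tcp_rot: [[-1.0, 0.0, 0.0], [0.0, 1.0, 0.0], [-0.0, 0.0, -1.0]]
ft_force: [0.1, 0.2, -0.9]
gripper_width: 12.9
finger_force: 39.1
```

move_arm(
  targets=[
    [[-0.33, -0.21, -0.05], [0, 0, 0], -1],
    [[-0.34, -0.2, -0.05], [0, 0, 0], -1],
    [[-0.33, -0.21, -0.05], [0, 0, 0], -1],
    [[-0.34, -0.2, -0.05], [0, 0, 0], -1],
    [[-0.33, -0.21, -0.05], [0, 0, 0], -1],
    [[-0.33, -0.2, -0.05], [0, 0, 0], -1],
    [[0, 0, 0], [0, 0, 0], -1],
    [[0, 0, 0], [0, 0, 0], -1],
  ],
)

```text
clock: 42.22
tool_pos: [640.6, 88.2, 363.7]
tcp_rot: [[-1.0, 0.001, -0.001], [0.001, 1.0, -0.0], [0.001, -0.0, -1.0]]
ft_force: [-1.0, 0.4, -0.3]
gripper_width: 13.0
finger_force: 39.1
```

```bash
python3 - <<'E'
from h import *
s=st(); print(s['tool_pos'].round(1),s['gripper_width'],s['ft_force'].round(1),s['q'].round(2)); 
pot(); brush()
K,C=T('wrist'); im,d=robot.get_image('wrist'); print([(np.round(r['xyz'],1).tolist(),round(r['conf'],2)) for r in robot.pinpoint('wrist','saw_top')])
v,u=np.nonzero(d>0); P=unproj(K,C,u,v,d[v,u]); Q=P[(abs(P[:,0]-677)<42)&(abs(P[:,1]-87)<14)&(P[:,2]>215)&(P[:,2]<238)]
print(len(Q),Q.min(0).round(1),Q.max(0).round(1),np.median(Q,0).round(1))
plan([(677.5,87.5,365,180,-1,12),(677.5,87.5,345,180,-1,8)])
E
```

```text
[640.6  88.2 363.7] 12.990923256242146 [-1.   0.4 -0.3] [0.14 0.66 0.99 1.9  0.   0.14]
scene 122 mec [454.7 214.4] fit [454.6 214.5] 32.3
wrist 445 mec [455.3 215.4] fit [455.2 215.1] 32.2
scene tcp [639.1  89.1 365.1]
-105 18 [   3.4   -4.8 -103.5]
-95 32 [  2.9  -5.4 -95.1]
-85 29 [  3.2  -5.4 -85.8]
-75 35 [  3.5  -5.5 -74.9]
-65 35 [  3.1  -5.2 -65.6]
-55 48 [  3.7  -5.3 -53.6]
-45 28 [  2.6  -4.5 -44.2]
-35 30 [  2.7  -5.2 -34.8]
-25 39 [  3.3  -4.7 -24.8]
-15 37 [  2.9  -5.2 -15. ]
-5 7 [ 1.2 -5.3 -9.2]
lowest -108.3 -104.4
[]
13 [643.2  83.3 215. ] [647.5  86.7 216.7] [646.   84.2 215.4]
end [677.6  87.6 345. ] -180.0
[[[-0.19, -0.01, 0], [0, 0, 0.0001], -1], [[-0.19, -0.01, 0], [0, 0, 0.0001], -1], [[-0.2, 0, 0.01], [0, 0, 0], -1], [[-0.19, -0.01, 0], [0, 0, 0.0001], -1], [[0, 0, 0.13], [0, 0, 0], -1], [[0, 0, 0.14], [0, 0, 0], -1], [[0, 0, 0.13], [0, 0, 0], -1]]
```

```bash
python3 - <<'E'
import numpy as np
from scipy.optimize import least_squares
S=np.array([(.213,-.034,499.7,231.0),(.22,-.41,463.2,83.3),(.54,.36,648.2,200),(.49,.33,627.3,219.4),(.38,-.10,558,117.4),(.66,.99,646.7,363.7)])
def f(p,q2,q3,s=1): return p[0]+p[1]*np.sin(q2)+p[2]*np.cos(q3-q2), p[3]+p[1]*np.cos(q2)+p[2]*np.sin(q3-q2)
g=lambda p: np.r_[f(p,S[:,0],S[:,1])[0]-S[:,2], f(p,S[:,0],S[:,1])[1]-S[:,3]]
p=least_squares(g,[0,400,400,0]).x; print(p.round(1),g(p).round(1))
for r,z in((683,337),(683,365),(683,355),(640,337)):
    s=least_squares(lambda q:np.array(f(p,q[0],q[1]))-[r,z],[.7,.9]); q=s.x; print(r,z,q.round(3),'q4',(np.pi/2-q[0]+q[1]).round(3),s.fun.round(1))
E
```

```text
[ 63.7 387.5 381.8 -63.7] [ 16.2  -6.4  -9.6  -4.2 -11.8  15.8  -9.3   6.2   0.3  -2.    2.4   2.4]
683 337 [0.71  0.994] q4 1.855 [0. 0.]
683 365 [0.762 1.16 ] q4 1.97 [ 0. -0.]
683 355 [0.739 1.094] q4 1.925 [ 0. -0.]
640 337 [0.545 0.727] q4 1.753 [-0. -0.]
```

move_arm(
  targets=[
    [[0, 0, 0.1], [0, 0, 0], -1],
    [[0, 0, 0.1], [0, 0, 0], -1],
    [[-0.19, -0.01, 0], [0, 0, 0], -1],
    [[-0.19, -0.01, 0], [0, 0, 0], -1],
    [[-0.2, 0, 0], [0, 0, 0], -1],
    [[-0.19, -0.01, 0], [0, 0, 0], -1],
    [[0, 0, 0], [0, 0, 0], -1],
    [[0, 0, 0], [0, 0, 0], -1],
  ],
)

```text
clock: 43.18
tool_pos: [675.6, 87.1, 352.1]
tcp_rot: [[-1.0, -0.0, 0.003], [-0.0, 1.0, 0.0], [-0.003, 0.0, -1.0]]
ft_force: [-0.1, 0.2, -0.1]
gripper_width: 12.5
finger_force: 39.1
```

```bash
python3 - <<'E'
from h import *
s=st(); print(s['tool_pos'].round(1),s['ft_force'].round(1),s['q'].round(3)); 
im=brush()
K,C=T('scene'); q=proj(K,C,[678,88,236])[0].astype(int)
cv2.imwrite('pics/s_saw.png',cv2.resize(im[q[1]-60:q[1]+60,q[0]-80:q[0]+80],None,fx=5,fy=5,interpolation=cv2.INTER_CUBIC))
E
```

```text
[675.6  87.1 352.1] [-0.1  0.2 -0.1] [0.128 0.831 1.299 2.036 0.    0.128]
scene tcp [675.6  87.1 352.1]
-115 15 [   0.6   -2.3 -119.4]
-105 21 [   3.4   -5.2 -103.6]
-95 34 [  3.2  -4.8 -94.4]
-85 26 [  2.5  -5.3 -84.5]
-75 38 [  3.3  -5.7 -75.3]
-65 36 [  3.4  -6.  -65.1]
-55 44 [  3.1  -5.6 -53.9]
-45 28 [  3.   -4.9 -45.4]
-35 33 [  3.  -5. -34.]
-25 36 [  2.4  -5.3 -25.3]
-15 39 [  2.5  -4.9 -14.6]
lowest -124.9 -124.1
```

View pics/s_saw.png

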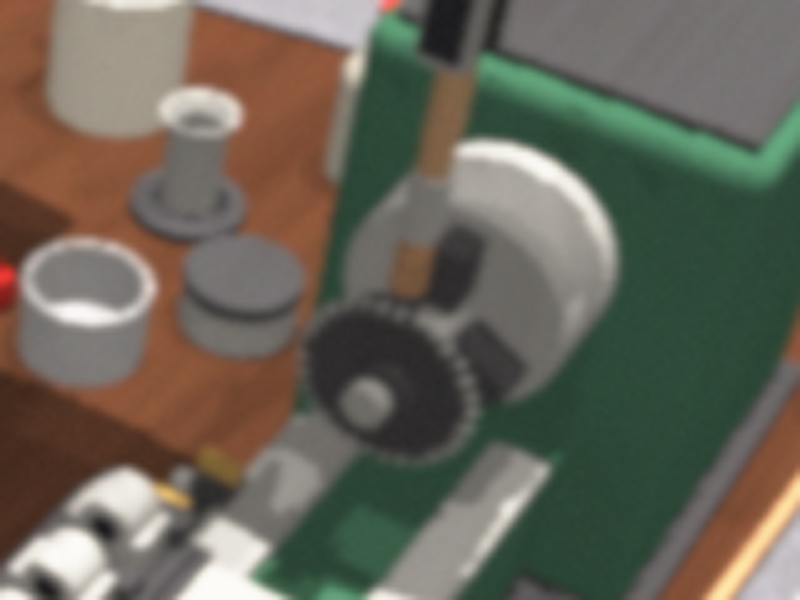

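The crop shows the bristles (410,270) right over the top teeth of the saw (400,305). Joint 4 is close to its limit, and moving down relieves it, so I'll lower gently.

move_arm(
  targets=[
    [[0, 0, 0.08], [0, 0, 0], -1],
    [[0, 0, 0.08], [0, 0, 0], -1],
    [[0, 0, 0.06], [0, 0, 0], -1],
    [[0, 0, 0.04], [0, 0, 0], -1],
    [[0, 0, 0.04], [0, 0, 0], -1],
    [[0, 0, 0], [0, 0, 0], -1],
    [[0, 0, 0], [0, 0, 0], -1],
    [[0, 0, 0], [0, 0, 0], -1],
  ],
)

```text
clock: 43.9
tool_pos: [675.6, 86.9, 337.8]
tcp_rot: [[-1.0, 0.0, 0.004], [0.0, 1.0, 0.0], [-0.004, 0.0, -1.0]]
ft_force: [-0.6, -0.3, 0.7]
gripper_width: 12.9
finger_force: 39.1
```

```bash
python3 - <<'E'
from h import *
s=st(); print(s['tool_pos'].round(1),s['ft_force'].round(2),s['q'].round(3)); 
K,C=T('scene'); im,d=robot.get_image('scene'); q=proj(K,C,[678,88,236])[0].astype(int)
F=[robot.observe()['ft_force'][2] for _ in range(3)]; print(F)
cv2.imwrite('pics/s_saw2.png',cv2.resize(im[q[1]-40:q[1]+40,q[0]-53:q[0]+53],None,fx=7,fy=7,interpolation=cv2.INTER_CUBIC))
E
```

```text
[675.6  86.9 337.8] [-0.59 -0.31  0.72] [ 0.128  0.75   1.092  1.909 -0.     0.128]
[np.float64(-0.11559258433894004), np.float64(-0.11559258433894004), np.float64(-0.11559258433894004)]
```

View pics/s_saw2.png

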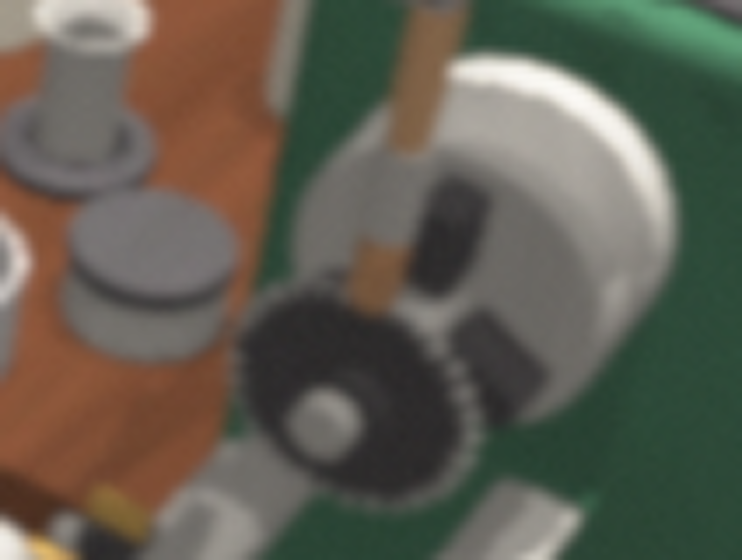

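move_arm(
  targets=[
    [[0, 0, 0.03], [0, 0, 0], -1],
    [[0, 0, 0], [0, 0, 0], -1],
    [[0, 0, 0], [0, 0, 0], -1],
    [[0, 0, 0], [0, 0, 0], -1],
    [[0, 0, 0], [0, 0, 0], -1],
    [[0, 0, 0], [0, 0, 0], -1],
  ],
)

```text
clock: 44.45
tool_pos: [675.7, 86.9, 336.0]
tcp_rot: [[-1.0, 0.0, 0.004], [0.0, 1.0, 0.001], [-0.004, 0.001, -1.0]]
ft_force: [-0.1, -0.4, 0.7]
gripper_width: 12.9
finger_force: 39.1
```

```bash
python3 - <<'E'
from h import *
s=st(); p=s['tool_pos']; print(p.round(1),s['ft_force'].round(2))
plan([(p[0],p[1],344,180,-1,5),(640,90,350,180,-1,12),(480,150,350,180,-1,24),(430.9,354,260,180,-1,24),(430.9,354,237,180,-1,12)])
E
```

```text
[675.7  86.9 336. ] [-0.11 -0.37  0.7 ]
end [430.7 353.9 237. ] 180.0
[[[0, 0, -0.08], [0, 0, -0], -1], [[0, 0, -0.08], [0, 0, -0.0001], -1], [[0.18, 0.02, -0.03], [0, 0, 0], -1], [[0.18, 0.01, -0.03], [0, 0, 0], -1], [[0.18, 0.02, -0.03], [0, 0, 0], -1], [[0.17, 0.01, -0.03], [0, 0, 0], -1], [[0.4, 0.15, 0], [0, 0, 0], -1], [[0.4, 0.15, 0], [0, 0, 0], -1]]
[[[0.4, 0.15, 0], [0, 0, 0], -1], [[0.4, 0.15, 0], [0, 0, 0], -1], [[0.4, 0.15, 0], [0, 0, 0], -1], [[0.4, 0.15, 0], [0, 0, 0], -1], [[0.4, 0.15, 0], [0, 0, 0], -1], [[0.4, 0.15, 0], [0, 0, 0], -1], [[0.1, 0.41, 0.18], [0, 0, 0], -1], [[0.1, 0.41, 0.18], [0, 0, 0], -1]]
[[[0.1, 0.4, 0.18], [0, 0, 0], -1], [[0.09, 0.41, 0.18], [0, 0, 0], -1], [[0.1, 0.41, 0.18], [0, 0, 0], -1], [[0.1, 0.41, 0.18], [0, 0, 0], -1], [[0.1, 0.41, 0.18], [0, 0, 0], -1], [[0.1, 0.41, 0.18], [0, 0, 0], -1], [[0.1, 0.4, 0.18], [0, 0, 0], -1], [[0.1, 0.41, 0.18], [0, 0, 0], -1]]
[[[0, 0, 0.23], [0, 0, 0], -1], [[0, 0, 0.23], [0, 0, 0], -1]]
```

move_arm(
  targets=[
    [[0, 0, -0.08], [0, 0, 0], -1],
    [[0, 0, -0.08], [0, 0, 0], -1],
    [[0.18, 0.02, -0.03], [0, 0, 0], -1],
    [[0.18, 0.01, -0.03], [0, 0, 0], -1],
    [[0.18, 0.02, -0.03], [0, 0, 0], -1],
    [[0.17, 0.01, -0.03], [0, 0, 0], -1],
    [[0.4, 0.15, 0], [0, 0, 0], -1],
    [[0.4, 0.15, 0], [0, 0, 0], -1],
  ],
)

```text
clock: 45.12
tool_pos: [599.7, 104.7, 349.1]
tcp_rot: [[-1.0, 0.001, 0.003], [0.001, 1.0, 0.0], [-0.003, 0.0, -1.0]]
ft_force: [0.5, 0.6, 0.4]
gripper_width: 13.2
finger_force: 39.1
```

move_arm(
  targets=[
    [[0.4, 0.15, 0], [0, 0, 0], -1],
    [[0.4, 0.15, 0], [0, 0, 0], -1],
    [[0.4, 0.15, 0], [0, 0, 0], -1],
    [[0.4, 0.15, 0], [0, 0, 0], -1],
    [[0.4, 0.15, 0], [0, 0, 0], -1],
    [[0.4, 0.15, 0], [0, 0, 0], -1],
    [[0.1, 0.41, 0.18], [0, 0, 0], -1],
    [[0.1, 0.41, 0.18], [0, 0, 0], -1],
  ],
)

```text
clock: 45.78
tool_pos: [469.7, 191.2, 332.1]
tcp_rot: [[-1.0, 0.001, 0.006], [0.001, 1.0, 0.001], [-0.006, 0.001, -1.0]]
ft_force: [0.4, -0.7, -0.5]
gripper_width: 13.2
finger_force: 39.1
```

move_arm(
  targets=[
    [[0.1, 0.4, 0.18], [0, 0, 0], -1],
    [[0.09, 0.41, 0.18], [0, 0, 0], -1],
    [[0.1, 0.41, 0.18], [0, 0, 0], -1],
    [[0.1, 0.41, 0.18], [0, 0, 0], -1],
    [[0.1, 0.41, 0.18], [0, 0, 0], -1],
    [[0.1, 0.41, 0.18], [0, 0, 0], -1],
    [[0.1, 0.41, 0.18], [0, 0, 0], -1],
    [[0.1, 0.41, 0.18], [0, 0, 0], -1],
  ],
)

```text
clock: 46.45
tool_pos: [430.6, 355.4, 258.8]
tcp_rot: [[-1.0, 0.0, 0.004], [0.0, 1.0, 0.001], [-0.004, 0.001, -1.0]]
ft_force: [0.6, 0.6, -0.8]
gripper_width: 12.5
finger_force: 39.1
```

move_arm(
  targets=[
    [[0, 0, 0.23], [0, 0, 0], -1],
    [[0, 0, 0.23], [0, 0, 0], -1],
    [[0, 0, 0], [0, 0, 0], -1],
    [[0, 0, 0], [0, 0, 0], -1],
    [[0, 0, 0], [0, 0, 0], -1],
  ],
)

```text
clock: 46.87
tool_pos: [431.3, 354.4, 237.0]
tcp_rot: [[-1.0, 0.0, 0.004], [0.0, 1.0, 0.001], [-0.004, 0.001, -1.0]]
ft_force: [0.2, 0.1, 0.2]
gripper_width: 13.1
finger_force: 39.2
```

```bash
python3 - <<'E'
from h import *
brush('scene'); brush('wrist')
for c in('scene','top'):
    K,C=T(c); im,d=robot.get_image(c); v,u=np.nonzero(d>0); P=unproj(K,C,u,v,d[v,u])
    h=P[(abs(P[:,0]-431)<30)&(abs(P[:,1]-354)<30)&(P[:,2]>66)&(P[:,2]<74)]; print('tube',c,cv2.minEnclosingCircle(h[:,:2].astype(np.float32)))
plan([(431,354,190,180,-1,12),(431,354,122,180,-1,10)])
E
```

```text
scene tcp [431.3 354.4 237. ]
-105 16 [   3.8   -3.7 -103.2]
-95 13 [  3.1  -5.1 -95.2]
-85 19 [  3.6  -4.9 -85.8]
-75 20 [  3.3  -4.3 -73.2]
-65 14 [  5.1  -5.6 -64.3]
-55 24 [  4.1  -5.9 -54.8]
-45 18 [  2.4  -5.2 -44.4]
-35 14 [  4.9  -5.4 -34.9]
-25 21 [  2.8  -5.3 -25.4]
-15 17 [  3.9  -6.  -15.3]
-5 5 [ 2.4 -7.3 -8.4]
lowest -108.8 -106.2
wrist tcp [431.5 354.4 237.1]
-105 58 [  -4.9   -0.2 -103.7]
-95 81 [ -5.    0.2 -95.3]
-85 65 [ -5.3   0.1 -87.1]
-75 121 [ -6.   -0.5 -74.7]
-65 135 [ -5.9  -0.5 -64.8]
-55 271 [ -4.6  -0.6 -52.8]
-45 120 [ -4.7  -0.  -44.7]
-35 155 [ -5.2  -0.  -34.4]
-25 215 [ -5.3  -0.6 -24.7]
-15 244 [ -5.3  -0.6 -14.9]
-5 52 [-5.4 -0.3 -9. ]
lowest -107.9 -103.4
tube scene ((430.44921875, 355.33050537109375), 22.533266067504883)
tube top ((430.752685546875, 354.4662780761719), 21.52030372619629)
end [430.9 353.9 121.9] 180.0
[[[0, 0, 0.23], [0, 0, -0.0001], -1], [[0, 0, 0.24], [0, 0, -0.0001], -1], [[0.01, -0.01, 0.23], [0, 0, -0], -1], [[0, 0, 0.24], [0, 0, -0.0001], -1], [[0, 0, 0.19], [0, 0, -0], -1], [[0, 0, 0.2], [0, 0, -0], -1], [[0, 0, 0.19], [0, 0, -0], -1], [[0, 0, 0.2], [0, 0, -0], -1]]
[[[0, 0, 0.19], [0, 0, -0], -1], [[0, 0, 0.19], [0, 0, -0], -1], [[0, 0, 0.2], [0, 0, -0], -1]]
```

move_arm(
  targets=[
    [[0, 0, 0.23], [0, 0, 0], -1],
    [[0, 0, 0.24], [0, 0, 0], -1],
    [[0.01, -0.01, 0.23], [0, 0, 0], -1],
    [[0, 0, 0.24], [0, 0, 0], -1],
    [[0, 0, 0.19], [0, 0, 0], -1],
    [[0, 0, 0.2], [0, 0, 0], -1],
    [[0, 0, 0.19], [0, 0, 0], -1],
    [[0, 0, 0.2], [0, 0, 0], -1],
  ],
)

```text
clock: 47.73
tool_pos: [431.1, 354.0, 149.7]
tcp_rot: [[-1.0, 0.0, 0.004], [0.0, 1.0, 0.001], [-0.004, 0.001, -1.0]]
ft_force: [0.5, 0.4, 0.5]
gripper_width: 13.1
finger_force: 39.2
```

move_arm(
  targets=[
    [[0, 0, 0.19], [0, 0, 0], -1],
    [[0, 0, 0.19], [0, 0, 0], -1],
    [[0, 0, 0.18], [0, 0, 0], -1],
    [[0, 0, 0.08], [0, 0, 0], -1],
    [[0, 0, 0], [0, 0, 0], -1],
    [[0, 0, 0], [0, 0, 0], -1],
    [[0, 0, 0], [0, 0, 0], -1],
  ],
)

```text
clock: 48.32
tool_pos: [431.3, 354.2, 118.7]
tcp_rot: [[-1.0, 0.0, 0.004], [0.0, 1.0, 0.001], [-0.004, 0.001, -1.0]]
ft_force: [-0.7, -1.1, -0.1]
gripper_width: 12.8
finger_force: 39.2
```

```bash
python3 - <<'E'
from h import *
s=st(); print(s['tool_pos'].round(1),s['ft_force'].round(2))
E
```

```text
[431.3 354.2 118.7] [-0.67 -1.07 -0.1 ]
```

move_arm(
  targets=[
    [[0, 0, 0], [0, 0, 0], -0.5],
    [[0, 0, 0], [0, 0, 0], 0],
    [[0, 0, 0], [0, 0, 0], 0.2],
    [[0, 0, 0], [0, 0, 0], 0.4],
    [[0, 0, 0], [0, 0, 0], 0.4],
    [[0, 0, -0.2], [0, 0, 0], 0.4],
    [[0, 0, -0.3], [0, 0, 0], 0.4],
    [[0, 0, -0.4], [0, 0, 0], 0.4],
  ],
)

```text
clock: 48.98
tool_pos: [430.3, 353.5, 163.5]
tcp_rot: [[-1.0, 0.0, 0.002], [0.0, 1.0, -0.001], [-0.002, -0.001, -1.0]]
ft_force: [-0.1, -1.0, 0.6]
gripper_width: 59.4
finger_force: 0.0
```

move_arm(
  targets=[
    [[0, 0, -0.5], [0, 0, 0], 0.4],
    [[0, 0, -0.5], [0, 0, 0], 0.4],
    [[0, 0, -0.5], [0, 0, 0], 0.4],
    [[0, -0.5, -0.5], [0, 0, 0], 0.4],
    [[0, -0.5, -0.5], [0, 0, 0], 0.4],
    [[0, -0.5, 0], [0, 0, 0], 0.4],
    [[0, -0.5, 0], [0, 0, 0], 0.4],
    [[0, -0.5, 0], [0, 0, 0], 0.4],
  ],
)

```text
clock: 49.65
tool_pos: [430.4, 227.9, 289.4]
tcp_rot: [[-1.0, -0.0, 0.005], [-0.0, 1.0, 0.001], [-0.005, 0.001, -1.0]]
ft_force: [0.8, -0.8, 0.2]
gripper_width: 59.5
finger_force: 0.0
```

```bash
python3 - <<'E'
from h import *
s=st(); print(s['tool_pos'].round(1))
for c in('scene','top'):
    K,C=T(c); im,d=robot.get_image(c); v,u=np.nonzero(d>0); P=unproj(K,C,u,v,d[v,u])
    N=P[(abs(P[:,0]-432)<30)&(abs(P[:,1]-355)<30)&(P[:,2]>75)]
    for z in (80,110,140,165):
        Q=N[(N[:,2]>=z)&(N[:,2]<z+10)]
        if len(Q)>3: print(c,z+5,len(Q),np.median(Q,0).round(1))
    print('top z',N[:,2].max())
    if c=='scene': cv2.imwrite('pics/s_chk.png',im)
    print('pointer',[(np.round(r['xyz'],1).tolist(),round(r['conf'],2)) for r in robot.pinpoint(c,'pointer')][:2],'index',[(np.round(r['xyz'],1).tolist(),round(r['conf'],2)) for r in robot.pinpoint(c,'index_mark')][:2])
pot()
plan([(430,40,300,180,.4,28),(440,-71,240,182.8,.4,25)])
E
```

```text
[430.4 227.9 289.4]
scene 85 17 [434.5 350.2  85. ]
scene 115 19 [433.9 349.3 114.6]
scene 145 17 [435.4 350.9 143.8]
scene 170 18 [433.6 351.9 169.1]
top z 176.3635636621642
pointer [([611.7, 39.5, 110.3], 0.98)] index [([609.7, 94.5, 108.1], 0.69), ([634.2, -102.8, 147.8], 0.51)]Traceback (most recent call last):
  File "<stdin>", line 9, in <module>
    return umr_maximum(a, axis, None, out, keepdims, initial, where)
ValueError: zero-size array to reduction operation maximum which has no identity
```

```bash
python3 - <<'E'
from h import *
plan([(430,40,280,180,.4,28),(430,-71,240,182.8,.4,25)])
E
```

```text
end [430.  -70.9 240.1] 182.8
[[[0, -0.54, 0.03], [0, 0, -0.0001], 0.4], [[0, -0.54, 0.02], [0, 0, -0.0001], 0.4], [[0, -0.54, 0.03], [0, 0, -0.0002], 0.4], [[0, -0.54, 0.02], [0, 0, -0.0001], 0.4], [[0, -0.53, 0.03], [0, 0, -0.0001], 0.4], [[0.01, -0.54, 0.03], [0, 0, -0.0001], 0.4], [[0, -0.54, 0.02], [0, 0, -0.0001], 0.4], [[0, -0.44, 0.16], [0, 0, -0.0062], 0.4]]
[[[0, -0.45, 0.16], [0, 0, -0.0063], 0.4], [[0.01, -0.44, 0.16], [0, 0, -0.0062], 0.4], [[0.01, -0.45, 0.16], [0, 0, -0.0062], 0.4], [[0.02, -0.44, 0.16], [0, 0, -0.0062], 0.4]]
```

move_arm(
  targets=[
    [[0, -0.54, 0.03], [0, 0, 0], 0.4],
    [[0, -0.54, 0.02], [0, 0, 0], 0.4],
    [[0, -0.54, 0.03], [0, 0, 0], 0.4],
    [[0, -0.54, 0.02], [0, 0, 0], 0.4],
    [[0, -0.53, 0.03], [0, 0, 0], 0.4],
    [[0.01, -0.54, 0.03], [0, 0, 0], 0.4],
    [[0, -0.54, 0.02], [0, 0, 0], 0.4],
    [[0, -0.44, 0.16], [0, 0, -0.0062], 0.4],
  ],
)

```text
clock: 50.52
tool_pos: [430.5, 17.6, 272.2]
tcp_rot: [[-1.0, -0.01, 0.005], [-0.01, 1.0, 0.001], [-0.005, 0.0, -1.0]]
ft_force: [0.3, 0.3, 0.2]
gripper_width: 59.6
finger_force: 0.0
```

move_arm(
  targets=[
    [[0, -0.45, 0.16], [0, 0, -0.0063], 0.4],
    [[0.01, -0.44, 0.16], [0, 0, -0.0062], 0.4],
    [[0.01, -0.45, 0.16], [0, 0, -0.0062], 0.4],
    [[0.02, -0.44, 0.16], [0, 0, -0.0062], 0.4],
    [[0, 0, 0], [0, 0, 0], 0.4],
    [[0, 0, 0], [0, 0, 0], 0.4],
    [[0, 0, 0], [0, 0, 0], 0.4],
  ],
)

```text
clock: 51.1
tool_pos: [430.6, -69.9, 239.4]
tcp_rot: [[-0.999, -0.049, 0.004], [-0.049, 0.999, 0.001], [-0.004, 0.001, -1.0]]
ft_force: [-0.1, -0.3, -0.1]
gripper_width: 59.6
finger_force: 0.0
```

```bash
cat >> h.py <<'E'
A=np.radians(2.8); LX=np.array([np.cos(A),np.sin(A)]); LY=np.array([-np.sin(A),np.cos(A)])
def blades(c):
    """lathe-y of pointer and index blades by yellow colour + depth"""
    K,C=T(c); im,d=robot.get_image(c); hsv=cv2.cvtColor(im,cv2.COLOR_BGR2HSV)
    m=(hsv[...,0]>12)&(hsv[...,0]<32)&(hsv[...,1]>110)&(d>0); v,u=np.nonzero(m); P=unproj(K,C,u,v,d[v,u])
    P=P[(P[:,0]>590)&(P[:,0]<640)&(P[:,1]>-20)&(P[:,1]<130)&(P[:,2]>70)&(P[:,2]<140)]
    return np.c_[P[:,:2]@LX,P[:,:2]@LY,P[:,2]]
E
python3 - <<'E'
from h import *
s=st(); print(s['tool_pos'].round(1))
for c in('wrist','scene','top'):
    K,C=T(c); im,d=snap(c,c+'_h.png'); 
    r=robot.silhouettes(c,'handle_grip'); print(c,'sil',[(round(x['conf'],2),int(x['pixels'].sum())) for x in r])
    print([(np.round(x['xyz'],1).tolist(),round(x['conf'],2)) for x in robot.pinpoint(c,'handle_grip')][:2])
    v,u=np.nonzero(d>0); P=unproj(K,C,u,v,d[v,u])
    H=P[(P[:,0]>470)&(P[:,0]<548)&(abs(P[:,1]+75)<50)&(P[:,2]>30)&(P[:,2]<125)]
    for x in range(475,550,10):
        Q=H[abs(H[:,0]-x)<5]
        if len(Q)>4: print(x,len(Q),'ymed',np.median(Q[:,1]).round(1),'y',np.percentile(Q[:,1],[2,98]).round(1),'ztop',np.percentile(Q[:,2],97).round(1),'xmin',Q[:,0].min().round(1))
    B=blades(c); 
    if len(B): 
        hh,e=np.histogram(B[:,1],np.arange(0,150,3)); print([(int(b),int(n)) for b,n in zip(e,hh) if n])
E
```

```text
[430.6 -69.9 239.4]
wrist sil [(0.76, 4814)]
[([506.3, -71.3, 102.1], 0.57)]
485 268 ymed -73.0 y [-80.5 -65.3] ztop 113.6 xmin 481.0
495 200 ymed -72.4 y [-80.3 -64.8] ztop 113.9 xmin 490.1
505 200 ymed -72.0 y [-79.9 -64.3] ztop 114.2 xmin 500.0
515 183 ymed -71.6 y [-79.6 -63.7] ztop 114.0 xmin 510.0
525 176 ymed -70.4 y [-78.2 -63.2] ztop 113.8 xmin 520.0
535 173 ymed -70.6 y [-78.  -62.8] ztop 114.0 xmin 530.1
545 132 ymed -69.4 y [-77.6 -62.3] ztop 113.9 xmin 540.0
scene sil [(0.8, 533)]
[([497.4, -73.4, 106.0], 0.62), ([638.7, -143.7, 149.9], 0.42)]
485 24 ymed -77.2 y [-81.  -69.3] ztop 114.9 xmin 482.1
495 30 ymed -76.2 y [-80.1 -67.6] ztop 116.0 xmin 490.1
505 32 ymed -75.7 y [-79.5 -67.1] ztop 114.4 xmin 500.0
515 35 ymed -75.1 y [-80.2 -66.7] ztop 116.1 xmin 510.8
525 33 ymed -74.3 y [-78.7 -64.7] ztop 115.6 xmin 520.3
535 31 ymed -74.6 y [-78.5 -66.4] ztop 114.9 xmin 530.2
545 26 ymed -74.4 y [-78.2 -63.9] ztop 114.6 xmin 540.5
[(9, 2), (12, 4), (48, 2), (51, 1), (54, 6), (57, 20), (60, 7)]
top sil [(0.57, 23476)]
[]
[(0, 4), (3, 4), (6, 5), (9, 7), (12, 5), (57, 8), (60, 6)]
```

View pics/wrist_h.png

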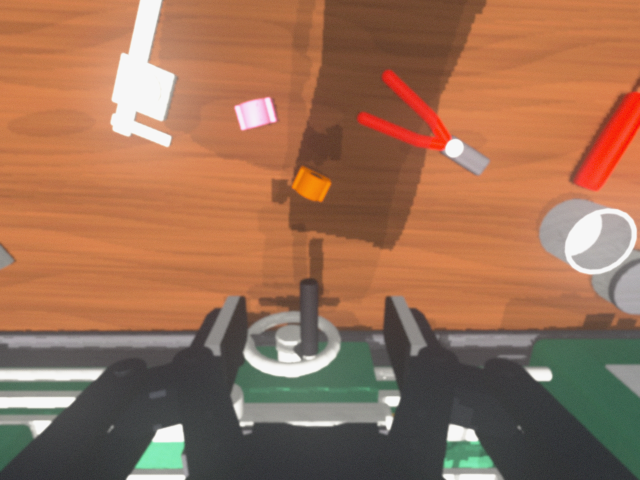

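```bash
python3 - <<'E'
from h import *
K,C=T('wrist'); im,d=robot.get_image('wrist'); v,u=np.nonzero(d>0); P=unproj(K,C,u,v,d[v,u])
L=np.c_[P[:,:2]@LX,P[:,:2]@LY,P[:,2]]
h=L[(L[:,0]>476)&(L[:,0]<545)&(abs(L[:,1]+97)<45)&(L[:,2]>90)&(L[:,2]<118)]
print('handle axis y',np.percentile(h[:,1],[2,98]).round(1),'mean',(np.percentile(h[:,1],[2,98])).mean().round(2),'ztop',np.percentile(h[:,2],98).round(1), 'xmin',h[:,0].min().round(1))
w=L[(L[:,0]>549)&(L[:,0]<590)&(abs(L[:,1]+115)<70)&(L[:,2]>60)&(L[:,2]<128)]
print('wheel',len(w),w.min(0).round(1),w.max(0).round(1))
for z in range(64,126,6):
    q=w[abs(w[:,2]-z)<3]
    if len(q)>5: print(z,len(q),q[:,1].min().round(1),q[:,1].max().round(1),'mid',((q[:,1].min()+q[:,1].max())/2).round(1),'x',np.percentile(q[:,0],[2,98]).round(1))
for c in('scene','top'):
    B=blades(c); print(c); 
    for lo,hi in((-5,30),(40,80)):
        b=B[(B[:,1]>lo)&(B[:,1]<hi)]; print(len(b),np.median(b,0).round(1),np.percentile(b[:,1],[5,95]).round(1),b[:,2].min().round(1),b[:,2].max().round(1))
E
```

```text
handle axis y [-104.2  -89.6] mean -96.9 ztop 114.1 xmin 476.7
wheel 3046 [ 549. -170.   60.] [589.9 -66.2 128. ]
64 156 -166.6 -67.7 mid -117.2 x [549.2 585.7]
70 184 -170.0 -67.0 mid -118.5 x [549.1 589.3]
76 281 -169.6 -66.2 mid -117.9 x [549.2 570.4]
82 370 -158.2 -66.6 mid -112.4 x [549.3 573.6]
88 455 -158.7 -68.0 mid -113.4 x [549.4 572.7]
94 158 -159.9 -69.3 mid -114.6 x [551.  559.6]
100 171 -158.2 -72.5 mid -115.3 x [551.2 559.2]
106 196 -154.4 -75.6 mid -115.0 x [550.9 559.4]
112 301 -149.5 -79.5 mid -114.5 x [550.8 559.7]
118 472 -165.0 -86.9 mid -125.9 x [551.1 561.6]
124 276 -165.0 -99.3 mid -132.1 x [552.3 573.2]
scene
5 [618.2  12.9 122.8] [11.1 14.6] 120.1 123.5
36 [612.8  58.3 105.4] [51.  60.7] 83.5 110.9
top
34 [615.1   5.9 121.2] [-2.7 12.5] 85.9 124.3
14 [614.5  59.7 106.2] [58.7 62.7] 93.3 111.3
```

```bash
python3 - <<'E'
from h import *
plan([(500.6,-72.5,150,182.8,.2,18),(500.6,-72.5,87.5,182.8,.2,14)])
E
```

```text
end [500.4 -72.7  87.6] -177.2
[[[-0.2, -0.02, 0.25], [0, 0, -0], 0.2], [[-0.2, -0.01, 0.26], [0, 0, -0], 0.2], [[-0.2, -0.02, 0.25], [0, 0, -0.0001], 0.2], [[-0.2, -0.01, 0.26], [0, 0, 0], 0.2], [[-0.2, -0.02, 0.25], [0, 0, -0], 0.2], [[-0.2, -0.01, 0.26], [0, 0, -0], 0.2], [[-0.2, -0.02, 0.25], [0, 0, -0], 0.2], [[0, 0, 0.25], [0, 0, -0], 0.2]]
[[[0, 0, 0.25], [0, 0, -0], 0.2], [[0, 0, 0.25], [0, 0, -0], 0.2], [[0, 0, 0.25], [0, 0, -0], 0.2], [[0, 0, 0.25], [0, 0, -0], 0.2]]
```

move_arm(
  targets=[
    [[-0.2, -0.02, 0.25], [0, 0, 0], 0.2],
    [[-0.2, -0.01, 0.26], [0, 0, 0], 0.2],
    [[-0.2, -0.02, 0.25], [0, 0, 0], 0.2],
    [[-0.2, -0.01, 0.26], [0, 0, 0], 0.2],
    [[-0.2, -0.02, 0.25], [0, 0, 0], 0.2],
    [[-0.2, -0.01, 0.26], [0, 0, 0], 0.2],
    [[-0.2, -0.02, 0.25], [0, 0, 0], 0.2],
    [[0, 0, 0.25], [0, 0, 0], 0.2],
  ],
)

```text
clock: 52.52
tool_pos: [502.2, -72.7, 137.0]
tcp_rot: [[-0.999, -0.049, 0.004], [-0.049, 0.999, 0.0], [-0.004, 0.0, -1.0]]
ft_force: [0.1, -0.3, -1.1]
gripper_width: 51.2
finger_force: 0.0
```

move_arm(
  targets=[
    [[0, 0, 0.25], [0, 0, 0], 0.2],
    [[0, 0, 0.25], [0, 0, 0], 0.2],
    [[0, 0, 0.25], [0, 0, 0], 0.2],
    [[0, 0, 0.25], [0, 0, 0], 0.2],
    [[0, 0, 0], [0, 0, 0], 0.2],
    [[0, 0, 0], [0, 0, 0], 0.2],
    [[0, 0, 0], [0, 0, 0], -0.2],
    [[0, 0, 0], [0, 0, 0], -0.4],
  ],
)

```text
clock: 53.18
tool_pos: [501.5, -72.7, 88.7]
tcp_rot: [[-0.999, -0.049, 0.005], [-0.049, 0.999, 0.0], [-0.005, 0.0, -1.0]]
ft_force: [0.1, -0.2, 0.7]
gripper_width: 28.2
finger_force: 0.0
```

move_arm(
  targets=[
    [[0, 0, 0], [0, 0, 0], -1],
    [[0, 0, 0], [0, 0, 0], -1],
    [[0, 0, 0], [0, 0, 0], -1],
    [[0, 0, 0], [0, 0, 0], -1],
    [[0, 0, 0], [0, 0, 0], -1],
  ],
  squeeze=35,
)

```text
clock: 53.6
tool_pos: [501.4, -72.6, 88.6]
tcp_rot: [[-0.999, -0.049, 0.005], [-0.049, 0.999, 0.001], [-0.005, 0.0, -1.0]]
ft_force: [-0.3, 2.0, 6.4]
gripper_width: 14.7
finger_force: 34.0
```

```bash
cat >> h.py <<'E'
def crank(q0,dq,n,yc,start):
    """rows for turning from handwheel angle q0 by dq, tool y=lathe y, z down; start=(lathe y, z of grasp) actual"""
    rows=[]; y,z=start
    for i in range(1,n+1):
        q=q0+dq*i/n; Y=yc+25*dq*i/n/(2*np.pi)+36*np.sin(q); Z=75+36*np.cos(q)
        a,b=np.round((Y-y)/50,3),np.round(-(Z-z)/50,3); y+=a*50; z-=b*50; rows.append([[0,float(a)+0,float(b)+0],[0,0,0],-1])
    for i in range(0,n,8): print(rows[i:i+8])
def lat():
    s=st(); p=s['tool_pos']; return np.r_[p[:2]@LX,p[:2]@LY,p[2]+18.7],s
E
python3 - <<'E'
from h import *
l,s=lat(); print(l.round(1),s['ft_force'].round(1),s['gripper_width'],s['tcp_rot'].round(3).tolist())
crank(.515,2*np.pi/24*6,6,-114.5,(-96.9,106.3))
E
```

```text
[497.3 -97.  107.3] [-0.3  2.   6.4] 14.742695412080105 [[-0.999, -0.049, 0.005], [-0.049, 0.999, 0.001], [-0.005, 0.0, -1.0]]
[[[0, 0.174, 0.113], [0, 0, 0], -1], [[0, 0.136, 0.148], [0, 0, 0], -1], [[0, 0.094, 0.173], [0, 0, 0], -1], [[0, 0.047, 0.186], [0, 0, 0], -1], [[0, -0.002, 0.186], [0, 0, 0], -1], [[0, -0.049, 0.175], [0, 0, 0], -1]]
```

move_arm(
  targets=[
    [[0, 0.174, 0.113], [0, 0, 0], -1],
    [[0, 0.136, 0.148], [0, 0, 0], -1],
    [[0, 0.094, 0.173], [0, 0, 0], -1],
  ],
)

```text
clock: 53.85
tool_pos: [500.4, -52.3, 66.7]
tcp_rot: [[-0.999, -0.049, 0.005], [-0.049, 0.999, -0.0], [-0.005, -0.0, -1.0]]
ft_force: [-0.9, -4.4, 3.3]
gripper_width: 14.8
finger_force: 34.2
```

move_arm(
  targets=[
    [[0, 0.047, 0.186], [0, 0, 0], -1],
    [[0, -0.002, 0.186], [0, 0, 0], -1],
    [[0, -0.049, 0.175], [0, 0, 0], -1],
    [[0, 0, 0], [0, 0, 0], -1],
    [[0, 0, 0], [0, 0, 0], -1],
  ],
)

```text
clock: 54.27
tool_pos: [500.4, -53.5, 38.1]
tcp_rot: [[-0.999, -0.048, 0.004], [-0.048, 0.999, -0.001], [-0.004, -0.001, -1.0]]
ft_force: [0.9, -5.9, -1.8]
gripper_width: 15.0
finger_force: 34.1
```

```bash
python3 - <<'E'
from h import *
l,s=lat(); print(l.round(1),s['ft_force'].round(1),s['gripper_width'])
yc=-114.5+25/4; q=.515+np.pi/2; print('want',yc+36*np.sin(q),75+36*np.cos(q)+1)
B=blades('scene'); b=B[B[:,1]<40]; print(np.median(b,0) if len(b) else 0,len(b))
crank(q,2*np.pi/24*18,18,yc,(yc+36*np.sin(q),75+36*np.cos(q)))
E
```

```text
[497.2 -77.9  56.8] [ 0.9 -5.9 -1.8] 14.953876058418986
want -76.91946199726965 58.26874543470009
[620.15470553  20.38009081 121.75732549] 2
[[[0, -0.092, 0.15], [0, 0, 0], -1], [[0, -0.128, 0.116], [0, 0, 0], -1], [[0, -0.152, 0.073], [0, 0, 0], -1], [[0, -0.165, 0.026], [0, 0, 0], -1], [[0, -0.166, -0.023], [0, 0, 0], -1], [[0, -0.153, -0.07], [0, 0, 0], -1], [[0, -0.129, -0.113], [0, 0, 0], -1], [[0, -0.095, -0.148], [0, 0, 0], -1]]
[[[0, -0.053, -0.173], [0, 0, 0], -1], [[0, -0.005, -0.186], [0, 0, 0], -1], [[0, 0.044, -0.187], [0, 0, 0], -1], [[0, 0.091, -0.174], [0, 0, 0], -1], [[0, 0.134, -0.15], [0, 0, 0], -1], [[0, 0.169, -0.116], [0, 0, 0], -1], [[0, 0.194, -0.073], [0, 0, 0], -1], [[0, 0.207, -0.027], [0, 0, 0], -1]]
[[[0, 0.207, 0.023], [0, 0, 0], -1], [[0, 0.195, 0.071], [0, 0, 0], -1]]
```

move_arm(
  targets=[
    [[0, -0.092, 0.15], [0, 0, 0], -1],
    [[0, -0.128, 0.116], [0, 0, 0], -1],
    [[0, -0.152, 0.073], [0, 0, 0], -1],
    [[0, -0.165, 0.026], [0, 0, 0], -1],
    [[0, -0.166, -0.023], [0, 0, 0], -1],
    [[0, -0.153, -0.07], [0, 0, 0], -1],
    [[0, -0.129, -0.113], [0, 0, 0], -1],
    [[0, -0.095, -0.148], [0, 0, 0], -1],
  ],
)

```text
clock: 54.98
tool_pos: [503.1, -106.2, 37.7]
tcp_rot: [[-0.999, -0.049, 0.004], [-0.049, 0.999, 0.003], [-0.004, 0.003, -1.0]]
ft_force: [4.9, 7.2, -3.0]
gripper_width: 14.8
finger_force: 34.3
```

```bash
python3 - <<'E'
from h import *
l,s=lat(); print(l.round(1),s['ft_force'].round(1),s['gripper_width'])
q=.515+2*np.pi*14/24; yc=-114.5+25*14/24; print('want',yc+36*np.sin(q),75+36*np.cos(q)+1)
E
```

```text
[ 497.3 -130.7   56.4] [ 4.9  7.2 -3. ] 14.814677896165497
want -130.93765256255037 57.732585458051695
```

move_arm(
  targets=[
    [[0, -0.053, -0.173], [0, 0, 0], -1],
    [[0, -0.005, -0.186], [0, 0, 0], -1],
    [[0, 0.044, -0.187], [0, 0, 0], -1],
    [[0, 0.091, -0.174], [0, 0, 0], -1],
    [[0, 0.134, -0.15], [0, 0, 0], -1],
    [[0, 0.169, -0.116], [0, 0, 0], -1],
    [[0, 0.194, -0.073], [0, 0, 0], -1],
    [[0, 0.207, -0.027], [0, 0, 0], -1],
  ],
)

```text
clock: 55.65
tool_pos: [501.2, -68.3, 93.2]
tcp_rot: [[-0.999, -0.048, 0.005], [-0.048, 0.999, -0.001], [-0.005, -0.001, -1.0]]
ft_force: [-1.8, -4.9, 10.1]
gripper_width: 15.0
finger_force: 35.9
```

move_arm(
  targets=[
    [[0, 0.207, 0.023], [0, 0, 0], -1],
    [[0, 0.195, 0.071], [0, 0, 0], -1],
    [[0, 0, 0], [0, 0, 0], -1],
    [[0, 0, 0], [0, 0, 0], -1],
  ],
)

```text
clock: 55.98
tool_pos: [500.0, -46.3, 87.8]
tcp_rot: [[-0.999, -0.05, 0.004], [-0.05, 0.999, 0.003], [-0.004, 0.002, -1.0]]
ft_force: [-0.3, 7.9, 7.4]
gripper_width: 14.9
finger_force: 35.7
```

```bash
cat >> h.py <<'E'
def bl2(c):
    B=blades(c); B=B[(B[:,1]>-10)&(B[:,1]<90)]
    hh,e=np.histogram(B[:,1],np.arange(-10,90,2)); print(c,[(int(b),int(n),B[(B[:,1]>=b)&(B[:,1]<b+2),2].round(0).min(),B[(B[:,1]>=b)&(B[:,1]<b+2),2].round(0).max()) for b,n in zip(e,hh) if n])
E
python3 - <<'E'
from h import *
l,s=lat(); print(l.round(1),s['ft_force'].round(1),s['gripper_width'])
q=.515+2*np.pi; yc=-114.5+25; print('want',yc+36*np.sin(q),75+36*np.cos(q)+1)
bl2('scene'); bl2('top')
for c in('scene','top'):
  for t in('pointer','index_mark'): print(c,t,[(np.round(r['xyz'],1).tolist(),round(r['conf'],2),(np.array(r['xyz'][:2])@LY).round(1)) for r in robot.pinpoint(c,t)][:2])
K,C=T('scene'); im,d=robot.get_image('scene'); p=proj(K,C,[615,80,112])[0].astype(int)
cv2.imwrite('pics/s_ptr.png',cv2.resize(im[p[1]-35:p[1]+35,p[0]-45:p[0]+45],None,fx=8,fy=8,interpolation=cv2.INTER_CUBIC))
crank(q,2*np.pi/24*16,16,yc,(yc+36*np.sin(q),75+36*np.cos(q)))
E
```

```text
[497.2 -70.7 106.5] [-0.3  7.9  7.4] 14.89354913479638
want -71.76874543470011 107.33053800273036
scene [(36, 1, np.float64(123.0), np.float64(123.0)), (38, 2, np.float64(122.0), np.float64(123.0)), (54, 1, np.float64(107.0), np.float64(107.0)), (56, 9, np.float64(104.0), np.float64(110.0)), (58, 9, np.float64(101.0), np.float64(111.0)), (60, 7, np.float64(100.0), np.float64(108.0))]
top [(6, 1, np.float64(121.0), np.float64(121.0)), (8, 2, np.float64(122.0), np.float64(122.0)), (10, 2, np.float64(122.0), np.float64(123.0)), (12, 2, np.float64(121.0), np.float64(123.0)), (14, 4, np.float64(85.0), np.float64(124.0)), (16, 4, np.float64(86.0), np.float64(124.0)), (18, 5, np.float64(90.0), np.float64(125.0)), (20, 3, np.float64(120.0), np.float64(126.0)), (22, 2, np.float64(87.0), np.float64(124.0)), (24, 3, np.float64(90.0), np.float64(122.0)), (26, 4, np.float64(86.0), np.float64(122.0)), (28, 3, np.float64(120.0), np.float64(121.0)), (30, 4, np.float64(88.0), np.float64(123.0)), (32, 4, np.float64(85.0), np.float64(125.0)), (34, 1, np.float64(90.0), np.float64(90.0)), (36, 7, np.floa
[... 457 characters left out ...]
5.1, 68.2, 108.0], 0.98, np.float64(38.1))]
top index_mark [([615.9, 89.6, 106.0], 0.46, np.float64(59.4))]
[[[0, 0.171, 0.113], [0, 0, 0], -1], [[0, 0.136, 0.148], [0, 0, 0], -1], [[0, 0.095, 0.173], [0, 0, 0], -1], [[0, 0.047, 0.186], [0, 0, 0], -1], [[0, -0.002, 0.187], [0, 0, 0], -1], [[0, -0.05, 0.174], [0, 0, 0], -1], [[0, -0.092, 0.15], [0, 0, 0], -1], [[0, -0.128, 0.116], [0, 0, 0], -1]]
[[[0, -0.152, 0.073], [0, 0, 0], -1], [[0, -0.165, 0.027], [0, 0, 0], -1], [[0, -0.166, -0.023], [0, 0, 0], -1], [[0, -0.153, -0.071], [0, 0, 0], -1], [[0, -0.13, -0.113], [0, 0, 0], -1], [[0, -0.094, -0.148], [0, 0, 0], -1], [[0, -0.053, -0.173], [0, 0, 0], -1], [[0, -0.005, -0.186], [0, 0, 0], -1]]
```

View pics/s_ptr.png

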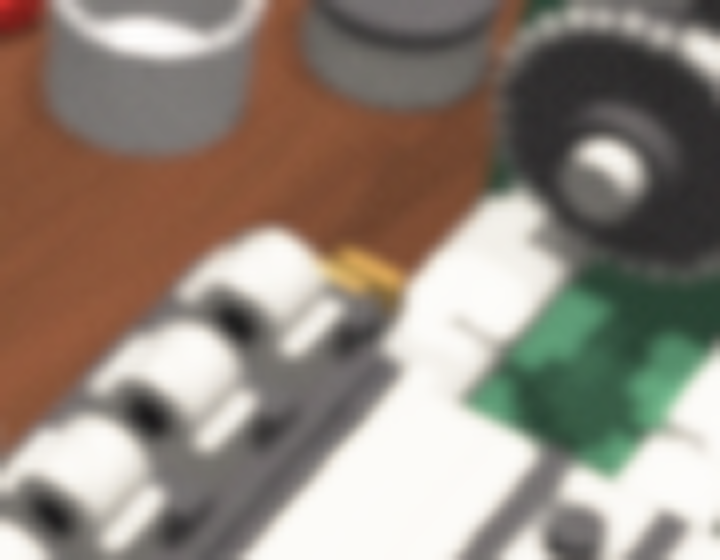

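The crop shows the brass pointer arm (340,262) and index blade (385,275), still apart along the bed. I'll do another three quarters of a turn, then look with the wrist camera.

move_arm(
  targets=[
    [[0, 0.171, 0.113], [0, 0, 0], -1],
    [[0, 0.136, 0.148], [0, 0, 0], -1],
    [[0, 0.095, 0.173], [0, 0, 0], -1],
    [[0, 0.047, 0.186], [0, 0, 0], -1],
    [[0, -0.002, 0.187], [0, 0, 0], -1],
    [[0, -0.05, 0.174], [0, 0, 0], -1],
    [[0, -0.092, 0.15], [0, 0, 0], -1],
    [[0, -0.128, 0.116], [0, 0, 0], -1],
  ],
)

```text
clock: 57.0
tool_pos: [499.9, -39.7, 25.0]
tcp_rot: [[-0.999, -0.048, 0.004], [-0.048, 0.999, -0.001], [-0.004, -0.001, -1.0]]
ft_force: [-4.9, -8.3, 23.2]
gripper_width: 14.7
finger_force: 37.2
```

move_arm(
  targets=[
    [[0, -0.152, 0.073], [0, 0, 0], -1],
    [[0, -0.165, 0.027], [0, 0, 0], -1],
    [[0, -0.166, -0.023], [0, 0, 0], -1],
    [[0, -0.153, -0.071], [0, 0, 0], -1],
    [[0, -0.13, -0.113], [0, 0, 0], -1],
    [[0, -0.094, -0.148], [0, 0, 0], -1],
    [[0, -0.053, -0.173], [0, 0, 0], -1],
    [[0, -0.005, -0.186], [0, 0, 0], -1],
  ],
)

```text
clock: 57.67
tool_pos: [501.9, -84.9, 55.6]
tcp_rot: [[-0.999, -0.048, 0.004], [-0.048, 0.999, 0.001], [-0.004, 0.001, -1.0]]
ft_force: [5.0, 0.3, -5.7]
gripper_width: 14.7
finger_force: 34.6
```

move_arm(
  targets=[
    [[0, 0.044, -0.187], [0, 0, 0], -1],
    [[0, 0.091, -0.174], [0, 0, 0], -1],
    [[0, 0, 0], [0, 0, 0], -1],
    [[0, 0, 0], [0, 0, 0], -1],
    [[0, 0, 0], [0, 0, 0], -1],
  ],
)

```text
clock: 58.08
tool_pos: [501.7, -78.6, 73.9]
tcp_rot: [[-0.999, -0.048, 0.004], [-0.048, 0.999, -0.001], [-0.004, -0.001, -1.0]]
ft_force: [0.7, -6.4, 7.0]
gripper_width: 14.7
finger_force: 35.9
```

```bash
python3 - <<'E'
from h import *
l,s=lat(); print(l.round(1),s['ft_force'].round(1),s['gripper_width'])
q=.515+2*np.pi*1.75; yc=-114.5+43.75; print('want',yc+36*np.sin(q),75+36*np.cos(q)+1)
for c in('scene','top'):
  snap(c)
  for t in('pointer','index_mark'): print(c,t,[(np.round(r['xyz'],1).tolist(),round(r['conf'],2),(np.array(r['xyz'][:2])@LY).round(1)) for r in robot.pinpoint(c,t)][:2])
plan([(500,s['tool_pos'][1],150,182.8,.2,20),(540,40,230,182.8,.2,26)])
E
```

```text
[ 497.3 -103.    92.6] [ 0.7 -6.4  7. ] 14.71866384354584
want -102.08053800273035 93.73125456529992
scene pointer [([607.3, 81.9, 112.3], 0.6, np.float64(52.1))]
scene index_mark []
top pointer [([614.6, 85.1, 108.8], 0.79, np.float64(55.0)), ([628.1, 19.9, 150.7], 0.44, np.float64(-10.8))]
top index_mark [([616.6, 88.5, 106.5], 0.52, np.float64(58.3))]
end [540.   39.9 229.8] -177.2
[[[0.01, 0, -0.38], [0, 0, -0.0001], 0.2], [[0.01, 0, -0.38], [0, 0, -0.0001], 0.2], [[0.01, 0, -0.38], [0, 0, -0.0001], 0.2], [[0, 0, -0.38], [0, 0, -0.0001], 0.2], [[-0.15, 0.39, -0.27], [0, 0, 0], 0.2], [[-0.15, 0.39, -0.26], [0, 0, 0], 0.2], [[-0.16, 0.39, -0.27], [0, 0, 0], 0.2], [[-0.15, 0.39, -0.27], [0, 0, 0], 0.2]]
[[[-0.15, 0.38, -0.27], [0, 0, 0], 0.2], [[-0.15, 0.39, -0.26], [0, 0, 0], 0.2]]
```

```bash
python3 - <<'E'
from h import *
plan([(500,-78,150,182.8,.2,20),(585,85,250,182.8,.2,26)])
E
```

```text
end [584.8  85.1 249.8] -177.2
[[[0.01, 0, -0.38], [0, 0, -0.0001], 0.2], [[0.01, 0.01, -0.38], [0, 0, -0.0001], 0.2], [[0.01, 0, -0.38], [0, 0, -0.0001], 0.2], [[0, 0, -0.38], [0, 0, -0.0001], 0.2], [[-0.21, 0.35, -0.22], [0, 0, 0], 0.2], [[-0.2, 0.36, -0.23], [0, 0, 0], 0.2], [[-0.21, 0.35, -0.22], [0, 0, 0], 0.2], [[-0.2, 0.35, -0.22], [0, 0, 0], 0.2]]
[[[-0.21, 0.36, -0.22], [0, 0, 0], 0.2], [[-0.21, 0.35, -0.23], [0, 0, 0], 0.2], [[-0.2, 0.35, -0.22], [0, 0, 0], 0.2], [[-0.21, 0.35, -0.22], [0, 0, 0], 0.2], [[-0.2, 0.36, -0.22], [0, 0, 0], 0.2]]
```

move_arm(
  targets=[
    [[0, 0, 0], [0, 0, 0], -0.4],
    [[0, 0, 0], [0, 0, 0], 0],
    [[0, 0, 0], [0, 0, 0], 0.2],
    [[0, 0, 0], [0, 0, 0], 0.2],
  ],
)

```text
clock: 58.72
tool_pos: [501.0, -77.7, 73.7]
tcp_rot: [[-0.999, -0.049, 0.003], [-0.049, 0.999, 0.001], [-0.003, 0.001, -1.0]]
ft_force: [0.8, -0.1, 0.6]
gripper_width: 51.3
finger_force: 0.0
```

move_arm(
  targets=[
    [[0.01, 0, -0.38], [0, 0, 0], 0.2],
    [[0.01, 0, -0.38], [0, 0, 0], 0.2],
    [[0.01, 0, -0.38], [0, 0, 0], 0.2],
    [[0, 0, -0.38], [0, 0, 0], 0.2],
  ],
)

```text
clock: 59.05
tool_pos: [499.2, -77.8, 150.8]
tcp_rot: [[-0.999, -0.049, 0.003], [-0.049, 0.999, 0.001], [-0.003, 0.001, -1.0]]
ft_force: [0.6, -0.6, -0.9]
gripper_width: 51.2
finger_force: 0.0
```

move_arm(
  targets=[
    [[-0.21, 0.35, -0.22], [0, 0, 0], 0.2],
    [[-0.2, 0.36, -0.23], [0, 0, 0], 0.2],
    [[-0.21, 0.35, -0.22], [0, 0, 0], 0.2],
    [[-0.2, 0.35, -0.22], [0, 0, 0], 0.2],
    [[-0.21, 0.36, -0.22], [0, 0, 0], 0.2],
    [[-0.21, 0.35, -0.23], [0, 0, 0], 0.2],
    [[-0.2, 0.35, -0.22], [0, 0, 0], 0.2],
    [[-0.21, 0.35, -0.22], [0, 0, 0], 0.2],
  ],
)

```text
clock: 59.72
tool_pos: [574.9, 68.0, 239.8]
tcp_rot: [[-0.999, -0.049, 0.003], [-0.049, 0.999, 0.001], [-0.003, 0.0, -1.0]]
ft_force: [0.2, -0.6, 0.2]
gripper_width: 51.2
finger_force: 0.0
```

move_arm(
  targets=[
    [[-0.2, 0.36, -0.22], [0, 0, 0], 0.2],
    [[0, 0, 0], [0, 0, 0], 0.2],
    [[0, 0, 0], [0, 0, 0], 0.2],
    [[0, 0, 0], [0, 0, 0], 0.2],
    [[0, 0, 0], [0, 0, 0], 0.2],
  ],
)

```text
clock: 60.13
tool_pos: [583.3, 84.7, 250.0]
tcp_rot: [[-0.999, -0.048, 0.003], [-0.048, 0.999, 0.0], [-0.003, 0.0, -1.0]]
ft_force: [-0.2, -0.2, -0.6]
gripper_width: 51.1
finger_force: 0.0
```

```bash
python3 - <<'E'
from h import *
s=st(); print(s['tool_pos'].round(1))
K,C=T('wrist'); im,d=snap('wrist'); np.savez('ptr.npz',K=K,C=C,im=im,d=d)
for t in('pointer','index_mark'): print(t,[(np.round(r['xyz'],1).tolist(),round(r['conf'],2),(np.array(r['xyz'][:2])@LY).round(1)) for r in robot.pinpoint('wrist',t)][:2])
p=proj(K,C,[615,87,110])[0].astype(int); print(p)
cv2.imwrite('pics/w_ptr.png',cv2.resize(im[p[1]-40:p[1]+40,p[0]-50:p[0]+50],None,fx=8,fy=7,interpolation=cv2.INTER_CUBIC))
bl2('wrist')
E
```

```text
[583.3  84.7 250. ]
pointer [([611.9, 85.0, 111.9], 0.56, np.float64(55.0))]
index_mark [([612.1, 91.1, 109.2], 0.65, np.float64(61.1)), ([629.8, -99.4, 147.6], 0.63, np.float64(-130.0))]
[316 257]
wrist [(22, 13, np.float64(93.0), np.float64(122.0)), (24, 22, np.float64(93.0), np.float64(123.0)), (26, 31, np.float64(92.0), np.float64(122.0)), (28, 23, np.float64(93.0), np.float64(123.0)), (30, 31, np.float64(92.0), np.float64(123.0)), (32, 22, np.float64(93.0), np.float64(122.0)), (34, 27, np.float64(93.0), np.float64(122.0)), (36, 27, np.float64(93.0), np.float64(123.0)), (38, 24, np.float64(93.0), np.float64(122.0)), (40, 30, np.float64(93.0), np.float64(123.0)), (42, 22, np.float64(93.0), np.float64(122.0)), (44, 32, np.float64(93.0), np.float64(123.0)), (46, 22, np.float64(93.0), np.float64(123.0)), (48, 32, np.float64(93.0), np.float64(122.0)), (50, 25, np.float64(93.0), np.float64(123.0)), (52, 41, np.float64(93.0), np.float64(123.0)), (54, 44, np.float64(111.0), np.float64(123.0)), (56, 46, np.float64(96.0), np.float64(123.0)), (58, 77, np.float64(93.0), np.float64(110.0)), (60, 15, np.float64(106.0), np.float64(109.0))]
```

View pics/w_ptr.png

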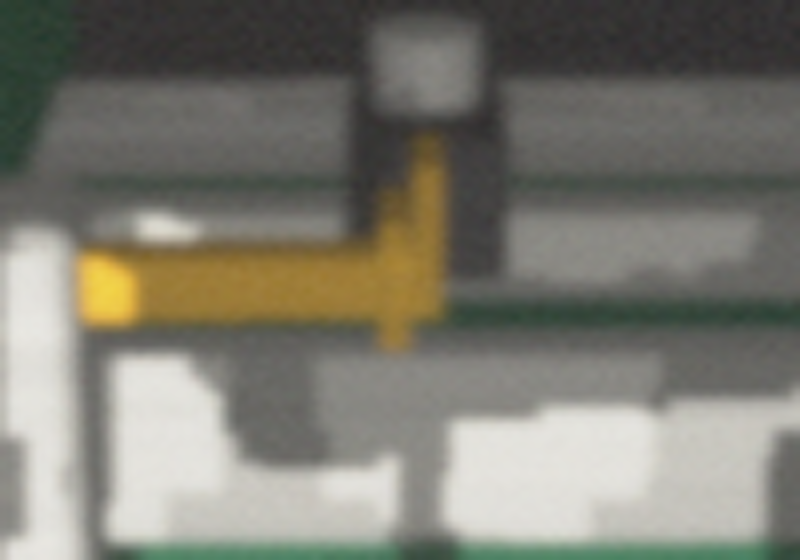

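```bash
cat >> h.py <<'E'
def align(im,d,K,C,p0,ri,rp,w=14):
    """sub-pixel columns of index (rows ri) and pointer (rows rp) -> lathe y"""
    f=im.astype(float); s=np.clip((f[...,2]+f[...,1])/2-f[...,0]-25,0,None)
    out=[]
    for (a,b),z in((ri,108),(rp,116)):
        c=np.arange(p0-w,p0+w); wt=s[a:b,p0-w:p0+w].mean(0); wt=np.where(wt>.35*wt.max(),wt,0); col=(wt*c).sum()/wt.sum(); row=(a+b-1)/2
        o=C[:3,3]; dirv=unproj(K,C,col,row,100.)-o; X=o+dirv*(z-o[2])/dirv[2]; out.append(X[:2]@LY); print('col',col.round(2),'wt',wt.round(0).astype(int).tolist(),'X',X.round(1),'ly',(X[:2]@LY).round(2))
    print('index-pointer',(out[0]-out[1]).round(2))
E
python3 - <<'E'
from h import *
z=np.load('ptr.npz'); align(z['im'],z['d'],z['K'],z['C'],318,(236,243),(264,267))
align(z['im'],z['d'],z['K'],z['C'],318,(236,243),(246,249))
E
```

```text
col 319.0 wt [0, 0, 0, 0, 0, 0, 0, 0, 0, 0, 0, 0, 0, 0, 20, 27, 20, 0, 0, 0, 0, 0, 0, 0, 0, 0, 0, 0] X [599.4  88.2 108. ] ly 58.81
col 314.71 wt [0, 0, 0, 0, 0, 0, 0, 0, 0, 16, 37, 43, 32, 0, 0, 0, 0, 0, 0, 0, 0, 0, 0, 0, 0, 0, 0, 0] X [619.8  85.6 116. ] ly 55.18
index-pointer 3.63
col 319.0 wt [0, 0, 0, 0, 0, 0, 0, 0, 0, 0, 0, 0, 0, 0, 20, 27, 20, 0, 0, 0, 0, 0, 0, 0, 0, 0, 0, 0] X [599.4  88.2 108. ] ly 58.81
col 317.5 wt [0, 0, 0, 0, 0, 0, 0, 0, 0, 0, 22, 27, 28, 31, 42, 50, 41, 0, 0, 0, 0, 0, 0, 0, 0, 0, 0, 0] X [603.6  87.1 116. ] ly 57.5
index-pointer 1.31
```

```bash
python3 - <<'E'
from h import *
plan([(501,-78.2,150,182.8,.2,24),(501,-78.2,73.8,182.8,.2,15)])
q=.515-np.pi/2; crank(q,.912,6,0,(36*np.sin(q),75+36*np.cos(q)))
E
```

```text
end [500.8 -78.3  74. ] -177.2
[[[0.2, -0.35, 0.22], [0, 0, -0.0001], 0.2], [[0.2, -0.36, 0.23], [0, 0, -0], 0.2], [[0.2, -0.35, 0.22], [0, 0, -0.0001], 0.2], [[0.2, -0.35, 0.22], [0, 0, -0], 0.2], [[0.2, -0.36, 0.23], [0, 0, -0.0001], 0.2], [[0.2, -0.35, 0.22], [0, 0, -0.0001], 0.2], [[0.2, -0.35, 0.22], [0, 0, -0], 0.2], [[0.21, -0.35, 0.23], [0, 0, -0.0001], 0.2]]
[[[0.2, -0.36, 0.22], [0, 0, -0], 0.2], [[0, 0, 0.25], [0, 0, -0], 0.2], [[0, 0, 0.26], [0, 0, -0], 0.2], [[0, 0, 0.25], [0, 0, -0], 0.2], [[0, 0, 0.26], [0, 0, -0], 0.2], [[0, 0, 0.25], [0, 0, -0], 0.2], [[0, 0, 0.25], [0, 0, -0], 0.2]]
[[[0, 0.073, -0.091], [0, 0, 0], -1], [[0, 0.086, -0.08], [0, 0, 0], -1], [[0, 0.097, -0.069], [0, 0, 0], -1], [[0, 0.107, -0.054], [0, 0, 0], -1], [[0, 0.114, -0.04], [0, 0, 0], -1], [[0, 0.119, -0.024], [0, 0, 0], -1]]
```

The crop shows the pointer blade (394,270) about 3.6 mm short of the index blade (428,220). I'll regrasp the handle and turn 0.91 rad more.

move_arm(
  targets=[
    [[0.2, -0.35, 0.22], [0, 0, 0], 0.2],
    [[0.2, -0.36, 0.23], [0, 0, 0], 0.2],
    [[0.2, -0.35, 0.22], [0, 0, 0], 0.2],
    [[0.2, -0.35, 0.22], [0, 0, 0], 0.2],
    [[0.2, -0.36, 0.23], [0, 0, 0], 0.2],
    [[0.2, -0.35, 0.22], [0, 0, 0], 0.2],
    [[0.2, -0.35, 0.22], [0, 0, 0], 0.2],
    [[0.21, -0.35, 0.23], [0, 0, 0], 0.2],
  ],
)

```text
clock: 61.0
tool_pos: [509.9, -60.4, 160.3]
tcp_rot: [[-0.999, -0.048, 0.004], [-0.048, 0.999, 0.0], [-0.004, 0.0, -1.0]]
ft_force: [-0.6, 0.3, -0.1]
gripper_width: 51.4
finger_force: 0.0
```

move_arm(
  targets=[
    [[0.2, -0.36, 0.22], [0, 0, 0], 0.2],
    [[0, 0, 0.25], [0, 0, 0], 0.2],
    [[0, 0, 0.26], [0, 0, 0], 0.2],
    [[0, 0, 0.25], [0, 0, 0], 0.2],
    [[0, 0, 0.26], [0, 0, 0], 0.2],
    [[0, 0, 0.25], [0, 0, 0], 0.2],
    [[0, 0, 0.25], [0, 0, 0], 0.2],
    [[0, 0, 0], [0, 0, 0], 0.2],
  ],
)

```text
clock: 61.67
tool_pos: [500.2, -77.8, 71.7]
tcp_rot: [[-0.999, -0.048, 0.001], [-0.048, 0.999, 0.001], [-0.001, 0.001, -1.0]]
ft_force: [-1.3, -0.2, -0.5]
gripper_width: 51.2
finger_force: 0.0
```

move_arm(
  targets=[
    [[0, 0, 0], [0, 0, 0], 0.2],
    [[0, 0, 0], [0, 0, 0], -0.3],
    [[0, 0, 0], [0, 0, 0], -1],
    [[0, 0, 0], [0, 0, 0], -1],
    [[0, 0, 0], [0, 0, 0], -1],
    [[0, 0, 0], [0, 0, 0], -1],
    [[0, 0, 0], [0, 0, 0], -1],
    [[0, 0, 0], [0, 0, 0], -1],
  ],
)

```text
clock: 62.33
tool_pos: [502.2, -78.4, 74.5]
tcp_rot: [[-0.999, -0.048, 0.005], [-0.048, 0.999, -0.001], [-0.005, -0.001, -1.0]]
ft_force: [-0.9, -5.2, 4.3]
gripper_width: 14.5
finger_force: 34.0
```

```bash
python3 - <<'E'
from h import *
l,s=lat(); print(l.round(1),s['ft_force'].round(1),s['gripper_width'],s['finger_force'])
E
```

```text
[ 497.8 -102.8   93.2] [-0.9 -5.2  4.3] 14.51892266389494 33.9891117811203
```

move_arm(
  targets=[
    [[0, 0.073, -0.091], [0, 0, 0], -1],
    [[0, 0.086, -0.08], [0, 0, 0], -1],
    [[0, 0.097, -0.069], [0, 0, 0], -1],
    [[0, 0.107, -0.054], [0, 0, 0], -1],
    [[0, 0.114, -0.04], [0, 0, 0], -1],
    [[0, 0.119, -0.024], [0, 0, 0], -1],
    [[0, 0, 0], [0, 0, 0], -1],
    [[0, 0, 0], [0, 0, 0], -1],
  ],
)

```text
clock: 63.0
tool_pos: [500.7, -47.9, 93.0]
tcp_rot: [[-0.999, -0.049, 0.005], [-0.049, 0.999, 0.0], [-0.005, -0.0, -1.0]]
ft_force: [-5.7, -0.5, 16.2]
gripper_width: 14.8
finger_force: 35.7
```

move_arm(
  targets=[
    [[0, 0, 0], [0, 0, 0], -1],
    [[0, 0, 0], [0, 0, 0], -0.4],
    [[0, 0, 0], [0, 0, 0], 0],
    [[0, 0, 0], [0, 0, 0], 0.2],
    [[0, 0, 0], [0, 0, 0], 0.2],
  ],
)

```text
clock: 63.42
tool_pos: [500.3, -48.0, 91.7]
tcp_rot: [[-0.999, -0.049, 0.004], [-0.049, 0.999, 0.0], [-0.004, 0.0, -1.0]]
ft_force: [0.7, 0.5, 0.4]
gripper_width: 51.3
finger_force: 0.0
```

```bash
python3 - <<'E'
from h import *
l,s=lat(); p=s['tool_pos']; print(p.round(1),l.round(1),s['ft_force'].round(1))
plan([(500,p[1],175,182.8,.2,20),(583,86,250,182.8,.2,24)])
E
```

```text
[500.3 -48.   91.7] [497.3 -72.4 110.4] [0.7 0.5 0.4]
end [582.8  86.2 250.2] -177.2
[[[0, 0, -0.33], [0, 0, -0], 0.2], [[0, 0, -0.34], [0, 0, -0], 0.2], [[0, 0, -0.33], [0, 0, -0.0001], 0.2], [[0, 0, -0.33], [0, 0, 0], 0.2], [[0.01, 0, -0.34], [0, 0, -0], 0.2], [[-0.22, 0.32, -0.19], [0, 0, -0], 0.2], [[-0.23, 0.33, -0.18], [0, 0, -0], 0.2], [[-0.22, 0.32, -0.19], [0, 0, -0], 0.2]]
[[[-0.23, 0.33, -0.19], [0, 0, -0], 0.2], [[-0.22, 0.32, -0.19], [0, 0, -0], 0.2], [[-0.23, 0.33, -0.18], [0, 0, -0], 0.2], [[-0.22, 0.32, -0.19], [0, 0, -0], 0.2], [[-0.22, 0.33, -0.19], [0, 0, -0], 0.2]]
```

move_arm(
  targets=[
    [[0, 0, -0.33], [0, 0, 0], 0.2],
    [[0, 0, -0.34], [0, 0, 0], 0.2],
    [[0, 0, -0.33], [0, 0, 0], 0.2],
    [[0, 0, -0.33], [0, 0, 0], 0.2],
    [[0.01, 0, -0.34], [0, 0, 0], 0.2],
    [[-0.22, 0.32, -0.19], [0, 0, 0], 0.2],
    [[-0.23, 0.33, -0.18], [0, 0, 0], 0.2],
    [[-0.22, 0.32, -0.19], [0, 0, 0], 0.2],
  ],
)

```text
clock: 64.08
tool_pos: [530.8, 2.5, 203.9]
tcp_rot: [[-0.999, -0.048, 0.004], [-0.048, 0.999, 0.0], [-0.004, 0.0, -1.0]]
ft_force: [0.2, -1.2, -0.4]
gripper_width: 51.2
finger_force: 0.0
```

move_arm(
  targets=[
    [[-0.23, 0.33, -0.19], [0, 0, 0], 0.2],
    [[-0.22, 0.32, -0.19], [0, 0, 0], 0.2],
    [[-0.23, 0.33, -0.18], [0, 0, 0], 0.2],
    [[-0.22, 0.32, -0.19], [0, 0, 0], 0.2],
    [[-0.22, 0.33, -0.19], [0, 0, 0], 0.2],
    [[0, 0, 0], [0, 0, 0], 0.2],
    [[0, 0, 0], [0, 0, 0], 0.2],
    [[0, 0, 0], [0, 0, 0], 0.2],
  ],
)

```text
clock: 64.75
tool_pos: [581.9, 85.8, 250.0]
tcp_rot: [[-0.999, -0.049, 0.003], [-0.049, 0.999, 0.0], [-0.003, 0.0, -1.0]]
ft_force: [-0.6, -0.1, -0.3]
gripper_width: 51.2
finger_force: 0.0
```

```bash
python3 - <<'E'
from h import *
s=st(); print(s['tool_pos'].round(1))
K,C=T('wrist'); im,d=snap('wrist'); np.savez('ptr2.npz',K=K,C=C,im=im,d=d)
for t in('pointer','index_mark'): print(t,[(np.round(r['xyz'],1).tolist(),round(r['conf'],2),(np.array(r['xyz'][:2])@LY).round(1)) for r in robot.pinpoint('wrist',t)][:2])
p=proj(K,C,[615,87,110])[0].astype(int); print(p)
cv2.imwrite('pics/w_ptr2.png',cv2.resize(im[p[1]-40:p[1]+40,p[0]-50:p[0]+50],None,fx=8,fy=7,interpolation=cv2.INTER_CUBIC))
o=p[1]-257
align(im,d,K,C,p[0]+2,(236+o,243+o),(264+o,267+o))
nest({k:(x-.0488*48*1.0,y+48) for k,(x,y) in PK.items()}); pot()
E
```

```text
[581.9  85.8 250. ]
pointer [([610.3, 89.3, 108.0], 0.73, np.float64(59.4))]
index_mark [([610.2, 91.8, 108.2], 0.7, np.float64(61.9)), ([681.0, 87.3, 233.2], 0.37, np.float64(53.9))]
[315 258]
col 317.87 wt [0, 0, 0, 0, 0, 0, 0, 0, 0, 0, 0, 0, 0, 0, 19, 22, 12, 0, 0, 0, 0, 0, 0, 0, 0, 0, 0, 0] X [599.1  88.4 108. ] ly 59.06
col 318.33 wt [0, 0, 0, 0, 0, 0, 0, 0, 0, 0, 0, 0, 0, 0, 35, 50, 43, 21, 0, 0, 0, 0, 0, 0, 0, 0, 0, 0] X [619.3  89.8 116. ] ly 59.42
index-pointer -0.36
pocket 1 (625.2576, 23.4) [624.8  22.8] [33.7 24.8] 2.8 top 185.5
pocket 2 (627.3576, -16.5) [626.2 -17.7] [35.5 23.8] 2.6 top 185.8
pocket 3 (629.3576, -56.5) [627.8 -57.4] [35.6 24.3] 5.6 top 186.2
pocket 4 (631.4576, -96.4) [630.7 -97.8] [24.1 35.1] 88.6 top 185.8
scene 123 mec [454.5 214.5] fit [454.5 214.4] 32.5
wrist 1107 mec [454.9 215.4] fit [454.9 214.8] 32.2
```

View pics/w_ptr2.png

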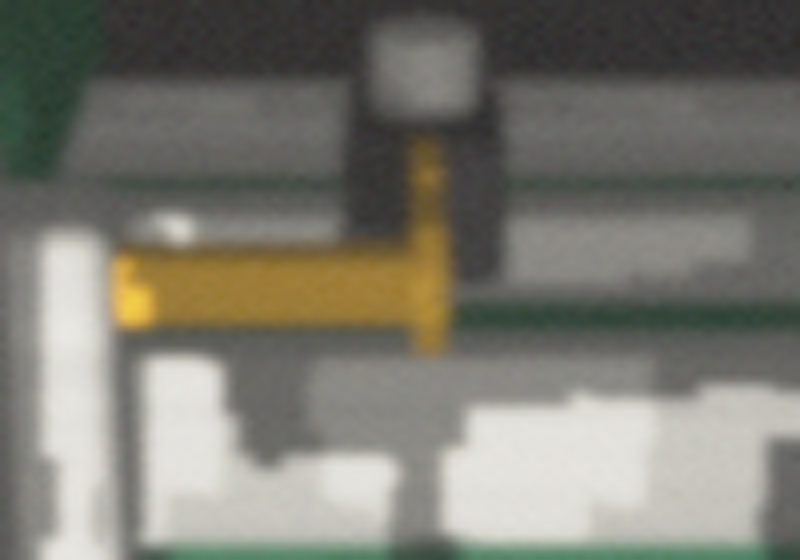

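The crop shows the pointer blade (430,300) and the index blade (428,190) in line, to within about 0.4 mm. The nest is full, the pot is standing, the brush is in its holder and the arm is clear. I'm handing in.

```bash
python3 -c "
from station import robot
print(robot.sign_off())"
```

```text
the job is handed in; nothing more can be done
None
```

I handed in the job: all four steel blanks are in their own pockets, the brush was dipped, dabbed on the saw and put back, and the pointer was then cranked to within about 0.4 mm of the index; the hand-in gave no verdict.

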